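# Turn the sprouting jars and set them under the grow light

## Task

Swing the grow light about a quarter turn to the left, clear of its tray. Then, one at a time and from the largest jar to the smallest, lift each sprouting jar that is there, turn it upside down so that its lid points well down, turn it back, and set it gently upright wholly on the tray. When all the jars stand on the tray, swing the light back to the middle over it, and leave the mug and the tumbler where they are.

Things in the scene. Friction and masses are not known exactly. Their poses are not given: they have to be found in the camera images.
- light_unit: fixed counter-top grow-light unit: a flat rectangular grey tray without rim, 140 mm (its x, depth) by 320 mm (its y, width) and 6 mm thick, with a steel post 18 mm in diameter standing behind it. Origin: centre of the tray's underside; x points away from the robot to the post (85 mm behind the origin), y to the left, z up. The unit stands at a different place and slightly turned each time.
- light_hinge (a point): axis of the light arm on top of the post, 200 mm above the worktop. The arm turns about the vertical through this point. Beware of the fixed wall cabinets above: their door handles begin 0.54 m ahead of the robot base and their undersides are 0.45 m above the worktop.
- light_arm (a joint): angle of the light arm (rad): 0 = pointing straight towards the robot side, centred over the tray (along the unit's -x); it grows as the arm is swung to the left (to the unit's +y at 1.57); range -0.3 to 1.6. It turns with light friction (about 0.2 N m) and stays where it is left.
- light_knob (a point): middle of the part to hold of the black upright round knob on the light, 24 mm in diameter, standing 45 mm high on top of the light bar, 120 mm from the hinge axis; this point is 240 mm above the worktop and 28 mm above the bar's top. The white light bar (120 long, 56 wide, 14 mm thick) reaches from 32 to 152 mm from the hinge axis; its underside is 199 mm above the worktop.
- jar_large_mid (a point): large closed sprouting jar: plain glass cylinder 64 mm in diameter, 82 mm high with its fixed steel screw lid (18 mm of the height, 2 mm narrower) and a heavy glass foot; 0.13 to 0.42 kg. This point is its centre, 41 mm above its bottom; z points along the jar from bottom to lid. May be absent.
- jar_medium_mid (a point): medium closed sprouting jar: plain glass cylinder 58 mm in diameter, 70 mm high with its fixed steel screw lid (18 mm of the height, 2 mm narrower) and a heavy glass foot; 0.13 to 0.42 kg. This point is its centre, 35 mm above its bottom; z points along the jar from bottom to lid. May be absent.
- jar_small_mid (a point): small closed sprouting jar: plain glass cylinder 52 mm in diameter, 58 mm high with its fixed steel screw lid (18 mm of the height, 2 mm narrower) and a heavy glass foot; 0.13 to 0.42 kg. This point is its centre, 29 mm above its bottom; z points along the jar from bottom to lid. May be absent.
- grey_mug: grey mug, a bystander, 94 mm across, 120 mm high; origin under its centre
- blue_tumbler: tall blue tumbler, a bystander, 77 mm across, 169 mm high; origin under its centre
Not all that is in view belongs to the job. Leave any red look-alike of the part that bears jar_medium_mid alone.

How it is judged:
By the outcome, as a careful person would: the job done as asked, in the order asked, and still so for the second after the job is handed in, with the robot touching nothing.
Of jar_large, jar_medium, jar_small only 2 to 3 are there at a start; the rules pass over those that are not, and their reading is None.
At some moment in a run one of jar_large, jar_medium, jar_small may be knocked a few centimetres aside while the robot is not near it.
It also fails if it takes over 210 s, if anything falls off the work surface, if the arm or the gripper's body presses on something with over 40 N, if the wrist force passes 120 N, or if a joint passes its speed limit or range.

## Robot

A 6-joint arm with a two-finger parallel gripper is mounted at the origin on a cart in front of the work surface, level with it; the furniture and walls round the work are solid. World frame = base frame: x ahead of the robot, y to its left, z up, the work surface at z = 0. Lengths are in m, angles in rad, forces in N, time in s.
With the tool pointing down it reaches from about 0.275 to 0.75 m from the base axis. Payload 10.2 kg.
Tool frame: the origin (TCP) lies between the finger pads; the fingertips stand 17 mm ahead of it and the grasp point (between the pads) lies 2 mm behind it (robot.finger_overhang is the distance from the TCP to the fingertips, in m); z points along the fingers, y is the direction in which the jaws open and shut (so a half turn about z gives the same grasp; the last joint's range is limited). The gripper opens to 85 mm and grips with 20 to 120 N. Pads are 22 mm wide; open, the fingers measure 114 mm over their backs; the gripper's body (76 mm by 85 mm) begins 54 mm behind the grasp point. The pads swing forward as they close: fully open they stand 13 mm farther back than shut.
Start: joints at [-1.563, 0.313, 1.498, -0, 1.331, -0.223], TCP at [0.12, -0.511, 0.248] pointing down, gripper open.
Joint ranges: [-2.94, 2.94], [-0.97, 2.17], [0.19, 2.56], [-1.23, 4.37], [0.02, 3.11], [-2.88, 2.88]. Speed limits (rad/s): [2.39, 2.39, 3.01, 3.14, 3.14, 3.14].

## Interface

Orientations are given as [roll, pitch, yaw] about the fixed x, y, z axes, in that order (R = Rz(yaw) Ry(pitch) Rx(roll)).
In Python, from plant import robot, vision, close_job gives the robot as it stands.
- The arm moves only by the shell command python3 -m creep 'ROWS' [FORCE]. ROWS is JSON, a list of rows, each a list of 5 numbers: the shift along the tool's x, y, z as a fraction of full scale, then the turn about the tool's z as a fraction of full scale, then the gripper's target within -1 to 1 (shut at 1, half-way at 0, fully open at -1). In form: [[dx, dy, dz, spin, hand], ...]. A call has 1 to 20 rows; each row shifts and turns the commanded pose from where the row before left it, along the tool's axes as they then stand; what a row does not reach is not made up. Full scale, the value 1, is 600 mm for a shift and pi/4 rad for a turn. A row lasts 1/12 s, in which the tool goes at most 41.7 mm and 7.16 degrees, less where a joint would pass 70% of its speed; a pose out of reach is approached as far as the arm can. A call with a number of a shift or a turn outside -1 to 1 is refused whole. A call with a gripper value outside its range is refused whole. The fingers move at their own pace and stop on an object; FORCE is the grip in N (left out, the last holds). Time passes only in rows, so rows that do not move let the fingers close. It gives the time, the measured TCP pose, the force and the opening at its end, in the units of the state.
- robot.get_obs(): the state, without advancing time (a new reading comes with each control period).
- vision.read_camera(name): name is "side" or "top" or "wrist"; returns the picture (400x640x3 uint8, red, green, blue); there is no depth.
- vision.calibration(name): a dict with "fx", "fy", "cx", "cy" (pixels), "D" ([k1, k2, p1, p2, k3] as OpenCV has them; the pictures are not rectified), "camera_from_world" (4x4, takes a point from world to camera coordinates). Camera axes: x right, y down, z forward; pixel columns grow to the right and rows downward; lengths in m; the calibration is good to about 2 mm. A picture is of the moment at which its call begins: read the wrist's pose just before it. calibration takes no time and is no camera call; for the wrist camera it gives the pose at the moment of the call.
- close_job(): hands the job in, once; it reports no verdict.
The state is a dict: "time": time; "joint_positions": joint angles; "joint_velocities": joint speeds; "tau": joint torques, N m; "tcp_pos": TCP position; "tcp_rot": TCP orientation; "contact_force": force on the tool from outside, world axes, zero at the start; "wrist_torque": the same for the moment, N m; "gripper_width": finger opening in m.
Only numpy, scipy, OpenCV 4.12 (cv2) and the standard library are available. Lean on these libraries where they do the work, as an engineer would, in place of code of your own. Each camera call takes 0.05 s, during which the arm holds its last target.

## Working session

There is one attempt and no reset: what is moved stays moved. The work goes in short steps, Python scripts to look and compute and a shell command to move; the robot and the scene stay as the last step left them, time stands still between calls to the robot, and variables do not carry over. Pictures are saved under pics/ and viewed, and the job is handed in when it is done.

I'll look at the workspace and the first state, with one picture from each fixed camera.

```bash
ls -la; mkdir -p pics; python3 - <<'E'
from plant import robot, vision
import cv2
o=robot.get_obs()
for k,v in o.items(): print(k,v)
print(robot.finger_overhang, [a for a in dir(robot) if a[0]!='_'], [a for a in dir(vision) if a[0]!='_'])
for n in ("side","top","wrist"):
    im=vision.read_camera(n); cv2.imwrite(f"pics/{n}0.png",im[:,:,::-1])
    c=vision.calibration(n); print(n,{k:(v if k!='camera_from_world' else None) for k,v in c.items()}); print(c['camera_from_world'])
E
python3 -m creep --help 2>&1 | head -30
```

```text
total 12
drwxr-xr-x  3 agent agent 4096 Dec  5 22:45 .
drwxr-xr-x 23 root  root  4096 Dec  5 22:45 ..
drwxr-xr-x  2 agent agent 4096 Dec  5 22:45 pics
time 0.0
joint_positions [-1.56340081e+00  3.13426143e-01  1.49844675e+00  1.23622295e-05
  1.33100203e+00 -2.23375297e-01]
joint_velocities [ 0.00042189  0.00127747  0.00239293  0.00056245 -0.00048699 -0.00051258]
tau [ 5.98526221e-04 -4.12265182e+01 -2.59742814e+01 -1.76987924e-04
  4.05050538e-03  1.50976166e-05]
tcp_pos [ 0.120084   -0.51083555  0.24774363]
tcp_rot [-3.14034490e+00 -2.95757332e-04  2.30767685e-01]
contact_force [-0.14179907  0.44847783  0.06342408]
wrist_torque [ 0.0175423  -0.00233217 -0.00607969]
gripper_width 0.08544955179796483
0.017 ['IKError', 'finger_overhang', 'get_obs'] ['calibration', 'read_camera']
side {'fx': 401.7306415585516, 'fy': 401.7306415585516, 'cx': 323.67966629165295, 'cy': 203.69678135716376, 'D': array([-0.01004828,  0.        ,  0.        ,  0.        ,  0.        ]), 'camera_from_world': None}
[[ 0.90704296 -0.42045286  0.02219166 -0.46533029]
 [-0.18602959 -0.44749001 -0.87472606  0.24222
[... 408 characters left out ...]
3469e-02 -1.03673500e-01  5.55782108e-01]
 [ 1.03620189e-01  3.53137467e-03 -9.94610670e-01  1.23909088e+00]
 [ 0.00000000e+00  0.00000000e+00  0.00000000e+00  1.00000000e+00]]
wrist {'fx': 318.6255361280015, 'fy': 318.6255361280015, 'cx': 319.7701316313974, 'cy': 203.63214276567186, 'D': array([-0.02290008,  0.        ,  0.        ,  0.        ,  0.        ]), 'camera_from_world': None}
[[ 2.29481620e-01 -9.73312617e-01 -8.57304907e-04 -5.24162053e-01]
 [-9.35259988e-01 -2.20753517e-01  2.76688706e-01 -3.62933826e-02]
 [-2.69493862e-01 -6.26931696e-02 -9.60959221e-01  3.78179096e-01]
 [ 0.00000000e+00  0.00000000e+00  0.00000000e+00  1.00000000e+00]]
invalid input: not JSON, or not a number
```

View pics/top0.png

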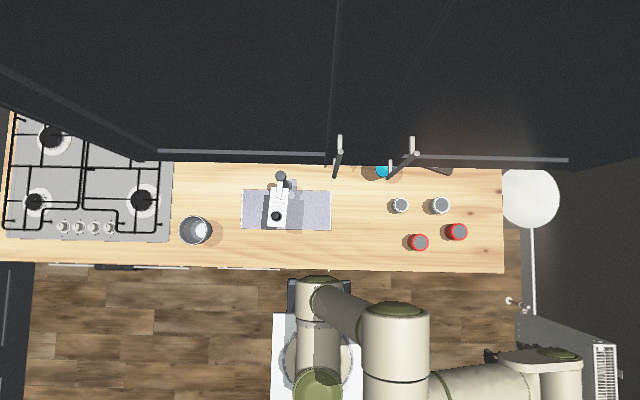

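View pics/side0.png

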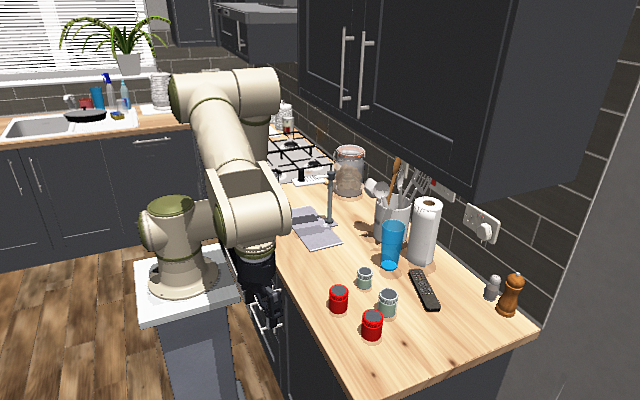

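View pics/wrist0.png

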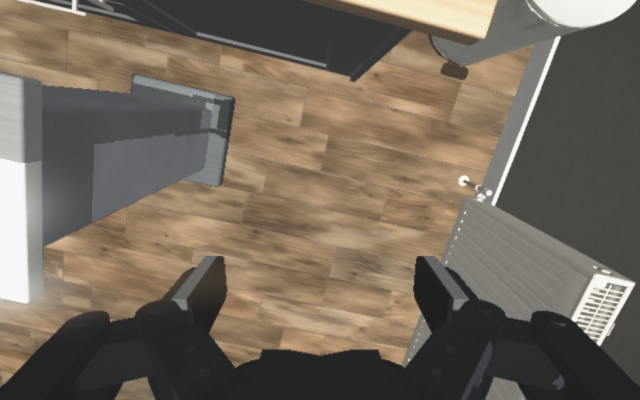

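The top view shows two clear glass jars at about (400,205) and (440,205). The red look-alikes are at (418,242) and (457,231), the mug is at (196,230), the tumbler is at about (382,170) under the cabinet edge, and the light unit is at (285,208) with its knob at (276,216). I'll write helpers and measure these, then crop in close.

```bash
cat > h.py <<'E'
import numpy as np, cv2
from plant import robot, vision
from scipy.spatial.transform import Rotation as Rn
def cal(n):
    c=vision.calibration(n); K=np.array([[c['fx'],0,c['cx']],[0,c['fy'],c['cy']],[0,0,1.]]); return K,np.array(c['D'],float),np.array(c['camera_from_world'])
def proj(n,P,C=None):
    K,D,T=C or cal(n); P=np.atleast_2d(np.asarray(P,float))
    return cv2.projectPoints(P,cv2.Rodrigues(T[:3,:3])[0],T[:3,3],K,D)[0][:,0]
def back(n,uv,z,C=None):
    K,D,T=C or cal(n); p=cv2.undistortPoints(np.array(uv,float).reshape(-1,1,2),K,D)[:,0]
    d=np.c_[p,np.ones(len(p))]@T[:3,:3]; o=-T[:3,:3].T@T[:3,3]
    return o+d*((z-o[2])/d[:,2])[:,None]
def crop(n,x0,y0,x1,y1,s,name,im=None):
    im=vision.read_camera(n) if im is None else im
    c=cv2.resize(im[y0:y1,x0:x1],None,fx=s,fy=s,interpolation=cv2.INTER_CUBIC); cv2.imwrite('pics/'+name+'.png',c[:,:,::-1])
def st():
    o=robot.get_obs(); R=Rn.from_euler('xyz',o['tcp_rot']).as_matrix()
    print('t%.2f'%o['time'],'tcp',o['tcp_pos'].round(4),'rot',np.array(o['tcp_rot']).round(3),'w%.4f'%o['gripper_width'],'F',o['contact_force'].round(1)); print('q',o['joint_positions'].round(3)); print('tool x,y,z cols',R.round(3).tolist())
    return o,R
E
python3 - <<'E'
from h import *
a=cv2.imread('pics/top0.png')[:,:,::-1]; b=cv2.imread('pics/side0.png')[:,:,::-1]
crop('top',230,160,480,260,3,'topc0',a)
crop('side',260,180,460,350,4,'sidec0',b)
for uv,z in [((400,205),.07),((440,205),.07),((418,242),.07),((457,231),.07),((196,230),.12),((276,216),.245)]: print(uv,back('top',[uv],z)[0].round(3))
E
```

```text
(400, 205) [ 0.529 -0.265  0.07 ]
(440, 205) [ 0.532 -0.401  0.07 ]
(418, 242) [ 0.406 -0.326  0.07 ]
(457, 231) [ 0.446 -0.457  0.07 ]
(196, 230) [0.429 0.401 0.12 ]
(276, 216) [0.474 0.13  0.245]
```

```bash
python3 -m creep '[[0,0.05,0,0,-1],[0,0.05,0,0,-1],[0,0.05,0,0,-1],[0,0.05,0,0,-1],[0,0.05,0,0,-1],[0,0.05,0,0,-1],[0,0.05,0,0,-1],[0,0.05,0,0,-1]]'; python3 -c "
from h import *
st()"
```

```text
time: 0.82
tcp_pos: [0.1741, -0.7411, 0.2478]
tcp_rot: [-3.141, -0.0, 0.231]
contact_force: [0.1, -0.8, 0.5]
gripper_width: 0.0854
t0.82 tcp [ 0.1741 -0.7411  0.2478] rot [-3.141 -0.     0.231] w0.0854 F [ 0.1 -0.8  0.5]
q [-1.493  0.938  0.472  0.     1.733 -0.153]
tool x,y,z cols [[0.973, 0.229, -0.0], [0.229, -0.973, 0.001], [0.0, -0.001, -1.0]]
```

View pics/topc0.png

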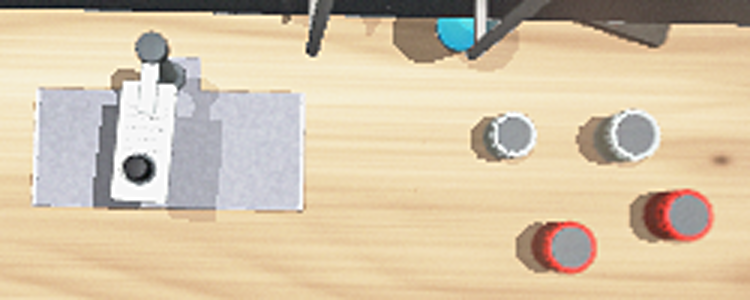

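View pics/sidec0.png

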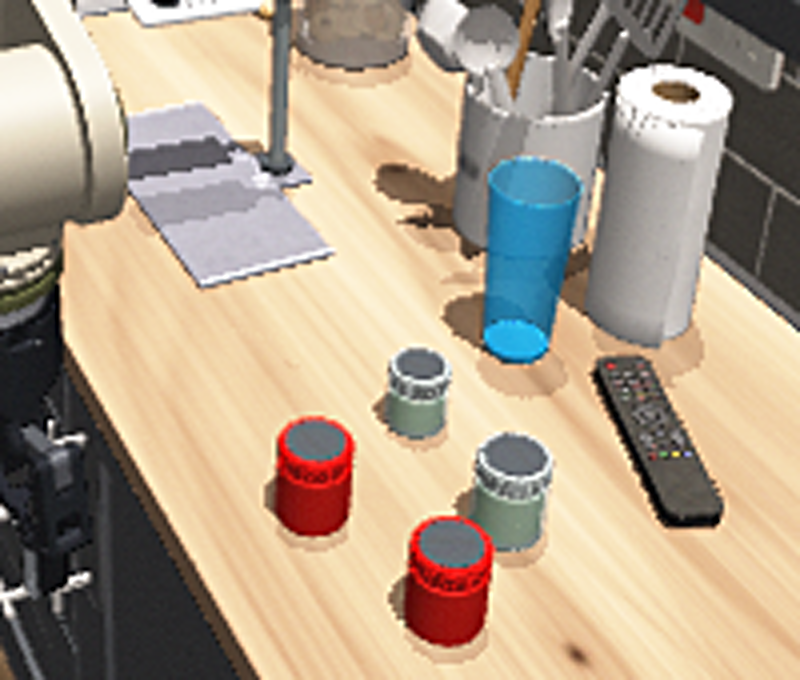

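```bash
python3 -m creep '[[0,0.05,0,0,-1],[0,0.05,0,0,-1],[0,0.05,0,0,-1]]'; python3 -c "
from h import *
st()"
```

```text
time: 1.07
tcp_pos: [0.1823, -0.7763, 0.2247]
tcp_rot: [3.134, -0.003, 0.231]
contact_force: [-0.3, 0.6, -2.8]
gripper_width: 0.0852
t1.07 tcp [ 0.1823 -0.7763  0.2247] rot [ 3.134e+00 -3.000e-03  2.310e-01] w0.0852 F [-0.3  0.6 -2.8]
q [-1.488  1.11   0.196  0.004  1.829 -0.147]
tool x,y,z cols [[0.973, 0.229, 0.005], [0.229, -0.973, -0.007], [0.003, 0.008, -1.0]]
```

The crops show two clear glass jars with steel lids: the smaller at crop (512,135) in the top view, which is about pixel (400,205), and the larger at (632,135), about (440,205). The two red ones are decoys. Next I'm checking how the arm behaves at the edge of its reach, because the rows offer no direct tilt.

```bash
python3 -m creep '[[0,0.03,0,0,-1],[0,0.03,0,0,-1],[0,0.03,0,0,-1]]'; python3 -c "
from h import *
st()"; python3 -m creep '[[0,0.03,0,0,-1],[0,0.03,0,0,-1],[0,0.03,0,0,-1]]'; python3 -c "
from h import *
st()"
```

```text
time: 1.32
tcp_pos: [0.185, -0.789, 0.2246]
tcp_rot: [3.082, 0.0, 0.231]
contact_force: [-0.4, 0.1, 0.5]
gripper_width: 0.0856
t1.32 tcp [ 0.185  -0.789   0.2246] rot [3.082 0.    0.231] w0.0856 F [-0.4  0.1  0.5]
q [-1.487  1.115  0.186  0.008  1.781 -0.145]
tool x,y,z cols [[0.973, 0.228, 0.013], [0.229, -0.972, -0.058], [-0.0, 0.06, -0.998]]
time: 1.57
tcp_pos: [0.1874, -0.7992, 0.2138]
tcp_rot: [3.054, 0.0, 0.231]
contact_force: [0.5, 0.9, -0.2]
gripper_width: 0.0854
t1.57 tcp [ 0.1874 -0.7992  0.2138] rot [3.054 0.    0.231] w0.0854 F [ 0.5  0.9 -0.2]
q [-1.486  1.129  0.187  0.013  1.738 -0.144]
tool x,y,z cols [[0.973, 0.228, 0.02], [0.229, -0.97, -0.086], [-0.0, 0.088, -0.996]]
```

Pushing against the reach limit tilts the tool, and the tilt stays. That gives me a way to bring the tool level, so a spin can invert a jar. I'll fit a small kinematic model from the logged states to plan this safely.

```bash
cat > kin.py <<'E'
import numpy as np
from scipy.optimize import least_squares
from scipy.spatial.transform import Rotation as Rn
# planar arm + lateral offset d, forearm roll j4, wrist pitch j5, j6
Q=[[-1.563401,.313426,1.498447,0,1.331002,-.223375],[-1.493,.938,.472,0,1.733,-.153],[-1.488,1.11,.196,.004,1.829,-.147],[-1.487,1.115,.186,.008,1.781,-.145],[-1.486,1.129,.187,.013,1.738,-.144]]
P=[[.120084,-.510836,.247744],[.1741,-.7411,.2478],[.1823,-.7763,.2247],[.185,-.789,.2246],[.1874,-.7992,.2138]]
def fk(q,p):
    a,b,c,h,d,e=p
    R1=Rn.from_euler('z',q[0]); 
    Ra=R1*Rn.from_euler('y',q[1]); sh=np.array([0,0,h]); el=sh+Ra.apply([0,0,a])
    Rb=Ra*Rn.from_euler('y',q[2]); wr=el+Rb.apply([e,0,b])
    Rc=Rb*Rn.from_euler('z',q[3])*Rn.from_euler('y',q[4])
    off=R1.apply([0,d,0])
    tcp=wr+Rc.apply([0,0,c])
    return sh,el+off,wr+off,tcp+off,Rc*Rn.from_euler('z',q[5])
if __name__=='__main__':
    f=lambda p:np.concatenate([fk(q,p)[3]-x for q,x in zip(Q,P)])
    s=least_squares(f,[.4,.4,.2,.3,.116,0.]); print(s.x.round(4),np.abs(s.fun).max())
    s=least_squares(lambda p:f(np.r_[p,0]),[.4,.4,.2,.3,.116]); print(s.x.round(4),np.abs(s.fun).max())
    p=np.r_[s.x,0]
    for q in Q[:1]+Q[-1:]: print([np.round(v,3) for v in fk(q,p)[:4]],fk(q,p)[4].as_matrix().round(2).tolist())
E
python3 kin.py
```

```text
[0.4392 0.3974 0.2362 0.1989 0.1163 0.039 ] 0.0002969132314097622
[0.449  0.3939 0.3005 0.2202 0.1159] 0.00886731070444935
[array([0.  , 0.  , 0.22]), array([ 0.117, -0.138,  0.647]), array([ 0.12 , -0.52 ,  0.553]), array([ 0.12 , -0.52 ,  0.253])] [[-0.23, 0.97, -0.0], [0.97, 0.23, 0.0], [0.0, 0.0, -1.0]]
[array([0.  , 0.  , 0.22]), array([ 0.15 , -0.395,  0.412]), array([ 0.182, -0.774,  0.511]), array([ 0.188, -0.8  ,  0.212])] [[-0.23, 0.97, 0.02], [0.97, 0.23, -0.09], [-0.09, -0.0, -1.0]]
```

```bash
cat > meas0.py <<'E'
from h import *
f=lambda x,y:(230+x/3-1/3,160+y/3-1/3)
C=back('top',[f(37,88),f(303,94),f(303,211),f(34,206)],.006)[:,:2]
print('corners',C.round(4).tolist(),'sides',[np.linalg.norm(C[i]-C[i-1]).round(3) for i in range(4)])
c=C.mean(0); yv=(C[0]+C[3]-C[1]-C[2]); yaw=np.arctan2(-yv[0],yv[1]); print('c',c.round(4),'yaw',yaw.round(3))
R=np.array([[np.cos(yaw),-np.sin(yaw)],[np.sin(yaw),np.cos(yaw)]])
print('hinge',(c+R@[.085,0]).round(4),'knob0',(c+R@[-.035,0]).round(4))
print('post top px', back('top',[f(152,47)],.21).round(4),'knob top',back('top',[f(138,167)],.258).round(4))
for nm,uv,w in [('A',f(514,136),50),('B',f(632,136),57)]:
    for z in (.058,.07,.082): print(nm,z,back('top',[uv],z)[0].round(4))
print('red',back('top',[f(570,247)],.07).round(4),back('top',[f(686,215)],.07).round(4))
print('mug',back('top',[(196,230)],.12).round(3))
E
python3 meas0.py
python3 - <<'E'
import cv2
a=cv2.imread('pics/top0.png'); b=cv2.imread('pics/side0.png')
cv2.imwrite('pics/j1.png',cv2.resize(a[185:255,380:475],None,fx=8,fy=8,interpolation=cv2.INTER_NEAREST))
cv2.imwrite('pics/j2.png',cv2.resize(b[255:330,345:410],None,fx=8,fy=8,interpolation=cv2.INTER_NEAREST))
E
```

```text
corners [[0.5788, 0.2834], [0.5787, -0.0327], [0.4404, -0.0354], [0.439, 0.2807]] sides [np.float64(0.14), np.float64(0.316), np.float64(0.138), np.float64(0.316)]
c [0.5092 0.124 ] yaw 0.002
hinge [0.5942 0.1242] knob0 [0.4742 0.1239]
post top px [[0.5982 0.1257 0.21  ]] knob top [[0.4752 0.1298 0.258 ]]
A 0.058 [ 0.5298 -0.2715  0.058 ]
A 0.07 [ 0.5288 -0.2688  0.07  ]
A 0.082 [ 0.5278 -0.2661  0.082 ]
B 0.058 [ 0.5328 -0.4057  0.058 ]
B 0.07 [ 0.5318 -0.4017  0.07  ]
B 0.082 [ 0.5307 -0.3977  0.082 ]
red [[ 0.4063 -0.3311  0.07  ]] [[ 0.4446 -0.4612  0.07  ]]
mug [[0.429 0.401 0.12 ]]
```

View pics/j1.png

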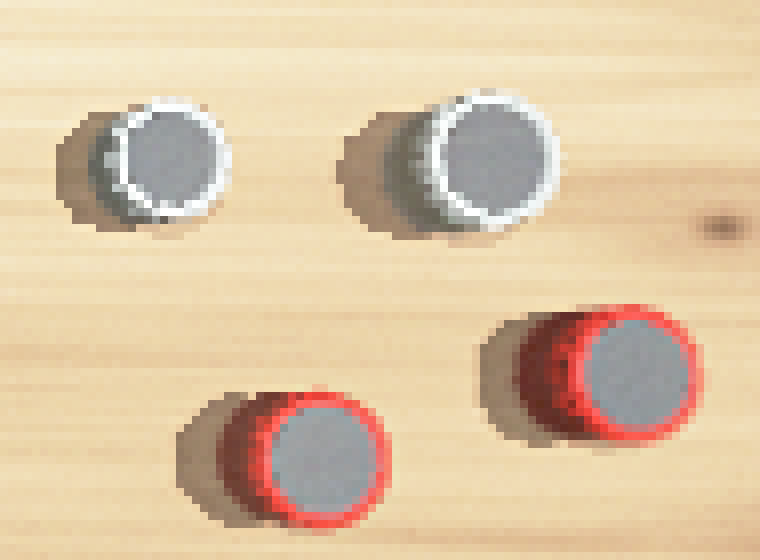

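View pics/j2.png

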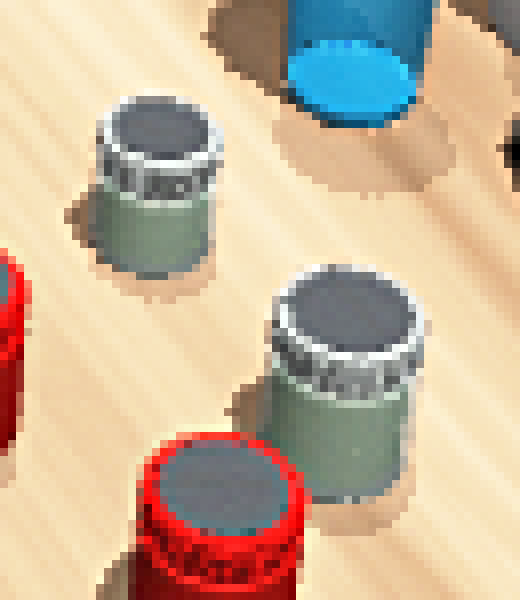

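```bash
python3 - <<'E'
from h import *
def tri(uvt,uvs):
    Kt,Dt,Tt=cal('top');Ks,Ds,Ts=cal('side')
    a=cv2.undistortPoints(np.array([[uvt]],float),Kt,Dt)[0].T;b=cv2.undistortPoints(np.array([[uvs]],float),Ks,Ds)[0].T
    X=cv2.triangulatePoints(Tt[:3],Ts[:3],a,b)[:,0];return X[:3]/X[3]
# lid-disc centres
print('A',tri((380+172/8,185+159/8),(345+161/8,255+130/8)).round(4))
print('B',tri((380+494/8,185+160/8),(345+348/8,255+312/8)).round(4))
for nm,c in [('A',(.529,-.270)),('B',(.532,-.402))]:
  for D,H in [(64,82),(58,70),(52,58)]:
    r=D/2000-.001;t=np.linspace(0,6.28,60)
    p=proj('top',np.c_[c[0]+r*np.cos(t),c[1]+r*np.sin(t),0*t+H/1000]);print(nm,D,'top-view diameter px',np.ptp(p,0).round(1))
E
```

```text
A [ 0.5311 -0.274   0.0555]
B [ 0.5325 -0.4073  0.068 ]
A 64 top-view diameter px [18.5 18.5]
A 58 top-view diameter px [16.6 16.6]
A 52 top-view diameter px [14.7 14.6]
B 64 top-view diameter px [18.5 18.5]
B 58 top-view diameter px [16.5 16.5]
B 52 top-view diameter px [14.6 14.6]
```

Triangulated lid heights are 0.0555 and 0.068 m, with lid diameters of about 14.7 and 16.5 px. So A is the small jar at about (0.530,-0.271), B is the medium at about (0.532,-0.404), and the large one appears to be absent. Next I check which tool yaws and pitches the arm can reach.

```bash
cat >> kin.py <<'E'
PAR=least_squares(lambda p:np.concatenate([fk(q,p)[3]-x for q,x in zip(Q,P)]),[.4,.4,.2,.3,.116,0.]).x
LO=np.array([-2.94,-.97,.19,-1.23,.02,-2.88]);HI=np.array([2.94,2.17,2.56,4.37,3.11,2.88])
Z90=Rn.from_euler('z',np.pi/2)
def FK(q):
    s=fk(q,PAR); return s[1],s[2],s[3],s[4]*Z90
def toolR(yaw,pitch,spin=0):
    """tool z at azimuth yaw, pitch below horizontal; spin 0: tool y horizontal to the left? x then = y cross z"""
    z=np.array([np.cos(pitch)*np.cos(yaw),np.cos(pitch)*np.sin(yaw),-np.sin(pitch)])
    y=np.array([-np.sin(yaw),np.cos(yaw),0]); x=np.cross(y,z)
    return Rn.from_matrix(np.c_[x,y,z])*Rn.from_euler('z',spin)
def IK(pos,R,q0s=None,n=12,rng=np.random.default_rng(0)):
    best=None; sols=[]
    seeds=list(q0s or [])+[LO+(HI-LO)*rng.random(6) for _ in range(n)]
    for s in seeds:
        f=lambda q:np.r_[(FK(q)[2]-pos)*5,(FK(q)[3]*R.inv()).as_rotvec()]
        r=least_squares(f,np.clip(s,LO+1e-6,HI-1e-6),bounds=(LO,HI))
        if np.abs(r.fun).max()<1e-4 and not any(np.abs(r.x-x).max()<.05 for x in sols): sols.append(r.x)
    return sols
E
cat > chk.py <<'E'
from kin import *
d=np.pi/180
print(PAR.round(4))
W=[-1.2,.9,.8,0,1.,0]
tg={'small':(.53,-.271,.045),'trayR':(.5,.02,.06),'trayL':(.5,.22,.06),'knob0':(.474,.124,.24),'knob90':(.594,.244,.24),'lift':(.42,-.05,.22),'medreg':(.4,-.13,.05)}
for yaw in (0,-20,-40,-60):
  for pit in (10,):
    for nm,p in tg.items():
      for sp in (0,180):
        S=IK(np.array(p),toolR(yaw*d,pit*d,sp*d),n=14)
        print(yaw,pit,nm,sp,[s.round(2).tolist() for s in S])
E
python3 chk.py
```

```text
[0.4392 0.3974 0.2362 0.1989 0.1163 0.039 ]
0 10 small 0 [[-1.03, 0.87, 2.05, 2.06, 1.29, 1.77]]
0 10 small 180 [[-1.03, 0.87, 2.05, 2.06, 1.29, -1.37]]
0 10 trayR 0 [[-0.37, 0.84, 2.42, 2.77, 1.51, 1.53]]
0 10 trayR 180 [[-0.37, 0.84, 2.42, 2.77, 1.51, -1.61]]
0 10 trayL 0 [[0.35, 0.81, 2.21, 3.5, 1.29, 1.53]]
0 10 trayL 180 [[0.35, 0.81, 2.21, 3.5, 1.29, -1.61]]
0 10 knob0 0 [[0.03, 0.13, 2.42, 3.18, 0.81, 1.55]]
0 10 knob0 180 [[0.03, 0.13, 2.42, 3.18, 0.81, -1.59]]
0 10 knob90 0 [[0.32, 0.42, 1.98, 3.65, 0.71, 1.23]]
0 10 knob90 180 [[0.32, 0.42, 1.98, 3.65, 0.71, -1.91]]
0 10 lift 0 []
0 10 lift 180 []
0 10 medreg 0 [[-1.24, 0.98, 2.55, 1.94, 1.53, 1.2]]
0 10 medreg 180 [[-1.24, 0.98, 2.55, 1.94, 1.53, -1.94]]
-20 10 small 0 [[-0.87, 0.86, 2.15, 2.6, 1.28, 1.64]]
-20 10 small 180 [[-0.87, 0.86, 2.15, 2.6, 1.28, -1.5]]
-20 10 trayR 0 [[-0.06, 0.82, 2.34, 3.43, 1.42, 1.58]]
-20 10 trayR 180 [[-0.06, 0.82, 2.34, 3.43, 1.42, -1.56]]
-20 10 trayL 0 [[0.53, 0.83, 2.04, 4.08, 1.23, 1.35]]
-20 10 trayL 180 [[0.53, 0.83, 2.04, 4.08, 1.23, -1.79]]
-20 10 knob0 0 [[0.31, 0.24, 2.28, 3.99, 
[... 536 characters left out ...]
-40 10 knob0 180 []
-40 10 knob90 0 []
-40 10 knob90 180 []
-40 10 lift 0 [[-0.07, 0.19, 2.46, 3.89, 1.02, 1.24]]
-40 10 lift 180 [[-0.07, 0.19, 2.46, 3.89, 1.02, -1.9]]
-40 10 medreg 0 [[-0.46, 0.95, 2.53, 3.38, 1.72, 1.65]]
-40 10 medreg 180 [[-0.46, 0.95, 2.53, 3.38, 1.72, -1.49]]
-60 10 small 0 [[-0.45, 0.88, 2.0, 3.79, 1.18, 1.41]]
-60 10 small 180 [[-0.45, 0.88, 2.0, 3.79, 1.18, -1.73]]
-60 10 trayR 0 []
-60 10 trayR 180 []
-60 10 trayL 0 []
-60 10 trayL 180 []
-60 10 knob0 0 []
-60 10 knob0 180 []
-60 10 knob90 0 []
-60 10 knob90 180 []
-60 10 lift 0 []
-60 10 lift 180 []
-60 10 medreg 0 [[-0.16, 0.86, 2.35, 4.02, 1.44, 1.62]]
-60 10 medreg 180 [[-0.16, 0.86, 2.35, 4.02, 1.44, -1.52]]
```

```bash
cat >> h.py <<'E'
def to(target,rowmm=30,R=None,p=None,spin=0):
    """how far to go to a world target, in tool axes and full-scale units"""
    o=robot.get_obs(); R=Rn.from_euler('xyz',o['tcp_rot']).as_matrix() if R is None else R
    p=o['tcp_pos'] if p is None else p
    d=np.asarray(target)-p; n=max(1,int(np.ceil(np.linalg.norm(d)*1000/rowmm))); t=R.T@d/.6
    print('->',np.round(target,3),'tool-frame total',t.round(4),'rows',n,'per row',(t/n).round(4)); return t/n,n
E
python3 -c "
from h import *
st(); to([.10,-.40,.45]); to([.36,.03,.66],p=np.array([.1,-.4,.45]))"
```

```text
t1.57 tcp [ 0.1874 -0.7992  0.2138] rot [3.054 0.    0.231] w0.0854 F [ 0.5  0.9 -0.2]
q [-1.486  1.129  0.187  0.013  1.738 -0.144]
tool x,y,z cols [[0.973, 0.228, 0.02], [0.229, -0.97, -0.086], [-0.0, 0.088, -0.996]]
-> [ 0.1  -0.4   0.45] tool-frame total [ 0.0103 -0.6436 -0.4521] rows 16 per row [ 0.0006 -0.0402 -0.0283]
-> [0.36 0.03 0.66] tool-frame total [ 0.5857 -0.5654 -0.4015] rows 19 per row [ 0.0308 -0.0298 -0.0211]
```

```bash
python3 -m creep '[[0,-0.04,-0.028,0,-1],[0,-0.04,-0.028,0,-1],[0,-0.04,-0.028,0,-1],[0,-0.04,-0.028,0,-1],[0,-0.04,-0.028,0,-1],[0,-0.04,-0.028,0,-1],[0,-0.04,-0.028,0,-1],[0,-0.04,-0.028,0,-1],[0,-0.04,-0.028,0,-1],[0,-0.04,-0.028,0,-1],[0,-0.04,-0.028,0,-1],[0,-0.04,-0.028,0,-1],[0,-0.04,-0.028,0,-1],[0,-0.04,-0.028,0,-1],[0,-0.04,-0.028,0,-1],[0,-0.04,-0.028,0,-1]]'
python3 -c "
from h import *
st(); to([.36,.03,.66])"
```

```text
time: 2.9
tcp_pos: [0.0959, -0.41, 0.4459]
tcp_rot: [3.054, 0.001, 0.231]
contact_force: [-1.1, -1.0, -0.0]
gripper_width: 0.0852
t2.90 tcp [ 0.0959 -0.41    0.4459] rot [3.054e+00 1.000e-03 2.310e-01] w0.0852 F [-1.1 -1.  -0. ]
q [-1.635 -0.032  1.396  0.025  1.693 -0.292]
tool x,y,z cols [[0.973, 0.228, 0.019], [0.229, -0.97, -0.085], [-0.001, 0.087, -0.996]]
-> [0.36 0.03 0.66] tool-frame total [ 0.5961 -0.5796 -0.4094] rows 19 per row [ 0.0314 -0.0305 -0.0215]
```

The tilt persists when I move back inside. Next I sweep up to the front.

```bash
python3 -m creep '[[0.03,-0.03,-0.0215,0,-1],[0.03,-0.03,-0.0215,0,-1],[0.03,-0.03,-0.0215,0,-1],[0.03,-0.03,-0.0215,0,-1],[0.03,-0.03,-0.0215,0,-1],[0.03,-0.03,-0.0215,0,-1],[0.03,-0.03,-0.0215,0,-1],[0.03,-0.03,-0.0215,0,-1],[0.03,-0.03,-0.0215,0,-1],[0.03,-0.03,-0.0215,0,-1],[0.03,-0.03,-0.0215,0,-1],[0.03,-0.03,-0.0215,0,-1],[0.03,-0.03,-0.0215,0,-1],[0.03,-0.03,-0.0215,0,-1],[0.03,-0.03,-0.0215,0,-1],[0.03,-0.03,-0.0215,0,-1],[0.03,-0.03,-0.0215,0,-1],[0.03,-0.03,-0.0215,0,-1],[0.03,-0.03,-0.0215,0,-1]]'
python3 -c "
from h import *
o,R=st(); to([.36,.03,.66]); from kin import *
print([x.round(3) for x in FK(o['joint_positions'])[:3]])"
```

```text
time: 4.48
tcp_pos: [0.3461, 0.0205, 0.6609]
tcp_rot: [3.055, -0.003, 0.231]
contact_force: [0.6, -1.1, 0.2]
gripper_width: 0.0855
t4.48 tcp [0.3461 0.0205 0.6609] rot [ 3.055e+00 -3.000e-03  2.310e-01] w0.0855 F [ 0.6 -1.1  0.2]
q [-0.228  0.042  0.727 -0.105  2.329  1.038]
tool x,y,z cols [[0.973, 0.228, 0.022], [0.229, -0.97, -0.084], [0.003, 0.086, -0.996]]
-> [0.36 0.03 0.66] tool-frame total [ 0.0261 -0.0102  0.0007] rows 1 per row [ 0.0261 -0.0102  0.0007]
[array([0.044, 0.109, 0.638]), array([0.341, 0.04 , 0.896]), array([0.346, 0.021, 0.661])]
```

```bash
python3 -m creep '[[0,0,0,0.155,-1],[0,0,0,0.155,-1],[0,0,0,0.155,-1],[0,0,0,0.155,-1],[0.02,0,-0.045,0,-1],[0.02,0,-0.045,0,-1],[0.02,0,-0.045,0,-1],[0.02,0,-0.045,0,-1]]'
python3 -c "
from h import *
st()"; python3 -m creep '[[0.02,0,-0.045,0,-1],[0.02,0,-0.045,0,-1],[0.02,0,-0.045,0,-1],[0.02,0,-0.045,0,-1],[0.02,0,-0.045,0,-1],[0.02,0,-0.045,0,-1]]'
python3 -c "
from h import *
st()"
```

```text
time: 5.15
tcp_pos: [0.371, 0.0133, 0.7169]
tcp_rot: [3.067, -0.041, -0.253]
contact_force: [1.6, -0.8, -1.2]
gripper_width: 0.0857
t5.15 tcp [0.371  0.0133 0.7169] rot [ 3.067 -0.041 -0.253] w0.0857 F [ 1.6 -0.8 -1.2]
q [-0.232  0.298  0.187 -0.15   2.612  1.462]
tool x,y,z cols [[0.967, -0.253, 0.021], [-0.25, -0.965, -0.082], [0.041, 0.075, -0.996]]
time: 5.65
tcp_pos: [0.3573, 0.0044, 0.7317]
tcp_rot: [3.075, -0.106, -0.25]
contact_force: [-0.4, 0.1, -0.4]
gripper_width: 0.0853
t5.65 tcp [0.3573 0.0044 0.7317] rot [ 3.075 -0.106 -0.25 ] w0.0853 F [-0.4  0.1 -0.4]
q [-0.275  0.256  0.188 -0.121  2.587  1.443]
tool x,y,z cols [[0.964, -0.253, 0.086], [-0.246, -0.965, -0.09], [0.106, 0.066, -0.992]]
```

```bash
python3 -m creep '[[0.045,0,-0.05,0,-1],[0.045,0,-0.05,0,-1],[0.045,0,-0.05,0,-1],[0.045,0,-0.05,0,-1],[0.045,0,-0.05,0,-1],[0.045,0,-0.05,0,-1],[0.045,0,-0.05,0,-1],[0.045,0,-0.05,0,-1]]'
python3 -c "
from h import *
st()"
```

```text
time: 6.32
tcp_pos: [0.4067, -0.0283, 0.7251]
tcp_rot: [3.087, -0.214, -0.243]
contact_force: [0.1, 0.0, -0.3]
gripper_width: 0.0851
t6.32 tcp [ 0.4067 -0.0283  0.7251] rot [ 3.087 -0.214 -0.243] w0.0851 F [ 0.1  0.  -0.3]
q [-0.338  0.288  0.187 -0.054  2.447  1.437]
tool x,y,z cols [[0.948, -0.252, 0.193], [-0.235, -0.966, -0.104], [0.213, 0.053, -0.976]]
```

```bash
cat > push.py <<'E'
from h import *; import sys; from kin import FK
e,az,k=[float(a) for a in sys.argv[1:4]]; o,R=st()
el,wr,tc,_=FK(o['joint_positions']); print('wrist',wr.round(3),'elev',np.degrees(np.arctan2(wr[2]-.199,np.sqrt(wr[0]**2+wr[1]**2-.116**2))).round(1))
e=np.radians(e);az=np.radians(az); z=R[:,2]; print('pitch',np.degrees(np.arcsin(-z[2])).round(1),'yaw',np.degrees(np.arctan2(z[1],z[0])).round(1),'y tilt deg',np.degrees(np.arcsin(R[2,1])).round(1))
print('row',(R.T@[np.cos(e)*np.cos(az),np.cos(e)*np.sin(az),np.sin(e)]*k).round(4))
E
python3 push.py 65 -14 .067
```

```text
t6.32 tcp [ 0.4067 -0.0283  0.7251] rot [ 3.087 -0.214 -0.243] w0.0851 F [ 0.1  0.  -0.3]
q [-0.338  0.288  0.187 -0.054  2.447  1.437]
tool x,y,z cols [[0.948, -0.252, 0.193], [-0.235, -0.966, -0.104], [0.213, 0.053, -0.976]]
wrist [ 0.361 -0.003  0.955] elev 65.7
pitch 77.3 yaw -28.4 y tilt deg 3.1
row [ 0.0406  0.003  -0.0532]
```

```bash
python3 -m creep '[[0.041,-0.004,-0.053,0,-1],[0.041,-0.004,-0.053,0,-1],[0.041,-0.004,-0.053,0,-1],[0.041,-0.004,-0.053,0,-1],[0.041,-0.004,-0.053,0,-1],[0.041,-0.004,-0.053,0,-1],[0.041,-0.004,-0.053,0,-1],[0.041,-0.004,-0.053,0,-1],[0.041,-0.004,-0.053,0,-1],[0.041,-0.004,-0.053,0,-1]]' >/dev/null;  python3 push.py 68 -14 .067
```

```text
t7.15 tcp [ 0.4043 -0.0247  0.7535] rot [ 3.1   -0.375 -0.235] w0.0853 F [ 0.   0.2 -0.2]
q [-0.353  0.234  0.187  0.003  2.342  1.462]
tool x,y,z cols [[0.905, -0.247, 0.347], [-0.216, -0.968, -0.126], [0.367, 0.039, -0.93]]
wrist [0.322 0.005 0.973] elev 68.8
pitch 68.4 yaw -20.0 y tilt deg 2.2
row [ 0.0461  0.0023 -0.0485]
```

```bash
cat > chk2.py <<'E'
from kin import *
d=np.pi/180
tg={'knob0':(.474,.124,.24),'knob45':(.509,.209,.24),'knob90':(.594,.244,.24),'B':(.532,-.404,.05),'Babove':(.532,-.404,.16),'spot':(.45,-.13,.05)}
for pit in (45,52,60):
  for nm,p in tg.items():
    S=IK(np.array(p),toolR(-17*d,pit*d,np.pi),n=14)
    for s in S:
        e,w,_,_=FK(s); print(pit,nm,s.round(2).tolist(),'wrist',w.round(3),'elbow',e.round(2))
E
python3 chk2.py
```

```text
45 knob0 [0.17, 0.03, 2.06, -0.82, 0.46, 2.68] wrist [0.314 0.173 0.407] elbow [-0.01  0.12  0.64]
45 knob45 [0.36, 0.2, 1.87, -0.88, 0.6, 2.86] wrist [0.349 0.258 0.407] elbow [0.04 0.14 0.63]
45 knob90 [0.37, 0.38, 1.61, -0.81, 0.65, 2.78] wrist [0.434 0.293 0.407] elbow [0.11 0.17 0.61]
45 B [-0.99, 0.67, 1.76, 1.46, 0.47, -0.41] wrist [ 0.372 -0.355  0.217] elbow [ 0.25 -0.16  0.54]
45 Babove [-0.99, 0.47, 1.72, 1.05, 0.55, 0.06] wrist [ 0.372 -0.355  0.327] elbow [ 0.21 -0.1   0.59]
45 spot [-0.67, 0.41, 2.37, 2.53, 0.46, -1.28] wrist [ 0.29  -0.081  0.217] elbow [ 0.21 -0.02  0.6 ]
52 knob0 [0.15, 0.04, 1.99, -0.52, 0.56, 2.38] wrist [0.335 0.167 0.426] elbow [-0.    0.12  0.64]
52 knob45 [0.33, 0.2, 1.8, -0.62, 0.67, 2.61] wrist [0.37  0.252 0.426] elbow [0.05 0.14 0.63]
52 knob90 [0.34, 0.39, 1.54, -0.58, 0.73, 2.56] wrist [0.455 0.287 0.426] elbow [0.12 0.17 0.6 ]
52 B [-0.96, 0.66, 1.7, 1.07, 0.45, -0.0] wrist [ 0.393 -0.361  0.236] elbow [ 0.25 -0.15  0.55]
52 Babove [-0.96, 0.48, 1.64, 0.74, 0.6, 0.37] wrist [ 0.393 -0.361  0.346] elbow [ 0.21 -0.1   0.59]
52 spot [-0.64, 0.37, 2.31, 2.24, 0.27, -0.96] wrist [ 0.311 -0.087  0.236] elbow [ 0.2  -0.    0.61]
60 knob0 [0.11, 0.06, 1.92, -0.31, 0.7, 2.17] wrist [0.361 0.159 0.445] elbow [0.01 0.12 0.64]
60 knob45 [0.3, 0.22, 1.73, -0.41, 0.79, 2.4] wrist [0.396 0.244 0.445] elbow [0.06 0.14 0.63]
60 knob90 [0.31, 0.41, 1.46, -0.39, 0.86, 2.38] wrist [0.481 0.279 0.445] elbow [0.13 0.17 0.6 ]
60 B [-0.93, 0.67, 1.62, 0.65, 0.51, 0.42] wrist [ 0.419 -0.369  0.255] elbow [ 0.26 -0.15  0.54]
60 Babove [-0.93, 0.5, 1.55, 0.47, 0.71, 0.63] wrist [ 0.419 -0.369  0.365] elbow [ 0.22 -0.1   0.58]
60 spot [-0.61, 0.35, 2.23, 1.2, 0.17, 0.1] wrist [ 0.337 -0.095  0.255] elbow [0.19 0.01 0.61]
```

```bash
python3 -m creep '[[0.046,-0.003,-0.0485,0,-1],[0.046,-0.003,-0.0485,0,-1],[0.046,-0.003,-0.0485,0,-1],[0.046,-0.003,-0.0485,0,-1],[0.046,-0.003,-0.0485,0,-1],[0.046,-0.003,-0.0485,0,-1],[0.046,-0.003,-0.0485,0,-1],[0.046,-0.003,-0.0485,0,-1],[0.046,-0.003,-0.0485,0,-1],[0.046,-0.003,-0.0485,0,-1]]' >/dev/null;  python3 push.py 68 -14 .067
```

```text
t7.98 tcp [ 0.3963 -0.0274  0.7898] rot [ 3.112 -0.553 -0.228] w0.0854 F [-0.2 -0.9  0.3]
q [-0.407  0.171  0.187  0.082  2.231  1.469]
tool x,y,z cols [[0.829, -0.241, 0.505], [-0.192, -0.97, -0.147], [0.526, 0.025, -0.85]]
wrist [0.276 0.008 0.99 ] elev 72.4
pitch 58.3 yaw -16.2 y tilt deg 1.4
row [ 0.054   0.0016 -0.0396]
```

```bash
python3 -m creep '[[0,0,0,0.06,-1]]'; python3 -c "
from h import *
o,R=st(); z=R[:,2]; K=np.array([.4755,.129,.247]); to(K-.12*z); to(K,p=K-.12*z)"
```

```text
time: 8.07
tcp_pos: [0.3953, -0.027, 0.7906]
tcp_rot: [3.141, -0.556, -0.283]
contact_force: [0.0, 0.7, 0.6]
gripper_width: 0.0852
t8.07 tcp [ 0.3953 -0.027   0.7906] rot [ 3.141 -0.556 -0.283] w0.0852 F [0.  0.7 0.6]
q [-0.407  0.169  0.187  0.083  2.231  1.516]
tool x,y,z cols [[0.815, -0.279, 0.507], [-0.237, -0.96, -0.148], [0.528, 0.0, -0.849]]
-> [0.415 0.147 0.349] tool-frame total [-0.4312 -0.2873  0.5987] rows 16 per row [-0.027  -0.018   0.0374]
-> [0.476 0.129 0.247] tool-frame total [-0.   0.   0.2] rows 4 per row [-0.    0.    0.05]
```

```bash
python3 -m creep '[[-0.027,-0.018,0.0374,0,-1],[-0.027,-0.018,0.0374,0,-1],[-0.027,-0.018,0.0374,0,-1],[-0.027,-0.018,0.0374,0,-1],[-0.027,-0.018,0.0374,0,-1],[-0.027,-0.018,0.0374,0,-1],[-0.027,-0.018,0.0374,0,-1],[-0.027,-0.018,0.0374,0,-1],[-0.027,-0.018,0.0374,0,-1],[-0.027,-0.018,0.0374,0,-1],[-0.027,-0.018,0.0374,0,-1],[-0.027,-0.018,0.0374,0,-1],[-0.027,-0.018,0.0374,0,-1],[-0.027,-0.018,0.0374,0,-1],[-0.027,-0.018,0.0374,0,-1],[-0.027,-0.018,0.0374,0,-1],[0,0,0,0,-1]]'; python3 -c "
from h import *
o,R=st(); z=R[:,2]; K=np.array([.4755,.129,.247]); to(K-.12*z); to(K)
im=vision.read_camera('wrist'); cv2.imwrite('pics/w1.png',im[:,:,::-1]); im=vision.read_camera('side'); cv2.imwrite('pics/s1.png',im[:,:,::-1])
print(proj('wrist',[[.4755,.129,.258],[.4755,.129,.213],[.5942,.124,.2]]))"
```

```text
time: 9.48
tcp_pos: [0.4132, 0.1425, 0.3618]
tcp_rot: [3.14, -0.545, -0.282]
contact_force: [0.3, -0.2, -1.5]
gripper_width: 0.0855
t9.48 tcp [0.4132 0.1425 0.3618] rot [ 3.14  -0.545 -0.282] w0.0855 F [ 0.3 -0.2 -1.5]
q [ 0.196 -0.16   1.807 -0.285  1.02   2.14 ]
tool x,y,z cols [[0.822, -0.279, 0.497], [-0.238, -0.96, -0.146], [0.518, 0.001, -0.855]]
-> [0.416 0.146 0.35 ] tool-frame total [-0.0084 -0.0077  0.0185] rows 1 per row [-0.0084 -0.0077  0.0185]
-> [0.476 0.129 0.247] tool-frame total [-0.0084 -0.0077  0.2185] rows 5 per row [-0.0017 -0.0015  0.0437]
[[314.50699473 206.20977185]
 [315.32707297 218.46518864]
 [290.10991602 118.42436988]]
```

View pics/w1.png

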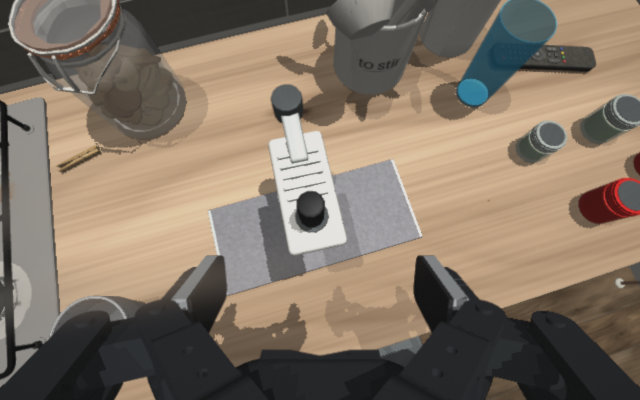

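View pics/s1.png

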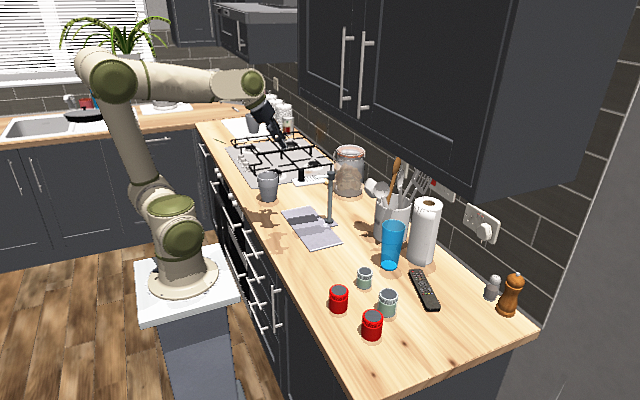

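The wrist view shows the knob at (310,205) between the open fingers, the bar over the tray, jars at (540,142) and (613,118), and no large jar anywhere. I descend on the knob and grip it.

```bash
python3 -m creep '[[-0.002,-0.003,0.0437,0,-1],[-0.002,-0.003,0.0437,0,-1],[-0.002,-0.003,0.0437,0,-1],[-0.002,-0.002,0.0437,0,-1],[-0.002,-0.002,0.0437,0,-1],[0,0,0,0,0],[0,0,0,0,0.5],[0,0,0,0,1],[0,0,0,0,1],[0,0,0,0,1],[0,0,0,0,1],[0,0,0,0,1]]' 25; python3 -c "
from h import *
o,R=st(); crop('wrist',0,0,640,400,1,'w2')"
```

```text
time: 10.58
tcp_pos: [0.4782, 0.1316, 0.2537]
tcp_rot: [-3.139, -0.555, -0.285]
contact_force: [-5.1, 1.1, 7.6]
gripper_width: 0.023
t10.58 tcp [0.4782 0.1316 0.2537] rot [-3.139 -0.555 -0.285] w0.0230 F [-5.1  1.1  7.6]
q [ 0.136  0.05   1.9   -0.335  0.704  2.194]
tool x,y,z cols [[0.816, -0.28, 0.506], [-0.239, -0.96, -0.146], [0.527, -0.002, -0.85]]
```

View pics/w2.png

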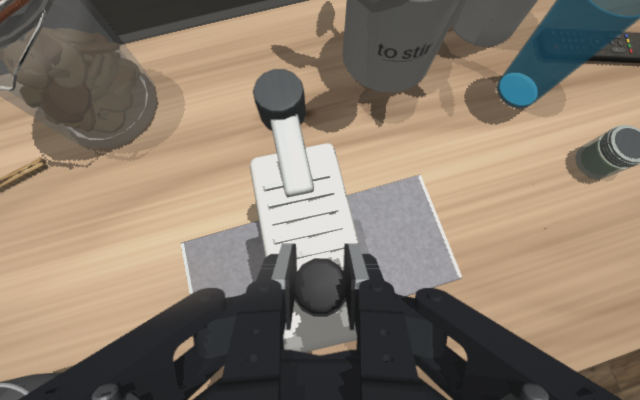

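```bash
cat > arc.py <<'E'
from h import *; import sys
th1=float(sys.argv[1]); n=int(sys.argv[2]); bz=float(sys.argv[3]) if len(sys.argv)>3 else 0
H=np.array([.596,.125]); o,R=st(); p=o['tcp_pos'][:2]; th0=np.arctan2(p[1]-H[1],-(p[0]-H[0])); r=.12
print('theta',th0.round(3),'r',np.hypot(*(p-H)).round(4))
pts=[p]+[H+r*np.array([-np.cos(t),np.sin(t)]) for t in np.linspace(th0,th1,n+1)[1:]]
for i in range(n): print((R.T@np.r_[pts[i+1]-pts[i],bz]/.6).round(3).tolist())
E
python3 arc.py 0.75 8 -0
```

```text
t10.63 tcp [0.4782 0.1316 0.2538] rot [-3.139 -0.555 -0.285] w0.0227 F [-4.1 -1.1  7.4]
q [ 0.136  0.05   1.9   -0.335  0.704  2.194]
tool x,y,z cols [[0.816, -0.28, 0.507], [-0.239, -0.96, -0.146], [0.527, -0.002, -0.85]]
theta 0.056 r 0.118
[-0.006, -0.016, -0.003]
[-0.001, -0.017, -0.001]
[-0.0, -0.017, -0.0]
[0.001, -0.017, 0.001]
[0.002, -0.017, 0.002]
[0.004, -0.017, 0.002]
[0.005, -0.016, 0.003]
[0.006, -0.016, 0.004]
```

```bash
python3 -m creep '[[0,0,-0.004,0,1],[-0.001,-0.017,-0.002,0,1],[-0.001,-0.017,-0.001,0,1],[0,-0.017,0,0,1],[0.001,-0.017,0.001,0,1],[0.002,-0.017,0.002,0,1],[0.004,-0.017,0.002,0,1],[0.005,-0.016,0.003,0,1],[0.006,-0.016,0.004,0,1],[0,0,0,0,1]]'; python3 arc.py 1.52 8
```

```text
time: 11.47
tcp_pos: [0.5105, 0.2068, 0.2547]
tcp_rot: [-3.139, -0.552, -0.284]
contact_force: [1.0, 0.8, -1.6]
gripper_width: 0.0231
t11.47 tcp [0.5105 0.2068 0.2547] rot [-3.139 -0.552 -0.284] w0.0231 F [ 1.   0.8 -1.6]
q [ 0.298  0.194  1.731 -0.417  0.785  2.385]
tool x,y,z cols [[0.817, -0.279, 0.504], [-0.239, -0.96, -0.145], [0.525, -0.002, -0.851]]
theta 0.763 r 0.1184
[0.006, -0.018, 0.004]
[0.009, -0.015, 0.006]
[0.011, -0.014, 0.007]
[0.012, -0.013, 0.007]
[0.013, -0.012, 0.008]
[0.014, -0.01, 0.008]
[0.014, -0.009, 0.009]
[0.015, -0.007, 0.009]
```

```bash
python3 -m creep '[[0.007,-0.017,0.004,0,1],[0.009,-0.015,0.006,0,1],[0.011,-0.014,0.007,0,1],[0.012,-0.013,0.007,0,1],[0.013,-0.012,0.008,0,1],[0.014,-0.01,0.008,0,1],[0.014,-0.009,0.009,0,1],[0.015,-0.007,0.009,0,1],[0,0,0,0,1]]'; python3 arc.py 1.52 1; python3 -c "
from h import *
crop('wrist',0,0,640,400,1,'w3')"
```

```text
time: 12.22
tcp_pos: [0.5913, 0.2422, 0.2548]
tcp_rot: [-3.141, -0.552, -0.285]
contact_force: [2.5, -5.5, -1.9]
gripper_width: 0.0228
t12.22 tcp [0.5913 0.2422 0.2548] rot [-3.141 -0.552 -0.285] w0.0228 F [ 2.5 -5.5 -1.9]
q [ 0.317  0.384  1.476 -0.405  0.853  2.375]
tool x,y,z cols [[0.817, -0.281, 0.504], [-0.239, -0.96, -0.147], [0.525, -0.001, -0.851]]
theta 1.531 r 0.1173
[-0.003, -0.004, -0.002]
```

View pics/w3.png

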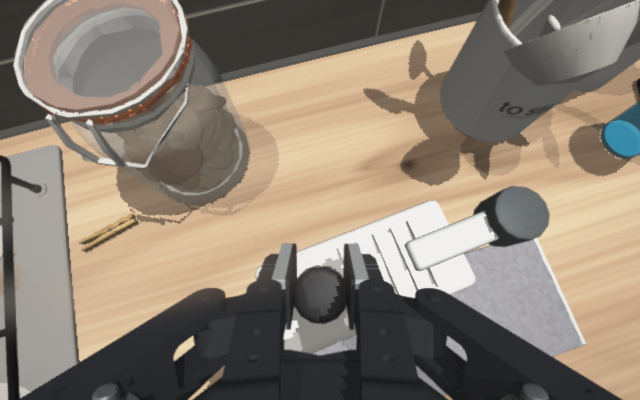

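The light is at about 1.53 rad. I open and back off along the tool axis.

```bash
python3 -m creep '[[0,0,0,0,0],[0,0,0,0,0],[0,0,0,0,0],[0,0,0,0,0],[0,0,-0.02,0,0],[0,0,-0.035,0,0],[0,0,-0.04,0,0],[-0.01,0,-0.05,0,-1],[-0.02,0.03,-0.04,0,-1],[-0.02,0.04,-0.03,0,-1],[-0.02,0.05,-0.03,0,-1],[0,0.05,-0.02,0,-1]]'; python3 -c "
from h import *
st()
for n in ('top','side','wrist'): cv2.imwrite(f'pics/{n}4.png',vision.read_camera(n)[:,:,::-1])"
```

```text
time: 13.27
tcp_pos: [0.4444, 0.1786, 0.3692]
tcp_rot: [-3.139, -0.553, -0.283]
contact_force: [0.8, 0.3, 0.7]
gripper_width: 0.0854
t13.27 tcp [0.4444 0.1786 0.3692] rot [-3.139 -0.553 -0.283] w0.0854 F [0.8 0.3 0.7]
q [ 0.277 -0.054  1.697 -0.326  1.039  2.23 ]
tool x,y,z cols [[0.817, -0.277, 0.505], [-0.237, -0.961, -0.144], [0.525, -0.002, -0.851]]
```

View pics/wrist4.png

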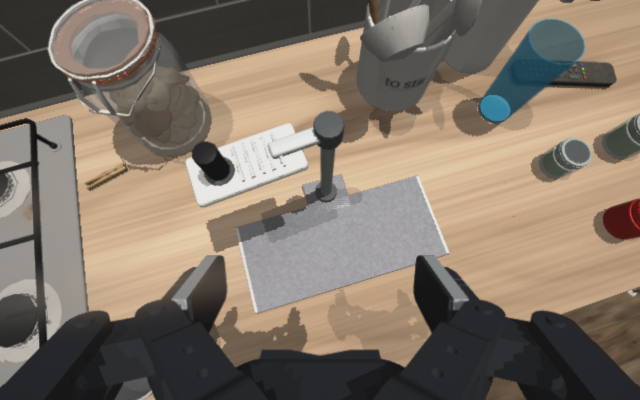

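View pics/top4.png

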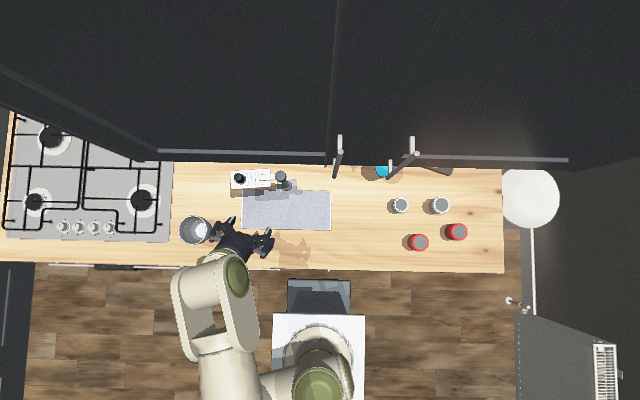

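The wrist view shows the bar swung left with its knob at (207,157), and the tray clear, its corners near (238,228), (418,178), (447,253) and (257,310). The top view still shows both jars in place. I move over the medium jar.

```bash
python3 -c "
from h import *
st(); to([.45,-.35,.30],30)"
```

```text
t13.42 tcp [0.4464 0.1776 0.3704] rot [-3.137 -0.556 -0.287] w0.0857 F [-0.9  0.3 -0.3]
q [ 0.274 -0.053  1.694 -0.327  1.038  2.231]
tool x,y,z cols [[0.815, -0.281, 0.507], [-0.241, -0.96, -0.145], [0.528, -0.004, -0.849]]
-> [ 0.45 -0.35  0.3 ] tool-frame total [0.1548 0.8427 0.2303] rows 18 per row [0.0086 0.0468 0.0128]
```

```bash
python3 -m creep '[[0.0086,0.047,0.0128,0,-1],[0.0086,0.047,0.0128,0,-1],[0.0086,0.047,0.0128,0,-1],[0.0086,0.047,0.0128,0,-1],[0.0086,0.047,0.0128,0,-1],[0.0086,0.047,0.0128,0,-1],[0.0086,0.047,0.0128,0,-1],[0.0086,0.047,0.0128,0,-1],[0.0086,0.047,0.0128,0,-1],[0.0086,0.047,0.0128,0,-1],[0.0086,0.047,0.0128,0,-1],[0.0086,0.047,0.0128,0,-1],[0.0086,0.047,0.0128,0,-1],[0.0086,0.047,0.0128,0,-1],[0.0086,0.047,0.0128,0,-1],[0.0086,0.047,0.0128,0,-1],[0.0086,0.047,0.0128,0,-1],[0.0086,0.047,0.0128,0,-1],[0,0,0,0,-1]]'; python3 -c "
from h import *
st(); im=vision.read_camera('wrist'); cv2.imwrite('pics/w5.png',im[:,:,::-1])
print(proj('wrist',[[.532,-.404,.07],[.532,-.404,0],[.530,-.271,.058]]).round(1).tolist())"
```

```text
time: 15.0
tcp_pos: [0.4506, -0.3552, 0.2966]
tcp_rot: [-3.139, -0.551, -0.288]
contact_force: [0.4, -0.1, -0.0]
gripper_width: 0.0855
t15.00 tcp [ 0.4506 -0.3552  0.2966] rot [-3.139 -0.551 -0.288] w0.0855 F [ 0.4 -0.1 -0. ]
q [-1.025  0.16   1.658  0.45   0.949  0.638]
tool x,y,z cols [[0.817, -0.283, 0.502], [-0.242, -0.959, -0.146], [0.523, -0.003, -0.852]]
[[342.4, 206.8], [339.2, 219.6], [237.2, 240.9]]
```

View pics/w5.png

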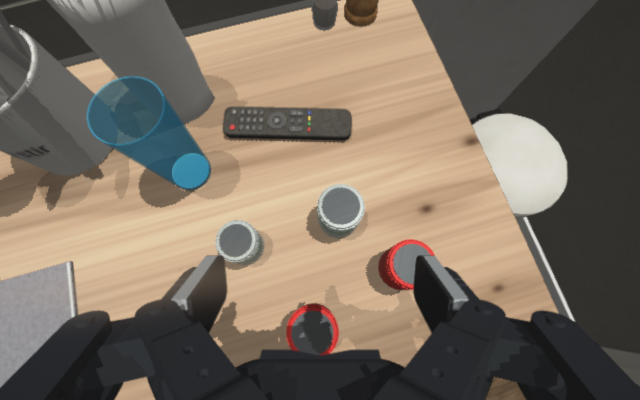

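```bash
python3 - <<'E'
from h import *
o,R=st()
P=back('wrist',[(340,207),(237,241),(410,263),(313,331)],.07); P[1]=back('wrist',[(237,241)],.058)[0]
print(P.round(4))
G=np.r_[P[0][:2],.043]
for nm,p in (('A',P[1]),('red2',P[2]),('red1',P[3])):
    for z in (.0,.07): print(nm,z,'rel in tool',(R.T@(np.r_[p[:2],z]-G)).round(3))
to(G-.11*R[:,2]); to(G)
E
```

```text
t15.05 tcp [ 0.4508 -0.353   0.297 ] rot [-3.138 -0.55  -0.288] w0.0860 F [0.1 0.3 0.4]
q [-1.022  0.157  1.661  0.45   0.95   0.64 ]
tool x,y,z cols [[0.817, -0.282, 0.503], [-0.242, -0.959, -0.145], [0.523, -0.003, -0.852]]
[[ 0.5326 -0.4012  0.07  ]
 [ 0.5299 -0.2707  0.058 ]
 [ 0.4464 -0.4585  0.07  ]
 [ 0.4074 -0.3315  0.07  ]]
A 0.0 rel in tool [-0.056 -0.124  0.016]
A 0.07 rel in tool [-0.02  -0.124 -0.043]
red2 0.0 rel in tool [-0.079  0.079  0.002]
red2 0.07 rel in tool [-0.042  0.079 -0.058]
red1 0.0 rel in tool [-0.142 -0.031 -0.036]
red1 0.07 rel in tool [-0.105 -0.032 -0.096]
-> [ 0.477 -0.385  0.137] tool-frame total [-0.0905  0.04    0.2576] rows 6 per row [-0.0151  0.0067  0.0429]
-> [ 0.533 -0.401  0.043] tool-frame total [-0.0905  0.04    0.4409] rows 10 per row [-0.0091  0.004   0.0441]
```

Medium jar lid is at (340,207), small jar at (237,241), and the reds at (410,263) and (313,331). The measured centre (0.5326,-0.4012) agrees with the top view. Going in with the jaws at about 70 mm keeps clear of the red neighbour.

```bash
python3 -m creep '[[-0.015,0.0067,0.043,0,-0.65],[-0.015,0.0067,0.043,0,-0.65],[-0.015,0.0067,0.043,0,-0.65],[-0.015,0.0067,0.043,0,-0.65],[-0.015,0.0067,0.043,0,-0.65],[-0.015,0.0067,0.043,0,-0.65],[0,0,0,0,-0.65]]'; python3 -c "
from h import *
o,R=st(); G=np.array([.5326,-.4012,.046]); to(G,25); im=vision.read_camera('wrist'); cv2.imwrite('pics/w6.png',im[:,:,::-1])"
```

```text
time: 15.63
tcp_pos: [0.4777, -0.3819, 0.1332]
tcp_rot: [-3.133, -0.546, -0.287]
contact_force: [0.1, -0.1, -1.3]
gripper_width: 0.0707
t15.63 tcp [ 0.4777 -0.3819  0.1332] rot [-3.133 -0.546 -0.287] w0.0707 F [ 0.1 -0.1 -1.3]
q [-1.006  0.436  1.754  0.635  0.628  0.388]
tool x,y,z cols [[0.82, -0.279, 0.5], [-0.242, -0.96, -0.139], [0.519, -0.007, -0.855]]
-> [ 0.533 -0.401  0.046] tool-frame total [0.0073 0.0065 0.1745] rows 5 per row [0.0015 0.0013 0.0349]
```

View pics/w6.png

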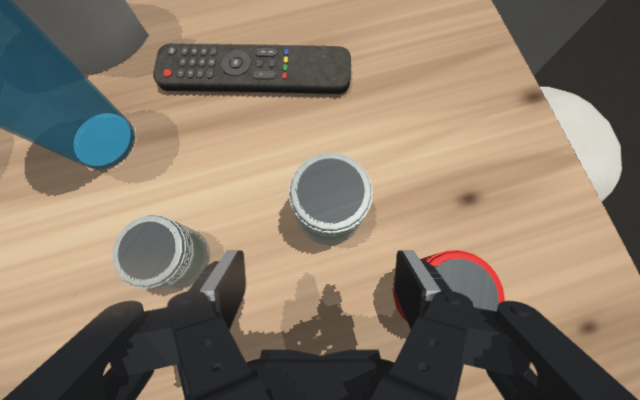

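```bash
python3 -m creep '[[0.002,0.001,0.035,0,-0.65],[0.002,0.001,0.035,0,-0.65],[0.0015,0.001,0.035,0,-0.65]]'; python3 -c "
from h import *
o,R=st(); G=np.array([.5326,-.4012,.046]); to(G,25); im=vision.read_camera('wrist'); cv2.imwrite('pics/w7.png',im[:,:,::-1])"
```

```text
time: 15.93
tcp_pos: [0.5132, -0.396, 0.0885]
tcp_rot: [3.141, -0.555, -0.283]
contact_force: [0.4, 0.2, -0.1]
gripper_width: 0.0705
t15.93 tcp [ 0.5132 -0.396   0.0885] rot [ 3.141 -0.555 -0.283] w0.0705 F [ 0.4  0.2 -0.1]
q [-0.963  0.568  1.684  0.689  0.548  0.356]
tool x,y,z cols [[0.816, -0.279, 0.506], [-0.237, -0.96, -0.148], [0.527, 0.0, -0.85]]
-> [ 0.533 -0.401  0.046] tool-frame total [-0.0089 -0.0007  0.0779] rows 2 per row [-0.0044 -0.0003  0.0389]
```

View pics/w7.png

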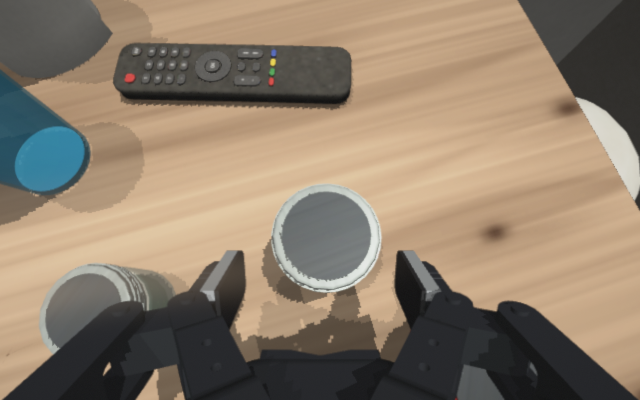

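```bash
python3 -m creep '[[-0.003,0.001,0.027,0,-0.65],[-0.003,0.001,0.027,0,-0.65],[-0.003,0.001,0.024,0,-0.65],[0,0,0,0,-0.65]]'; python3 -c "
from h import *
o,R=st(); G=np.array([.5326,-.4012,.046]); to(G,25)"
```

```text
time: 16.32
tcp_pos: [0.5311, -0.4023, 0.0437]
tcp_rot: [-3.139, -0.552, -0.284]
contact_force: [0.7, -0.4, 0.7]
gripper_width: 0.0704
t16.32 tcp [ 0.5311 -0.4023  0.0437] rot [-3.139 -0.552 -0.284] w0.0704 F [ 0.7 -0.4  0.7]
q [-0.943  0.672  1.643  0.751  0.493  0.299]
tool x,y,z cols [[0.817, -0.279, 0.504], [-0.239, -0.96, -0.144], [0.524, -0.003, -0.851]]
-> [ 0.533 -0.401  0.046] tool-frame total [ 0.0037 -0.0025 -0.0023] rows 1 per row [ 0.0037 -0.0025 -0.0023]
```

```bash
python3 -m creep '[[0,0,0,0,-0.4],[0,0,0,0,-0.3],[0,0,0,0,-0.2],[0,0,0,0,0.2],[0,0,0,0,0.5],[0,0,0,0,0.5]]' 35; python3 - <<'E'
from kin import *
from h import st
st()
d=np.pi/180
R=toolR(-16*d,58*d,np.pi)
for p in [(.45,-.13),(.5,-.13),(.52,-.1),(.55,-.1),(.5,-.05),(.5,.0)]:
    for z in (.05,.17):
        S=IK(np.array([*p,z]),R,n=10); S2=IK(np.array([*p,z]),toolR(-16*d,10*d,np.pi),n=10)
        print(p,z,[s.round(2).tolist() for s in S],'| flat',[s.round(2).tolist() for s in S2])
E
```

```text
time: 16.82
tcp_pos: [0.5309, -0.4034, 0.0459]
tcp_rot: [-3.141, -0.555, -0.284]
contact_force: [-3.3, 2.1, 8.6]
gripper_width: 0.0569
t16.82 tcp [ 0.5309 -0.4034  0.0459] rot [-3.141 -0.555 -0.284] w0.0569 F [-3.3  2.1  8.6]
q [-0.944  0.669  1.643  0.752  0.493  0.299]
tool x,y,z cols [[0.816, -0.28, 0.506], [-0.238, -0.96, -0.147], [0.527, -0.0, -0.85]]
(0.45, -0.13) 0.05 [[-0.63, 0.35, 2.25, 1.52, 0.18, -0.24]] | flat [[-0.8, 0.93, 2.49, 2.63, 1.64, -1.71]]
(0.45, -0.13) 0.17 [[-0.63, 0.06, 2.15, 0.44, 0.44, 0.87]] | flat [[-0.8, 0.37, 2.56, 2.59, 1.21, -1.46]]
(0.5, -0.13) 0.05 [[-0.55, 0.42, 2.11, 1.16, 0.15, 0.19]] | flat [[-0.66, 0.87, 2.37, 2.77, 1.48, -1.6]]
(0.5, -0.13) 0.17 [[-0.55, 0.17, 2.02, 0.34, 0.43, 1.03]] | flat [[-0.66, 0.41, 2.42, 2.73, 1.11, -1.45]]
(0.52, -0.1) 0.05 [[-0.45, 0.44, 2.08, 0.92, 0.12, 0.51]] | flat [[-0.52, 0.86, 2.33, 2.9, 1.44, -1.58]]
(0.52, -0.1) 0.17 [[-0.45, 0.19, 1.99, 0.23, 0.42, 1.21]] | flat [[-0.52, 0.42, 2.38, 2.87, 1.07, -1.48]]
(0.55, -0.1) 0.05 [[-0.42, 0.49, 1.99, 0.61, 0.13, 0.85]] | flat [[-0.47, 0.85, 2.25, 2.95, 1.35, -1.56]]
(0.55, -0.1) 0.17 [[-0.42, 0.25, 1.91, 0.18, 0.43, 1.28]] | flat [[-0.47, 0.45, 2.3, 2.92, 1.02, -1.49]]
(0.5, -0.05) 0.05 [[-0.35, 0.41, 2.15, 0.88, 0.05, 0.63]] | flat [[-0.38, 0.87, 2.39, 3.04, 1.51, -1.58]]
(0.5, -0.05) 0.17 [[-0.35, 0.14, 2.05, 0.1, 0.39, 1.42]] | flat [[-0.38, 0.4, 2.44, 3.03, 1.1, -1.54]]
(0.5, 0.0) 0.05 [[-0.22, 0.41, 2.14, -0.77, 0.05, 2.39]] | flat [[-0.19, 0.87, 2.37, 3.23, 1.49, -1.56]]
(0.5, 0.0) 0.17 [[-0.22, 0.14, 2.05, -0.08, 0.39, 1.7]] | flat [[-0.19, 0.41, 2.42, 3.24, 1.09, -1.6]]
```

Gripped at 57 mm, which matches the 58 mm medium jar. I lift it straight up.

```bash
python3 -m creep '[[0.009,0,-0.014,0,0.5],[0.0175,0,-0.0284,0,0.5],[0.0175,0,-0.0284,0,0.5],[0.0175,0,-0.0284,0,0.5],[0.0175,0,-0.0284,0,0.5],[0.0175,0,-0.0284,0,0.5],[0.0175,0,-0.0284,0,0.5],[0,0,0,0,0.5]]'; python3 -c "
from h import *
o,R=st(); to([.47,-.14,.17],25)
for n in ('side','wrist'): cv2.imwrite(f'pics/{n}8.png',vision.read_camera(n)[:,:,::-1])"
```

```text
time: 17.48
tcp_pos: [0.5311, -0.4043, 0.1785]
tcp_rot: [3.138, -0.558, -0.283]
contact_force: [0.7, -0.8, -1.8]
gripper_width: 0.0568
t17.48 tcp [ 0.5311 -0.4043  0.1785] rot [ 3.138 -0.558 -0.283] w0.0568 F [ 0.7 -0.8 -1.8]
q [-0.944  0.473  1.557  0.512  0.719  0.588]
tool x,y,z cols [[0.815, -0.28, 0.507], [-0.237, -0.96, -0.151], [0.529, 0.003, -0.848]]
-> [ 0.47 -0.14  0.17] tool-frame total [-0.1947 -0.3942 -0.106 ] rows 11 per row [-0.0177 -0.0358 -0.0096]
```

View pics/side8.png

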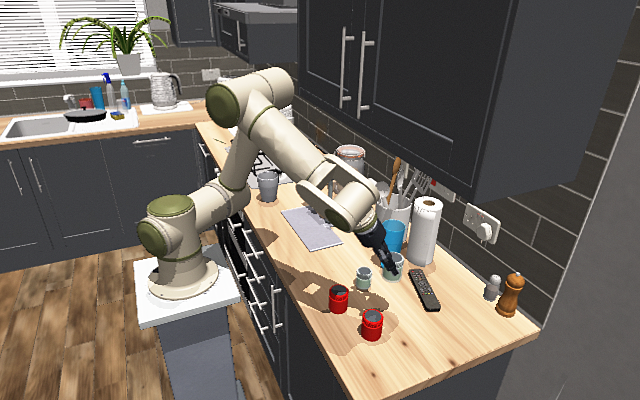

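View pics/wrist8.png

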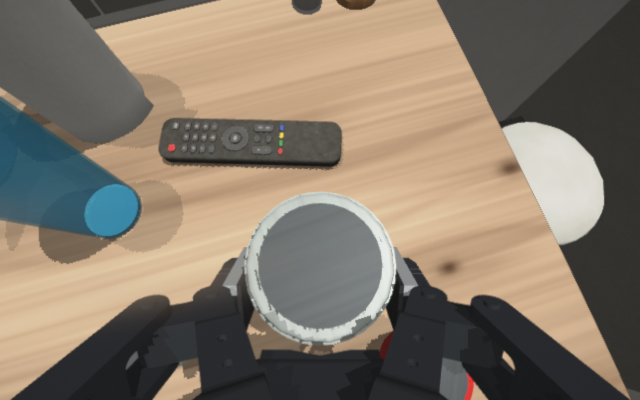

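The side view shows the medium jar lifted clear, and the wrist view shows it upright between the pads. I carry it to a clear counter spot, where I'll regrip it with a level tool.

```bash
python3 -m creep '[[-0.018,-0.036,-0.0096,0,0.5],[-0.018,-0.036,-0.0096,0,0.5],[-0.018,-0.036,-0.0096,0,0.5],[-0.018,-0.036,-0.0096,0,0.5],[-0.018,-0.036,-0.0096,0,0.5],[-0.018,-0.036,-0.0096,0,0.5],[-0.018,-0.036,-0.0096,0,0.5],[-0.018,-0.036,-0.0096,0,0.5],[-0.018,-0.036,-0.0096,0,0.5],[-0.018,-0.036,-0.0096,0,0.5],[-0.018,-0.036,-0.0096,0,0.5],[0,0,0,0,0.5]]'; python3 -c "
from h import *
o,R=st(); to([.47,-.14,.06],15)"
```

```text
time: 18.58
tcp_pos: [0.4659, -0.1334, 0.1633]
tcp_rot: [-3.137, -0.547, -0.283]
contact_force: [-0.0, -0.6, -3.4]
gripper_width: 0.0568
t18.58 tcp [ 0.4659 -0.1334  0.1633] rot [-3.137 -0.547 -0.283] w0.0568 F [-0.  -0.6 -3.4]
q [-0.609  0.109  2.109  0.416  0.435  0.909]
tool x,y,z cols [[0.82, -0.277, 0.5], [-0.239, -0.961, -0.141], [0.52, -0.004, -0.854]]
-> [ 0.47 -0.14  0.06] tool-frame total [-0.0812  0.0094  0.1521] rows 7 per row [-0.0116  0.0013  0.0217]
```

```bash
python3 -m creep '[[-0.012,0.0013,0.022,0,0.5],[-0.012,0.0013,0.022,0,0.5],[-0.012,0.0013,0.022,0,0.5],[-0.012,0.0013,0.022,0,0.5],[-0.012,0.0013,0.022,0,0.5],[-0.012,0.0013,0.022,0,0.5],[-0.011,0.001,0.02,0,0.5],[0,0,0,0,0.5]]'; python3 -c "
from h import *
o,R=st(); to([.47,-.136,.047],4)"
```

```text
time: 19.25
tcp_pos: [0.4702, -0.1434, 0.0586]
tcp_rot: [-3.138, -0.546, -0.287]
contact_force: [-0.4, 0.2, -2.9]
gripper_width: 0.0567
t19.25 tcp [ 0.4702 -0.1434  0.0586] rot [-3.138 -0.546 -0.287] w0.0567 F [-0.4  0.2 -2.9]
q [-0.623  0.362  2.176  1.133  0.194  0.155]
tool x,y,z cols [[0.82, -0.281, 0.499], [-0.242, -0.96, -0.143], [0.519, -0.003, -0.855]]
-> [ 0.47  -0.136  0.047] tool-frame total [-0.0133 -0.0117  0.0145] rows 4 per row [-0.0033 -0.0029  0.0036]
```

Straight down (0,0,-1) is (-0.52,0,0.855) in tool axes. I go the last 12 mm in small steps.

```bash
python3 -m creep '[[-0.0035,0,0.0057,0,0.5],[-0.0035,0,0.0057,0,0.5],[-0.0017,0,0.0029,0,0.5],[0,0,0,0,0.5]]'; python3 -m creep '[[-0.0017,0,0.0029,0,0.5],[0,0,0,0,0.5]]'
```

```text
time: 19.58
tcp_pos: [0.4715, -0.1438, 0.0514]
tcp_rot: [-3.139, -0.551, -0.286]
contact_force: [-0.3, 0.7, -2.4]
gripper_width: 0.0565
time: 19.75
tcp_pos: [0.4718, -0.144, 0.0498]
tcp_rot: [-3.14, -0.552, -0.285]
contact_force: [0.8, 0.2, -3.1]
gripper_width: 0.0566
```

```bash
python3 -m creep '[[-0.0017,0,0.0029,0,0.5],[0,0,0,0,0.5]]'; python3 -m creep '[[-0.0017,0,0.0029,0,0.5],[0,0,0,0,0.5]]';python3 -m creep '[[-0.0013,0,0.002,0,0.5],[0,0,0,0,0.5]]'
```

```text
time: 19.92
tcp_pos: [0.4719, -0.144, 0.0478]
tcp_rot: [-3.14, -0.552, -0.285]
contact_force: [0.2, -0.3, -3.4]
gripper_width: 0.0567
time: 20.08
tcp_pos: [0.4721, -0.1441, 0.046]
tcp_rot: [-3.14, -0.552, -0.285]
contact_force: [0.5, -0.2, -1.8]
gripper_width: 0.0564
time: 20.25
tcp_pos: [0.4725, -0.1442, 0.0458]
tcp_rot: [-3.14, -0.555, -0.285]
contact_force: [-8.4, 4.5, 17.6]
gripper_width: 0.0565
```

Contact made. I release gradually and back off along the tool axis.

```bash
python3 -m creep '[[0.001,0,-0.002,0,0],[0,0,0,0,-0.5],[0,0,0,0,-0.8],[0,0,0,0,-0.8],[0,0,-0.02,0,-0.8],[0,0,-0.04,0,-0.8],[0,0,-0.05,0,-0.8],[0,0,-0.06,0,-1],[0,0,-0.06,0,-1],[0,0,-0.06,0,-1],[0,0,-0.06,0,-1],[0,0,0,0,-1]]'; python3 -c "
from h import *
o,R=st(); cv2.imwrite('pics/w9.png',vision.read_camera('wrist')[:,:,::-1])"
```

```text
time: 21.25
tcp_pos: [0.3727, -0.1156, 0.2199]
tcp_rot: [3.14, -0.565, -0.281]
contact_force: [0.5, -1.0, 0.8]
gripper_width: 0.0853
t21.25 tcp [ 0.3727 -0.1156  0.2199] rot [ 3.14  -0.565 -0.281] w0.0853 F [ 0.5 -1.   0.8]
q [-0.768 -0.246  2.26   0.419  0.658  0.813]
tool x,y,z cols [[0.811, -0.279, 0.514], [-0.234, -0.96, -0.151], [0.536, 0.002, -0.844]]
```

View pics/w9.png

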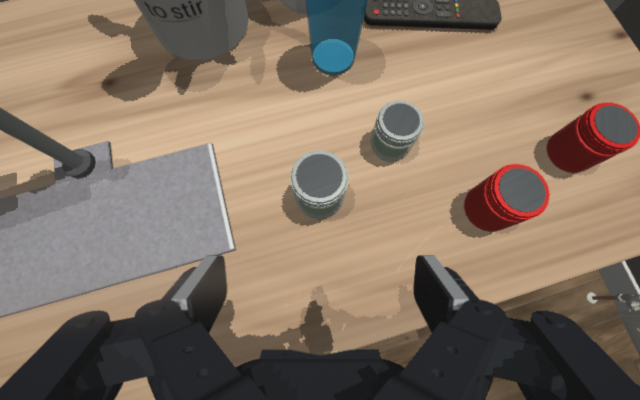

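The medium jar stands upright at (320,180) in the wrist view, clear of everything. Now I go back to the overhead reach limit and tilt the tool to nearly level.

```bash
python3 -c "
from h import *
o,R=st(); to([.39,-.03,.78],30)"
```

```text
t21.30 tcp [ 0.3732 -0.1158  0.2173] rot [-3.141 -0.563 -0.283] w0.0857 F [ 0.3 -0.4 -0. ]
q [-0.767 -0.239  2.262  0.421  0.653  0.811]
tool x,y,z cols [[0.812, -0.279, 0.512], [-0.236, -0.96, -0.149], [0.533, -0.0, -0.846]]
-> [ 0.39 -0.03  0.78] tool-frame total [ 0.4892 -0.1454 -0.8001] rows 19 per row [ 0.0257 -0.0077 -0.0421]
```

```bash
python3 -m creep '[[0.026,-0.008,-0.042,0,-1],[0.026,-0.008,-0.042,0,-1],[0.026,-0.008,-0.042,0,-1],[0.026,-0.008,-0.042,0,-1],[0.026,-0.008,-0.042,0,-1],[0.026,-0.008,-0.042,0,-1],[0.026,-0.008,-0.042,0,-1],[0.026,-0.008,-0.042,0,-1],[0.026,-0.008,-0.042,0,-1],[0.026,-0.008,-0.042,0,-1],[0.026,-0.008,-0.042,0,-1],[0.026,-0.008,-0.042,0,-1],[0.026,-0.008,-0.042,0,-1],[0.026,-0.008,-0.042,0,-1],[0.026,-0.008,-0.042,0,-1],[0.026,-0.008,-0.042,0,-1],[0.026,-0.008,-0.042,0,-1],[0.026,-0.008,-0.042,0,-1],[0.026,-0.008,-0.042,0,-1],[0.026,-0.008,-0.042,0,-1]]';  python3 push.py 75 -14 .067
```

```text
time: 22.97
tcp_pos: [0.3983, -0.0284, 0.7868]
tcp_rot: [-3.136, -0.557, -0.283]
contact_force: [0.8, -0.2, 1.7]
gripper_width: 0.0854
t22.97 tcp [ 0.3983 -0.0284  0.7868] rot [-3.136 -0.557 -0.283] w0.0854 F [ 0.8 -0.2  1.7]
q [-0.413  0.151  0.234  0.092  2.202  1.515]
tool x,y,z cols [[0.815, -0.277, 0.509], [-0.237, -0.961, -0.142], [0.529, -0.005, -0.849]]
wrist [0.277 0.005 0.987] elev 72.3
pitch 58.1 yaw -15.6 y tilt deg -0.3
row [ 0.0489 -0.0009 -0.0458]
```

```bash
python3 -m creep '[[0.052,0,-0.042,0,-1],[0.052,0,-0.042,0,-1],[0.052,0,-0.042,0,-1],[0.052,0,-0.042,0,-1],[0.052,0,-0.042,0,-1],[0.052,0,-0.042,0,-1],[0.052,0,-0.042,0,-1],[0.052,0,-0.042,0,-1],[0.052,0,-0.042,0,-1],[0.052,0,-0.042,0,-1]]' >/dev/null;  python3 push.py 68 -14 .067
```

```text
t23.80 tcp [ 0.3823 -0.0562  0.8347] rot [-3.113 -0.753 -0.288] w0.0856 F [ 0.7  0.5 -0.2]
q [-0.616  0.098  0.187  0.293  2.118  1.482]
tool x,y,z cols [[0.7, -0.266, 0.663], [-0.208, -0.964, -0.167], [0.684, -0.021, -0.73]]
wrist [ 0.224 -0.016  1.006] elev 76.6
pitch 46.8 yaw -14.2 y tilt deg -1.2
row [ 0.0608 -0.0019 -0.0282]
```

```bash
python3 push.py 55 -10 .067 | tail -1; python3 -m creep '[[0.063,-0.003,-0.02,0,-1],[0.063,-0.003,-0.02,0,-1],[0.063,-0.003,-0.02,0,-1],[0.063,-0.003,-0.02,0,-1],[0.063,-0.003,-0.02,0,-1],[0.063,-0.003,-0.02,0,-1],[0.063,-0.003,-0.02,0,-1],[0.063,-0.003,-0.02,0,-1]]' >/dev/null;  python3 push.py 55 -14 .067
```

```text
row [ 0.0654 -0.0048 -0.0138]
t24.47 tcp [ 0.4349 -0.0762  0.8555] rot [-3.093 -0.918 -0.298] w0.0852 F [-0.3 -0.1  0.1]
q [-0.604  0.138  0.187  0.307  1.915  1.486]
tool x,y,z cols [[0.581, -0.257, 0.772], [-0.179, -0.966, -0.187], [0.794, -0.029, -0.607]]
wrist [ 0.251 -0.032  0.998] elev 74.3
pitch 37.4 yaw -13.6 y tilt deg -1.7
row [ 0.0669 -0.0022 -0.0028]
```

```bash
python3 push.py 66 -14 .067|tail -1; python3 -m creep '[[0.065,-0.002,-0.014,0,-1],[0.065,-0.002,-0.014,0,-1],[0.065,-0.002,-0.014,0,-1],[0.065,-0.002,-0.014,0,-1],[0.065,-0.002,-0.012,0,-1],[0.065,-0.002,-0.01,0,-1],[0.065,-0.002,-0.006,0,-1],[0.065,-0.002,-0.003,0,-1]]' >/dev/null;  python3 push.py 66 -14 .067
```

```text
row [ 0.0651 -0.0022 -0.0155]
t25.13 tcp [ 0.4728 -0.0948  0.885 ] rot [-3.065 -1.093 -0.318] w0.0856 F [-0.4  0.2 -0. ]
q [-0.615  0.163  0.187  0.343  1.719  1.48 ]
tool x,y,z cols [[0.437, -0.247, 0.865], [-0.144, -0.968, -0.204], [0.888, -0.035, -0.459]]
wrist [ 0.267 -0.046  0.992] elev 72.9
pitch 27.3 yaw -13.3 y tilt deg -2.0
row [ 0.0668 -0.0023 -0.0039]
```

```bash
python3 push.py 84 -14 .067|tail -1; python3 -m creep '[[0.062,-0.002,-0.023,-0.05,-1],[0.062,-0.002,-0.023,0,-1],[0.062,-0.002,-0.021,0,-1],[0.062,-0.002,-0.021,0,-1],[0.062,-0.002,-0.018,0,-1],[0.062,-0.002,-0.018,0,-1],[0.062,-0.002,-0.016,0,-1],[0.062,-0.002,-0.014,0,-1]]' >/dev/null;  python3 push.py 84 -14 .067
```

```text
row [ 0.0624 -0.0024 -0.0243]
t25.80 tcp [ 0.431  -0.0822  0.941 ] rot [-3.135 -1.268 -0.235] w0.0853 F [-0.2  0.5  0.5]
q [-0.727  0.079  0.187  0.476  1.638  1.446]
tool x,y,z cols [[0.29, -0.227, 0.93], [-0.069, -0.974, -0.216], [0.954, -0.002, -0.298]]
wrist [ 0.209 -0.031  1.01 ] elev 77.7
pitch 17.4 yaw -13.1 y tilt deg -0.1
row [ 0.0657 -0.     -0.0132]
```

```bash
python3 -m creep '[[0.066,-0.001,0.002,0,-1],[0.066,-0.001,0.002,0,-1],[0.066,-0.001,0.002,0,-1],[0.066,-0.001,0.002,0,-1],[0.066,-0.001,0.002,0,-1],[0.066,-0.001,0.002,0,-1]]' >/dev/null;  python3 push.py 74 -14 .067
```

```text
t26.30 tcp [ 0.4436 -0.0862  0.9706] rot [-3.125 -1.402 -0.242] w0.0852 F [-0.5  0.  -0.2]
q [-0.721  0.087  0.188  0.49   1.497  1.444]
tool x,y,z cols [[0.163, -0.224, 0.961], [-0.04, -0.975, -0.22], [0.986, -0.003, -0.168]]
wrist [ 0.215 -0.034  1.008] elev 77.2
pitch 9.7 yaw -12.9 y tilt deg -0.2
row [0.0666 0.0002 0.0074]
```

Pitch is 9.7° and yaw -12.9°. Next I plan a path with continuous joints that brings the wrist round into the low, level configuration.

```bash
cat > path.py <<'E'
from kin import *
from plant import robot
def cont(pts,R,q0,step=.03,verbose=True,every=1):
    q=np.array(q0,float); p=np.array(FK(q)[2]); prev=q; out=[]
    for t in pts:
        t=np.array(t,float); n=int(np.ceil(np.linalg.norm(t-p)/step)); 
        a=p.copy()
        mn=9; mx=0; e=0
        for i in range(1,n+1):
            tgt=a+(t-a)*i/n
            f=lambda x:np.r_[(FK(x)[2]-tgt)*5,(FK(x)[3]*R.inv()).as_rotvec()]
            r=least_squares(f,np.clip(q,LO+.001,HI-.001),bounds=(LO,HI)); dq=np.abs(r.x-q); q=r.x; mx=max(mx,dq.max()); mn=min(mn,q[4]); e=max(e,np.abs(r.fun).max())
        p=t; el,w,_,_=FK(q)
        print(t,'q',q.round(2),'max dq/step %.2f'%mx,'min j5 %.2f'%mn,'err %.4f'%e,'wrist',w.round(3),'elb',el.round(2))
    return q
if __name__=='__main__':
    o=robot.get_obs(); R=Rn.from_euler('xyz',o['tcp_rot'])
    for P in ([(.35,-.45,.75),(.35,-.5,.45),(.40,-.45,.25),(.4,-.2,.2),(.35,-.12,.12)],
              [(.30,-.5,.75),(.30,-.55,.45),(.35,-.5,.25),(.4,-.2,.2)],
              [(.30,-.5,.75),(.30,-.5,.35),(.4,-.2,.2)]):
        cont(P,R,o['joint_positions']); print()
E
python3 path.py
```

```text
[ 0.35 -0.45  0.75] q [-1.55  0.07  1.01  1.31  1.44  0.53] max dq/step 0.18 min j5 1.38 err 0.0000 wrist [ 0.123 -0.398  0.79 ] elb [ 0.12 -0.03  0.64]
[ 0.35 -0.5   0.45] q [-1.56  0.18  1.66  1.47  1.3  -0.23] max dq/step 0.09 min j5 1.30 err 0.0000 wrist [ 0.123 -0.448  0.49 ] elb [ 0.12 -0.07  0.63]
[ 0.4  -0.45  0.25] q [-1.43  0.4   1.98  1.72  1.2  -0.8 ] max dq/step 0.08 min j5 1.20 err 0.0000 wrist [ 0.173 -0.398  0.29 ] elb [ 0.14 -0.15  0.6 ]
[ 0.4 -0.2  0.2] q [-1.24  0.22  2.56  2.03  1.22 -1.24] max dq/step 0.07 min j5 1.20 err 0.0101 wrist [ 0.175 -0.152  0.241] elb [ 0.14 -0.05  0.63]
[ 0.35 -0.12  0.12] q [-1.37  0.85  2.56  1.77  1.55 -1.8 ] max dq/step 0.28 min j5 1.23 err 0.2298 wrist [ 0.151 -0.161  0.116] elb [ 0.18 -0.3   0.49]

[ 0.3  -0.5   0.75] q [-1.67  0.16  0.9   1.36  1.54  0.52] max dq/step 0.17 min j5 1.42 err 0.0000 wrist [ 0.073 -0.448  0.79 ] elb [ 0.11 -0.08  0.63]
[ 0.3  -0.55  0.45] q [-1.66  0.26  1.55  1.44  1.4  -0.22] max dq/step 0.09 min j5 1.40 err 0.0000 wrist [ 0.073 -0.498  0.49 ] elb [ 0.11 -0.12  0.62]
[ 0.35 -0.5   0.25] q [-1.56  0.45  1.89  1.62  1.28 -0.75] max dq/step 0.07 min j5 1.28 err 0.0000 wrist [ 0.123 -0.448  0.29 ] elb [ 0.12 -0.19  0.59]
[ 0.4 -0.2  0.2] q [-1.24  0.22  2.56  2.03  1.22 -1.24] max dq/step 0.07 min j5 1.22 err 0.0101 wrist [ 0.175 -0.152  0.241] elb [ 0.14 -0.05  0.63]

[ 0.3  -0.5   0.75] q [-1.67  0.16  0.9   1.36  1.54  0.52] max dq/step 0.17 min j5 1.42 err 0.0000 wrist [ 0.073 -0.448  0.79 ] elb [ 0.11 -0.08  0.63]
[ 0.3  -0.5   0.35] q [-1.67  0.26  1.83  1.49  1.38 -0.5 ] max dq/step 0.11 min j5 1.38 err 0.0000 wrist [ 0.073 -0.448  0.39 ] elb [ 0.1  -0.13  0.62]
[ 0.4 -0.2  0.2] q [-1.24  0.22  2.56  2.03  1.22 -1.24] max dq/step 0.09 min j5 1.22 err 0.0101 wrist [ 0.175 -0.152  0.241] elb [ 0.14 -0.05  0.63]
```

```bash
python3 - <<'E'
from path import *; import h
o=robot.get_obs(); R=Rn.from_euler('xyz',o['tcp_rot'])
cont([(.36,-.45,.75),(.36,-.48,.45),(.42,-.42,.25),(.48,-.2,.22),(.474,-.145,.18),(.474,-.145,.05)],R,o['joint_positions'])
print(h.back('top',[(318,268),(318,262)],0))
h.to([.36,-.45,.75],30); h.to([.36,-.48,.45],30,p=np.array([.36,-.45,.75]));h.to([.42,-.42,.25],30,p=np.array([.36,-.48,.45]))
E
```

```text
[ 0.36 -0.45  0.75] q [-1.53  0.08  1.    1.29  1.42  0.54] max dq/step 0.18 min j5 1.38 err 0.0000 wrist [ 0.133 -0.398  0.79 ] elb [ 0.12 -0.03  0.64]
[ 0.36 -0.48  0.45] q [-1.53  0.14  1.7   1.47  1.27 -0.23] max dq/step 0.09 min j5 1.27 err 0.0000 wrist [ 0.133 -0.428  0.49 ] elb [ 0.12 -0.06  0.63]
[ 0.42 -0.42  0.25] q [-1.37  0.37  2.03  1.77  1.16 -0.83] max dq/step 0.08 min j5 1.16 err 0.0000 wrist [ 0.193 -0.368  0.29 ] elb [ 0.15 -0.13  0.61]
[ 0.48 -0.2   0.22] q [-0.94  0.25  2.38  2.29  1.03 -1.18] max dq/step 0.09 min j5 1.03 err 0.0000 wrist [ 0.253 -0.148  0.26 ] elb [ 0.16 -0.02  0.62]
[ 0.474 -0.145  0.18 ] q [-0.82  0.36  2.48  2.5   1.15 -1.38] max dq/step 0.07 min j5 1.06 err 0.0000 wrist [ 0.247 -0.093  0.22 ] elb [ 0.19 -0.03  0.61]
[ 0.474 -0.145  0.05 ] q [-0.82  0.89  2.42  2.56  1.54 -1.66] max dq/step 0.11 min j5 1.24 err 0.0000 wrist [ 0.247 -0.093  0.09 ] elb [ 0.32 -0.17  0.48]
[[0.30698749 0.00619669 0.        ]
 [0.32773602 0.00666895 0.        ]]
-> [ 0.36 -0.45  0.75] tool-frame total [-0.3607  0.6231  0.0612] rows 15 per row [-0.024   0.0415  0.0041]
-> [ 0.36 -0.48  0.45] tool-frame total [-0.4909  0.0502  0.0949] rows 11 per row [-0.0446  0.0046  0.0086]
-> [ 0.42 -0.42  0.25] tool-frame total [-0.3163 -0.1189  0.13  ] rows 8 per row [-0.0395 -0.0149  0.0163]
```

```bash
python3 -m creep '[[-0.024,0.0415,0.004,0,-1],[-0.024,0.0415,0.004,0,-1],[-0.024,0.0415,0.004,0,-1],[-0.024,0.0415,0.004,0,-1],[-0.024,0.0415,0.004,0,-1],[-0.024,0.0415,0.004,0,-1],[-0.024,0.0415,0.004,0,-1],[-0.024,0.0415,0.004,0,-1],[-0.024,0.0415,0.004,0,-1],[-0.024,0.0415,0.004,0,-1],[-0.024,0.0415,0.004,0,-1],[-0.024,0.0415,0.004,0,-1],[-0.024,0.0415,0.004,0,-1],[-0.024,0.0415,0.004,0,-1],[-0.024,0.0415,0.004,0,-1],[0,0,0,0,-1]]' >/dev/null; python3 push.py 0 0 0; python3 -c "
from h import *
to([.36,-.48,.45],30)"
```

```text
t27.63 tcp [ 0.3578 -0.4542  0.7458] rot [-3.075 -1.397 -0.295] w0.0851 F [ 0.1 -0.5 -0.1]
q [-1.539  0.078  1.015  1.295  1.425  0.532]
tool x,y,z cols [[0.166, -0.228, 0.96], [-0.05, -0.974, -0.222], [0.985, -0.012, -0.173]]
wrist [ 0.129 -0.401  0.785] elev 55.3
pitch 9.9 yaw -13.1 y tilt deg -0.7
row [ 0. -0.  0.]
-> [ 0.36 -0.48  0.45] tool-frame total [-0.4828  0.0467  0.0982] rows 10 per row [-0.0483  0.0047  0.0098]
```

```bash
python3 -m creep '[[-0.048,0.0047,0.0098,0,-1],[-0.048,0.0047,0.0098,0,-1],[-0.048,0.0047,0.0098,0,-1],[-0.048,0.0047,0.0098,0,-1],[-0.048,0.0047,0.0098,0,-1],[-0.048,0.0047,0.0098,0,-1],[-0.048,0.0047,0.0098,0,-1],[-0.048,0.0047,0.0098,0,-1],[-0.048,0.0047,0.0098,0,-1],[-0.048,0.0047,0.0098,0,-1],[-0.04,-0.015,0.016,0,-1],[-0.04,-0.015,0.016,0,-1],[-0.04,-0.015,0.016,0,-1],[-0.04,-0.015,0.016,0,-1],[-0.04,-0.015,0.016,0,-1],[-0.04,-0.015,0.016,0,-1],[-0.04,-0.015,0.016,0,-1],[-0.04,-0.015,0.016,0,-1],[0,0,0,0,-1]]' >/dev/null; python3 push.py 0 0 0; python3 -c "
from h import *
to([.48,-.2,.22],30)"
```

```text
t29.22 tcp [ 0.4204 -0.4142  0.2511] rot [-3.093 -1.395 -0.272] w0.0854 F [ 0.1  0.7 -0.4]
q [-1.372  0.358  2.044  1.769  1.158 -0.826]
tool x,y,z cols [[0.168, -0.223, 0.96], [-0.047, -0.975, -0.218], [0.985, -0.008, -0.174]]
wrist [ 0.192 -0.362  0.291] elev 13.1
pitch 10.0 yaw -12.8 y tilt deg -0.5
row [ 0. -0.  0.]
-> [ 0.48 -0.2   0.22] tool-frame total [-0.0511 -0.3698  0.0266] rows 8 per row [-0.0064 -0.0462  0.0033]
```

Configuration transition worked (j4 = 1.77). I sweep above the medium jar.

```bash
python3 -m creep '[[-0.0064,-0.046,0.0033,0,-1],[-0.0064,-0.046,0.0033,0,-1],[-0.0064,-0.046,0.0033,0,-1],[-0.0064,-0.046,0.0033,0,-1],[-0.0064,-0.046,0.0033,0,-1],[-0.0064,-0.046,0.0033,0,-1],[-0.0064,-0.046,0.0033,0,-1],[-0.0064,-0.046,0.0033,0,-1],[0,0,0,0,-1]]' >/dev/null; python3 push.py 0 0 0; python3 - <<'E'
from h import *
for n in ('top','side','wrist'): cv2.imwrite(f'pics/{n}10.png',vision.read_camera(n)[:,:,::-1])
for P in ([.4725,-.144,.07],[.530,-.271,.058]): print(proj('top',[P]).round(1),proj('side',[P]).round(1),proj('wrist',[P]).round(1))
E
```

```text
t29.97 tcp [ 0.48   -0.1996  0.2232] rot [-3.123 -1.4   -0.24 ] w0.0856 F [0.2 0.3 0.1]
q [-0.944  0.238  2.384  2.278  1.03  -1.174]
tool x,y,z cols [[0.165, -0.22, 0.962], [-0.04, -0.976, -0.216], [0.986, -0.003, -0.17]]
wrist [ 0.251 -0.148  0.262] elev 13.2
pitch 9.8 yaw -12.7 y tilt deg -0.2
row [ 0. -0.  0.]
[[363.8 220.9]] [[331.1 250. ]] [[226.7 500.7]]
[[400.9 204.9]] [[364.2 270.2]] [[383.7 384. ]]
```

View pics/top10.png

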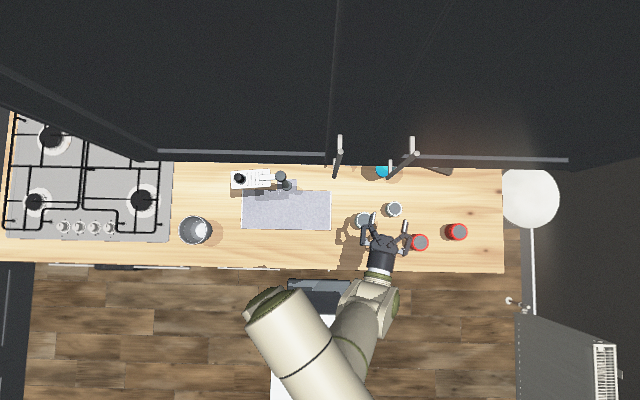

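View pics/side10.png

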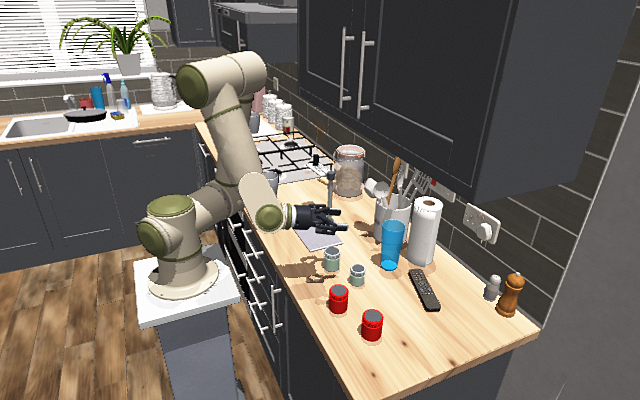

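View pics/wrist10.png

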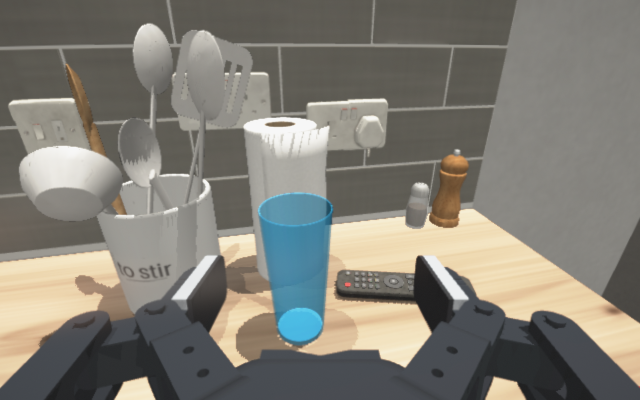

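The small jar has been knocked: it is now at (393,209) in the top view where (401,205) was expected. The medium jar is where I set it, at (364,220). I measure both again.

```bash
python3 - <<'E'
from h import *
t=cv2.imread('pics/top10.png');s=cv2.imread('pics/side10.png')
a=cv2.resize(t[195:240,345:425],None,fx=9,fy=9,interpolation=cv2.INTER_NEAREST)
b=cv2.resize(s[235:295,315:375],None,fx=9,fy=9,interpolation=cv2.INTER_NEAREST)
cv2.imwrite('pics/z1.png',a);cv2.imwrite('pics/z2.png',b)
E
```

```text
(no output)
```

View pics/z1.png

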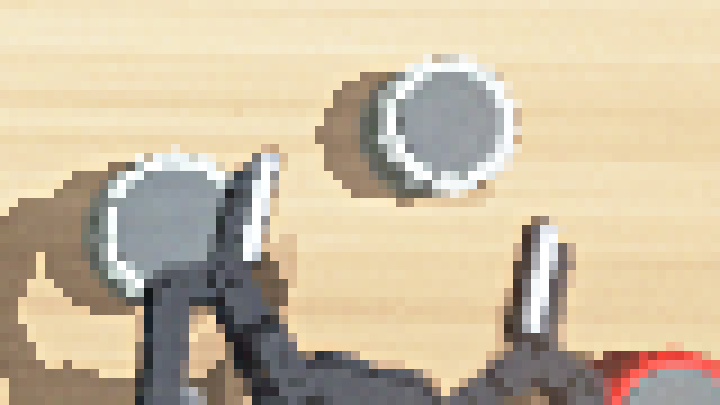

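View pics/z2.png

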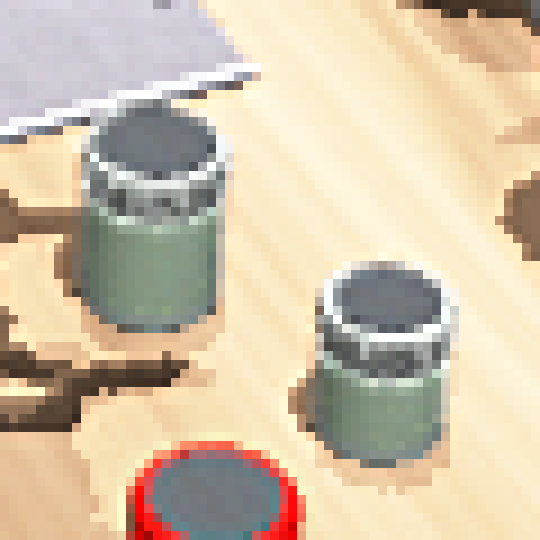

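```bash
python3 - <<'E'
from h import *
print('A top',back('top',[(394.2,208.1)],.058).round(4),'side',back('side',[(357.6,267.6)],.058).round(4))
print('B top',back('top',[(364.3,219.2)],.07).round(4),'side',back('side',[(332.1,250.3)],.07).round(4))
o,R=st(); G=np.array([.474,-.143,.05]); to(G+[0,0,.1],25); to(G,20,p=G+[0,0,.1])
E
```

```text
A top [[ 0.5187 -0.2483  0.058 ]] side [[ 0.5168 -0.2507  0.058 ]]
B top [[ 0.4782 -0.1455  0.07  ]] side [[ 0.4748 -0.1468  0.07  ]]
t30.12 tcp [ 0.4798 -0.2042  0.2241] rot [-3.134 -1.402 -0.233] w0.0853 F [ 0.4  1.  -1.5]
q [-0.952  0.239  2.379  2.274  1.031 -1.172]
tool x,y,z cols [[0.163, -0.224, 0.961], [-0.039, -0.975, -0.221], [0.986, -0.001, -0.168]]
-> [ 0.474 -0.143  0.15 ] tool-frame total [-0.1272 -0.0971 -0.0111] rows 4 per row [-0.0318 -0.0243 -0.0028]
-> [ 0.474 -0.143  0.05 ] tool-frame total [-0.1643  0.0002  0.0279] rows 6 per row [-0.0274  0.      0.0047]
```

```bash
python3 -m creep '[[-0.032,-0.0238,-0.0028,0,-1],[-0.032,-0.0238,-0.0028,0,-1],[-0.032,-0.0238,-0.0028,0,-1],[-0.032,-0.0238,-0.0028,0,-1],[0,0,0,0,-1]]' >/dev/null; python3 - <<'E'
from h import *
o,R=st(); im=vision.read_camera('top'); crop('top',335,185,435,265,7,'z3',im); im=vision.read_camera('side'); crop('side',280,200,400,300,6,'z4',im)
G=np.array([.475,-.145,.09]); to(G,20); print((R.T@[0,0,-1]/.6*.01).round(4))
print('tcp px top',(7*(proj('top',[o['tcp_pos']])-[335,185])).round(),'side',(6*(proj('side',[o['tcp_pos']])-[280,200])).round())
E
```

```text
t30.53 tcp [ 0.4725 -0.1424  0.1455] rot [-3.108 -1.395 -0.259] w0.0853 F [0.  0.2 0.3]
q [-0.818  0.503  2.489  2.528  1.271 -1.477]
tool x,y,z cols [[0.169, -0.224, 0.96], [-0.045, -0.975, -0.22], [0.985, -0.006, -0.174]]
-> [ 0.475 -0.145  0.09 ] tool-frame total [-0.0954  0.0009  0.0192] rows 3 per row [-0.0318  0.0003  0.0064]
[-0.0164  0.0001  0.0029]
tcp px top [[219. 245.]] side [[310. 187.]]
```

View pics/z3.png

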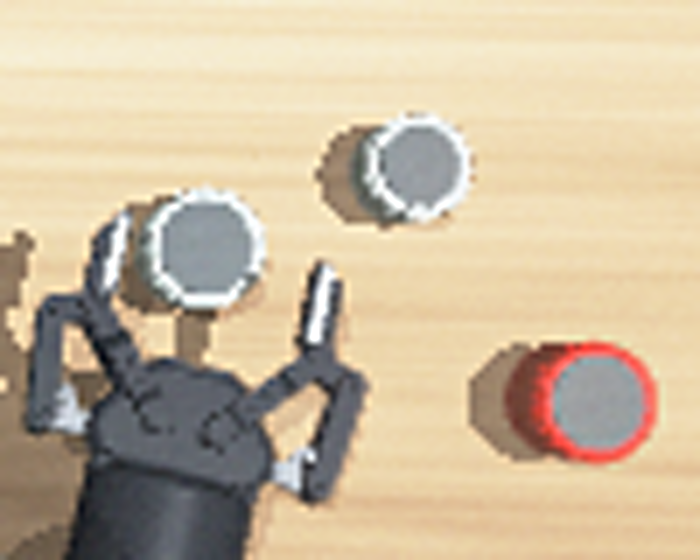

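View pics/z4.png

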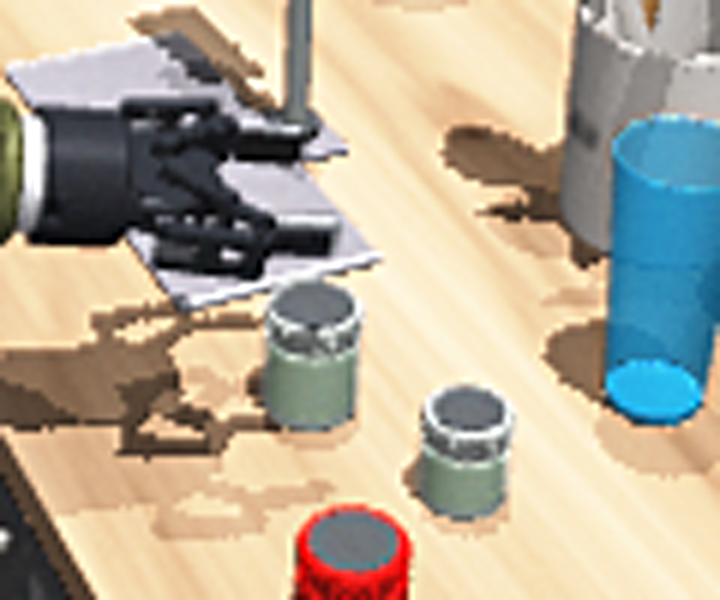

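```bash
python3 -m creep '[[-0.025,0.0003,0.005,0,-1],[-0.025,0.0003,0.005,0,-1],[-0.025,0.0003,0.005,0,-1],[-0.025,0.0003,0.005,0,-1],[0,0,0,0,-1]]'; python3 -c "
from h import *
o,R=st();to([.475,-.145,.049],10); print(o['tau'].round(1))"
```

```text
time: 31.05
tcp_pos: [0.475, -0.1459, 0.0864]
tcp_rot: [-3.125, -1.401, -0.244]
contact_force: [-0.7, 0.3, 0.6]
gripper_width: 0.0857
t31.05 tcp [ 0.475  -0.1459  0.0864] rot [-3.125 -1.401 -0.244] w0.0857 F [-0.7  0.3  0.6]
q [-0.819  0.755  2.451  2.555  1.455 -1.604]
tool x,y,z cols [[0.164, -0.225, 0.96], [-0.041, -0.974, -0.222], [0.986, -0.003, -0.169]]
-> [ 0.475 -0.145  0.049] tool-frame total [-0.0615 -0.0013  0.0102] rows 4 per row [-0.0154 -0.0003  0.0025]
[ -0.1 -29.1   2.   -0.    3.3  -0.4]
```

```bash
python3 -m creep '[[-0.0154,-0.0003,0.0025,0,-1],[-0.0154,-0.0003,0.0025,0,-1],[-0.0154,-0.0003,0.0025,0,-1],[-0.014,-0.0003,0.0022,0,-1],[0,0,0,0,-1]]'; python3 -c "
from h import *
o,R=st();to([.475,-.145,.049],10); print(o['tau'].round(1)); crop('side',230,180,390,300,5,'z5'); crop('wrist',0,0,640,400,1,'w11')"
```

```text
time: 31.47
tcp_pos: [0.4749, -0.1444, 0.0511]
tcp_rot: [-3.129, -1.402, -0.239]
contact_force: [-0.8, 0.9, -0.1]
gripper_width: 0.0856
t31.47 tcp [ 0.4749 -0.1444  0.0511] rot [-3.129 -1.402 -0.239] w0.0856 F [-0.8  0.9 -0.1]
q [-0.816  0.895  2.42   2.561  1.547 -1.665]
tool x,y,z cols [[0.163, -0.225, 0.961], [-0.04, -0.974, -0.221], [0.986, -0.002, -0.168]]
-> [ 0.475 -0.145  0.049] tool-frame total [-0.0033  0.0009  0.001 ] rows 1 per row [-0.0033  0.0009  0.001 ]
[ -0.  -31.8   5.   -0.3   3.   -0.2]
```

View pics/z5.png

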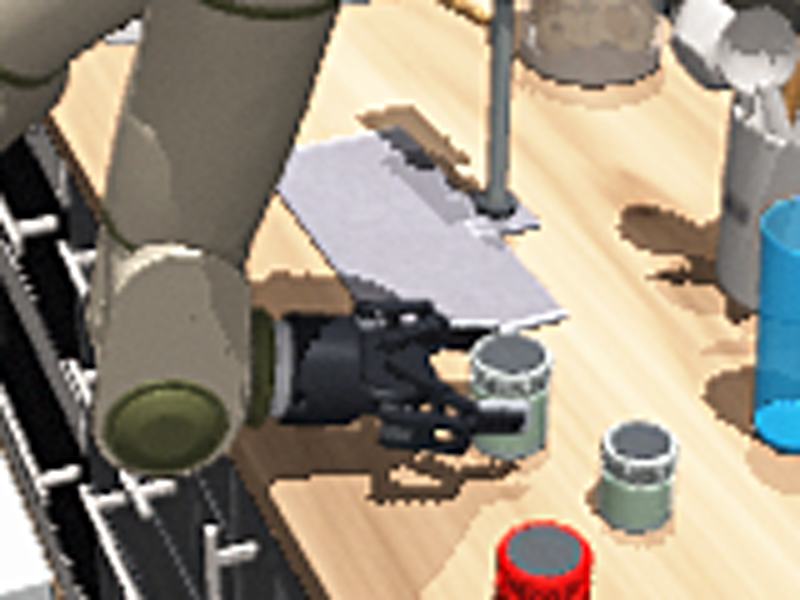

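View pics/w11.png

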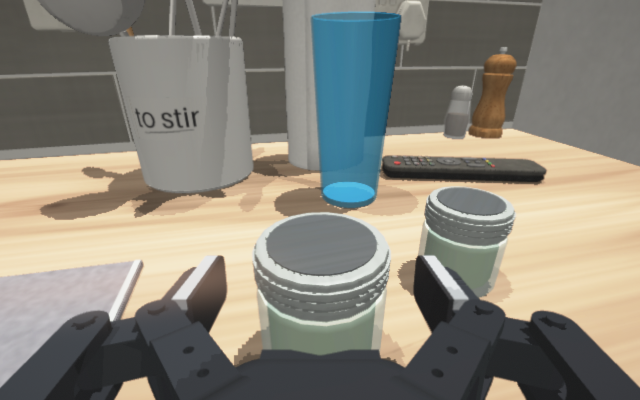

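The wrist view shows the medium jar at (320,260) squarely between the pads, and the small one to the right at (467,230) is clear. I lower 4 mm and grip.

```bash
python3 -m creep '[[-0.007,0.0005,0.001,0,-1],[0,0,0,0,-0.5],[0,0,0,0,-0.3],[0,0,0,0,0],[0,0,0,0,0.5],[0,0,0,0,0.5],[0,0,0,0,0.5]]' 55; python3 -c "
from h import *
o,R=st();to([.475,-.145,.25],15)"
```

```text
time: 32.15
tcp_pos: [0.4742, -0.1434, 0.0466]
tcp_rot: [-3.129, -1.401, -0.238]
contact_force: [-2.7, -0.5, 5.3]
gripper_width: 0.0564
t32.15 tcp [ 0.4742 -0.1434  0.0466] rot [-3.129 -1.401 -0.238] w0.0564 F [-2.7 -0.5  5.3]
q [-0.816  0.912  2.418  2.561  1.559 -1.673]
tool x,y,z cols [[0.164, -0.224, 0.961], [-0.04, -0.975, -0.22], [0.986, -0.002, -0.169]]
-> [ 0.475 -0.145  0.25 ] tool-frame total [ 0.3344  0.0015 -0.0553] rows 14 per row [ 0.0239  0.0001 -0.0039]
```

```bash
python3 - <<'E'
from path import *
o=robot.get_obs(); R=Rn.from_euler('xyz',o['tcp_rot'])
cont([(.475,-.145,.1),(.53,-.04,.2),(.53,-.04,.22)],R,o['joint_positions'])
import h; h.to([.475,-.145,.1],12); h.to([.53,-.04,.21],25,p=np.array([.475,-.145,.1]))
E
```

```text
[ 0.475 -0.145  0.1  ] q [-0.81  0.69  2.46  2.56  1.41 -1.57] max dq/step 0.11 min j5 1.41 err 0.0000 wrist [ 0.248 -0.093  0.14 ] elb [ 0.28 -0.12  0.54]
[ 0.53 -0.04  0.2 ] q [-0.35  0.33  2.36  2.99  0.95 -1.5 ] max dq/step 0.08 min j5 0.95 err 0.0000 wrist [0.303 0.012 0.24 ] elb [0.17 0.06 0.61]
[ 0.53 -0.04  0.22] q [-0.35  0.26  2.35  2.98  0.88 -1.49] max dq/step 0.07 min j5 0.88 err 0.0000 wrist [0.303 0.012 0.26 ] elb [0.15 0.07 0.62]
-> [ 0.475 -0.145  0.1  ] tool-frame total [ 0.088   0.0021 -0.0131] rows 5 per row [ 0.0176  0.0004 -0.0026]
-> [ 0.53 -0.04  0.21] tool-frame total [ 0.1888 -0.1915  0.0186] rows 7 per row [ 0.027  -0.0274  0.0027]
```

```bash
python3 -m creep '[[0.01,0,-0.0015,0,0.5],[0.0176,0,-0.003,0,0.5],[0.0176,0,-0.003,0,0.5],[0.0176,0,-0.003,0,0.5],[0.0176,0,-0.003,0,0.5],[0.0176,0,-0.003,0,0.5],[0.027,-0.0274,0.0027,0,0.5],[0.027,-0.0274,0.0027,0,0.5],[0.027,-0.0274,0.0027,0,0.5],[0.027,-0.0274,0.0027,0,0.5],[0.027,-0.0274,0.0027,0,0.5],[0.027,-0.0274,0.0027,0,0.5],[0.027,-0.0274,0.0027,0,0.5],[0,0,0,0,0.5]]'; python3 -c "
from h import *
o,R=st(); crop('side',230,150,430,300,4,'z6'); crop('wrist',0,0,640,400,1,'w12')"
```

```text
time: 33.32
tcp_pos: [0.5303, -0.0356, 0.2186]
tcp_rot: [-3.129, -1.403, -0.234]
contact_force: [-0.6, -1.0, -2.7]
gripper_width: 0.0559
t33.32 tcp [ 0.5303 -0.0356  0.2186] rot [-3.129 -1.403 -0.234] w0.0559 F [-0.6 -1.  -2.7]
q [-0.343  0.271  2.359  2.987  0.896 -1.492]
tool x,y,z cols [[0.163, -0.22, 0.962], [-0.039, -0.976, -0.216], [0.986, -0.002, -0.167]]
```

View pics/z6.png

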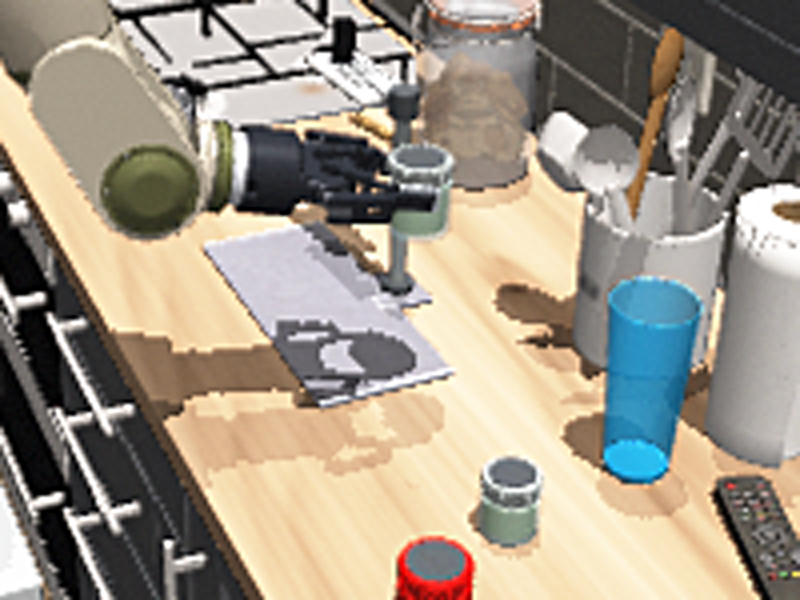

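View pics/w12.png

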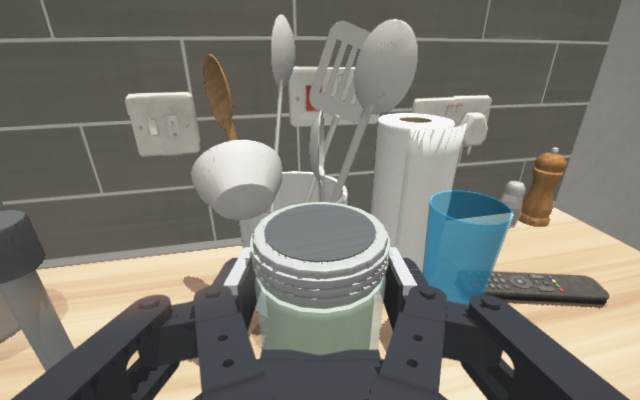

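The jar is held upright at z = 0.22 with free room around it. I spin half a turn.

```bash
python3 -m creep '[[0,0,0,0.06,0.5],[0,0,0,0.13,0.5],[0,0,0,0.13,0.5],[0,0,0,0.13,0.5],[0,0,0,0.13,0.5],[0,0,0,0.13,0.5],[0,0,0,0.13,0.5],[0,0,0,0.13,0.5],[0,0,0,0.13,0.5],[0,0,0,0.13,0.5],[0,0,0,0.13,0.5],[0,0,0,0.13,0.5],[0,0,0,0.13,0.5],[0,0,0,0.13,0.5],[0,0,0,0.13,0.5],[0,0,0,0.13,0.5],[0,0,0,0.06,0.5],[0,0,0,0,0.5]]'; python3 -c "
from h import *
st()"
```

```text
time: 34.92
tcp_pos: [0.5289, -0.0391, 0.2142]
tcp_rot: [-1.746, 0.058, -1.808]
contact_force: [0.4, 0.1, -3.3]
gripper_width: 0.0565
t34.92 tcp [ 0.5289 -0.0391  0.2142] rot [-1.746  0.058 -1.808] w0.0565 F [ 0.4  0.1 -3.3]
q [-0.352  0.279  2.363  2.984  0.901  0.136]
tool x,y,z cols [[-0.234, -0.156, 0.96], [-0.97, 0.097, -0.221], [-0.058, -0.983, -0.174]]
```

```bash
python3 -m creep '[[0,0,0,0.06,0.5],[0,0,0,0.13,0.5],[0,0,0,0.13,0.5],[0,0,0,0.13,0.5],[0,0,0,0.13,0.5],[0,0,0,0.13,0.5],[0,0,0,0.13,0.5],[0,0,0,0.13,0.5],[0,0,0,0.13,0.5],[0,0,0,0.13,0.5],[0,0,0,0.13,0.5],[0,0,0,0.13,0.5],[0,0,0,0.13,0.5],[0,0,0,0.13,0.5],[0,0,0,0.13,0.5],[0,0,0,0.065,0.5],[0,0,0,0,0.5],[0,0,0,0,0.5],[0,0,0,0,0.5]]'; python3 -c "
from h import *
st(); crop('side',230,150,430,300,4,'z7'); crop('wrist',0,0,640,400,1,'w13')"
```

```text
time: 36.5
tcp_pos: [0.5294, -0.0386, 0.2153]
tcp_rot: [3.074, 1.398, 2.847]
contact_force: [-0.0, 0.2, -2.2]
gripper_width: 0.056
t36.50 tcp [ 0.5294 -0.0386  0.2153] rot [3.074 1.398 2.847] w0.0560 F [-0.   0.2 -2.2]
q [-0.351  0.278  2.362  2.985  0.901  1.659]
tool x,y,z cols [[-0.164, 0.226, 0.96], [0.05, 0.974, -0.221], [-0.985, 0.012, -0.171]]
```

View pics/z7.png

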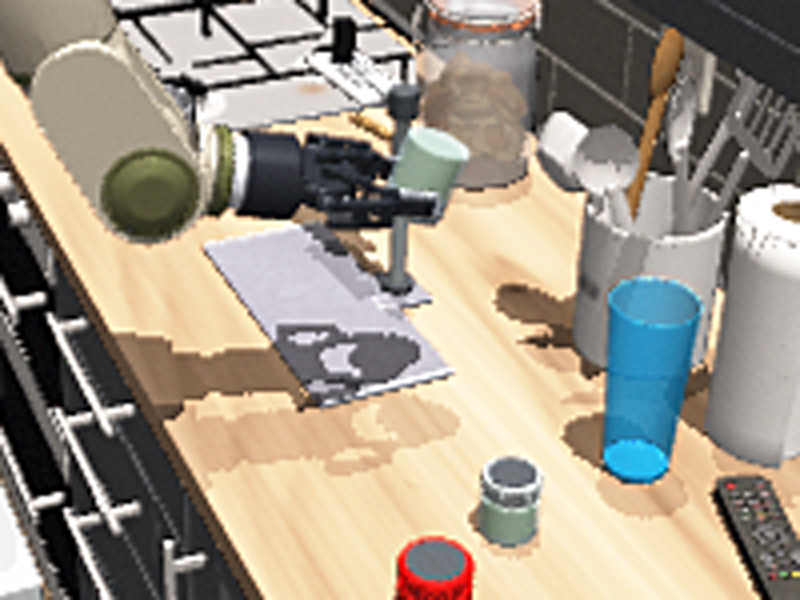

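View pics/w13.png

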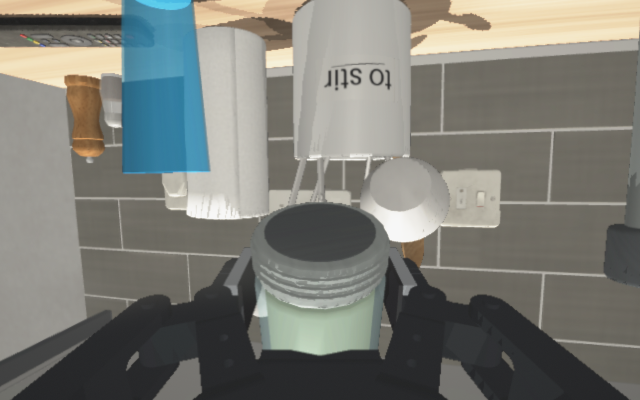

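The side view shows the jar upside down, foot up at crop (437,145) and lid below, leaning about 20°. I turn it back.

```bash
python3 -m creep '[[0,0,0,-0.06,0.5],[0,0,0,-0.13,0.5],[0,0,0,-0.13,0.5],[0,0,0,-0.13,0.5],[0,0,0,-0.13,0.5],[0,0,0,-0.13,0.5],[0,0,0,-0.13,0.5],[0,0,0,-0.13,0.5],[0,0,0,-0.13,0.5],[0,0,0,-0.13,0.5],[0,0,0,-0.13,0.5],[0,0,0,-0.13,0.5],[0,0,0,-0.13,0.5],[0,0,0,-0.13,0.5],[0,0,0,-0.13,0.5],[0,0,0,-0.13,0.5],[0,0,0,-0.13,0.5]]' >/dev/null; python3 -m creep '[[0,0,0,-0.13,0.5],[0,0,0,-0.13,0.5],[0,0,0,-0.13,0.5],[0,0,0,-0.13,0.5],[0,0,0,-0.13,0.5],[0,0,0,-0.13,0.5],[0,0,0,-0.13,0.5],[0,0,0,-0.13,0.5],[0,0,0,-0.13,0.5],[0,0,0,-0.13,0.5],[0,0,0,-0.13,0.5],[0,0,0,-0.13,0.5],[0,0,0,-0.13,0.5],[0,0,0,-0.13,0.5],[0,0,0,-0.04,0.5],[0,0,0,0,0.5]]' >/dev/null; python3 push.py 0 0 0; python3 -c "
from h import *
crop('side',230,150,430,300,4,'z8')"
```

```text
t39.35 tcp [ 0.5296 -0.0384  0.2158] rot [-3.072 -1.399 -0.296] w0.0564 F [ 0.3  0.4 -3.1]
q [-0.35   0.277  2.361  2.985  0.901 -1.482]
tool x,y,z cols [[0.163, -0.225, 0.961], [-0.05, -0.974, -0.22], [0.985, -0.012, -0.17]]
wrist [0.301 0.014 0.254] elev 11.3
pitch 9.8 yaw -12.9 y tilt deg -0.7
row [ 0. -0.  0.]
```

View pics/z8.png

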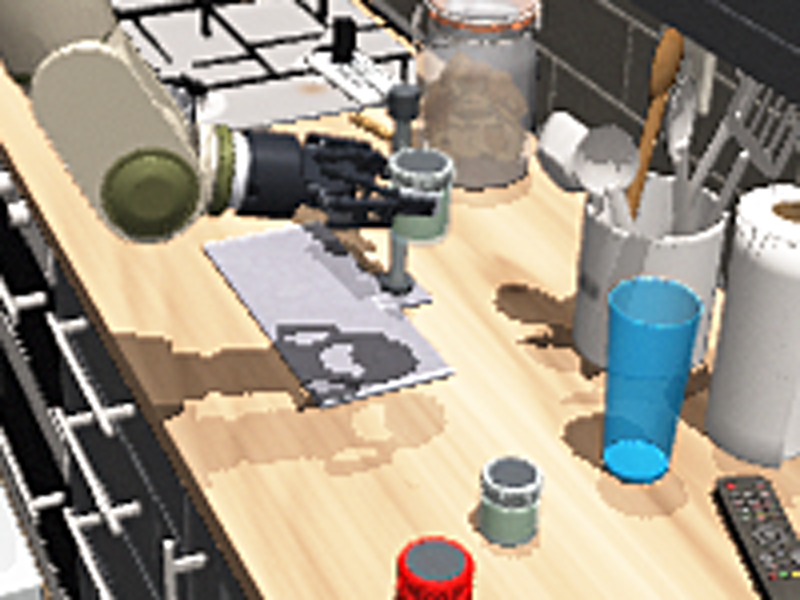

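```bash
python3 - <<'E'
from path import *
o=robot.get_obs(); R=Rn.from_euler('xyz',o['tcp_rot'])
cont([(.515,.15,.2),(.505,.15,.12),(.505,.15,.055)],R,o['joint_positions'])
import h; h.to([.505,.15,.12],25)
E
```

```text
[0.515 0.15  0.2  ] q [ 0.27  0.39  2.23  3.76  0.96 -1.85] max dq/step 0.12 min j5 0.90 err 0.0000 wrist [0.288 0.202 0.24 ] elb [0.13 0.16 0.6 ]
[0.505 0.15  0.12 ] q [ 0.28  0.63  2.25  3.69  1.17 -1.69] max dq/step 0.08 min j5 1.03 err 0.0000 wrist [0.278 0.202 0.16 ] elb [0.22 0.18 0.55]
[0.505 0.15  0.055] q [ 0.28  0.83  2.21  3.66  1.32 -1.6 ] max dq/step 0.07 min j5 1.22 err 0.0000 wrist [0.278 0.202 0.095] elb [0.28 0.2  0.49]
-> [0.505 0.15  0.12 ] tool-frame total [-0.1803 -0.2943 -0.0813] rows 9 per row [-0.02   -0.0327 -0.009 ]
```

```bash
python3 -m creep '[[0,0,0,-0.013,0.5],[-0.02,-0.033,-0.009,0,0.5],[-0.02,-0.033,-0.009,0,0.5],[-0.02,-0.033,-0.009,0,0.5],[-0.02,-0.033,-0.009,0,0.5],[-0.02,-0.033,-0.009,0,0.5],[-0.02,-0.033,-0.009,0,0.5],[-0.02,-0.033,-0.009,0,0.5],[-0.02,-0.033,-0.009,0,0.5],[-0.02,-0.033,-0.009,0,0.5],[0,0,0,0,0.5]]' >/dev/null; python3 push.py 0 0 0; python3 -c "
from h import *
to([.505,.15,.065],14)"
```

```text
t40.32 tcp [0.5045 0.1537 0.1166] rot [-3.122 -1.398 -0.241] w0.0562 F [-0.7 -0.2 -3.1]
q [ 0.295  0.643  2.25   3.694  1.184 -1.699]
tool x,y,z cols [[0.167, -0.22, 0.961], [-0.041, -0.976, -0.216], [0.985, -0.003, -0.172]]
wrist [0.276 0.205 0.156] elev -7.6
pitch 9.9 yaw -12.7 y tilt deg -0.2
row [ 0. -0.  0.]
-> [0.505 0.15  0.065] tool-frame total [-0.0844  0.0061  0.0169] rows 4 per row [-0.0211  0.0015  0.0042]
```

```bash
python3 -m creep '[[-0.02,0.001,0.004,0,0.5],[-0.02,0.001,0.004,0,0.5],[-0.02,0.001,0.004,0,0.5],[-0.02,0.001,0.004,0,0.5],[-0.008,0.001,0.0014,0,0.5],[0,0,0,0,0.5]]'; python3 -c "
from h import *
st()"
```

```text
time: 40.82
tcp_pos: [0.5057, 0.1471, 0.0637]
tcp_rot: [-3.122, -1.398, -0.246]
contact_force: [0.4, -0.3, -3.1]
gripper_width: 0.056
t40.82 tcp [0.5057 0.1471 0.0637] rot [-3.122 -1.398 -0.246] w0.0560 F [ 0.4 -0.3 -3.1]
q [ 0.277  0.81   2.226  3.656  1.306 -1.62 ]
tool x,y,z cols [[0.166, -0.225, 0.96], [-0.042, -0.974, -0.221], [0.985, -0.003, -0.171]]
```

```bash
python3 -m creep '[[-0.005,0,0.0009,0,0.5],[-0.005,0,0.0009,0,0.5],[0,0,0,0,0.5]]'; python3 -m creep '[[-0.0033,0,0.0006,0,0.5],[0,0,0,0,0.5]]'; python3 -m creep '[[-0.0025,0,0.0004,0,0.5],[0,0,0,0,0.5]]'
```

```text
time: 41.07
tcp_pos: [0.5059, 0.1475, 0.0586]
tcp_rot: [-3.117, -1.4, -0.25]
contact_force: [-0.1, 0.5, -2.9]
gripper_width: 0.0559
time: 41.23
tcp_pos: [0.5058, 0.1476, 0.0565]
tcp_rot: [-3.118, -1.4, -0.249]
contact_force: [0.1, -0.2, -2.0]
gripper_width: 0.0562
time: 41.4
tcp_pos: [0.5058, 0.1476, 0.0549]
tcp_rot: [-3.118, -1.4, -0.249]
contact_force: [-0.7, 0.6, -2.7]
gripper_width: 0.056
```

```bash
python3 -m creep '[[-0.002,0,0.0003,0,0.5],[0,0,0,0,0.5]]'; python3 -m creep '[[-0.0017,0,0.0003,0,0.5],[0,0,0,0,0.5]]'; python3 -c "
from h import *
crop('side',230,150,390,270,5,'z9')"
```

```text
time: 41.57
tcp_pos: [0.5058, 0.1476, 0.0536]
tcp_rot: [-3.119, -1.4, -0.248]
contact_force: [0.3, -0.3, -2.1]
gripper_width: 0.0563
time: 41.73
tcp_pos: [0.5058, 0.1476, 0.0527]
tcp_rot: [-3.118, -1.4, -0.249]
contact_force: [0.5, -0.4, -2.7]
gripper_width: 0.0561
```

View pics/z9.png

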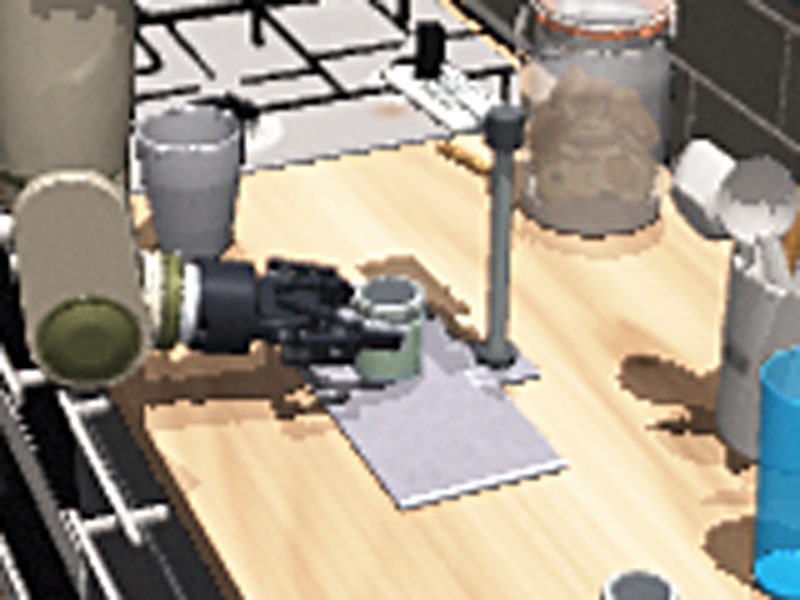

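```bash
python3 -m creep '[[-0.0013,0,0.0002,0,0.5],[0,0,0,0,0.5]]'; python3 -m creep '[[-0.0013,0,0.0002,0,0.5],[0,0,0,0,0.5]]'
```

```text
time: 41.95
tcp_pos: [0.5059, 0.1476, 0.0527]
tcp_rot: [-3.118, -1.402, -0.249]
contact_force: [-3.7, -0.3, 5.3]
gripper_width: 0.0564
time: 42.12
tcp_pos: [0.5059, 0.1476, 0.0526]
tcp_rot: [-3.116, -1.404, -0.251]
contact_force: [-6.3, 0.7, 9.6]
gripper_width: 0.0559
```

Contact at 0.0526, exactly the expected height. I release and rise straight up.

```bash
python3 -m creep '[[0.001,0,0,0,0.3],[0,0,0,0,0],[0,0,0,0,-0.6],[0,0,0,0,-0.9],[0,0,0,0,-0.9],[0.01,0,-0.002,0,-0.9],[0.025,0,-0.004,0,-1],[0.035,0,-0.006,0,-1],[0.035,0,-0.006,0,-1],[0.035,0,-0.006,0,-1],[0.035,0,-0.006,0,-1],[0.035,0,-0.006,0,-1],[0.035,0,-0.006,0,-1],[0,0,0,0,-1]]'; python3 - <<'E'
from h import *
o,R=st(); im=vision.read_camera('top'); crop('top',230,150,430,270,4,'t14',im); im=vision.read_camera('side'); crop('side',230,180,410,310,4,'s14',im); crop('wrist',0,0,640,400,1,'w14')
E
```

```text
time: 43.28
tcp_pos: [0.5063, 0.1472, 0.2052]
tcp_rot: [-3.101, -1.406, -0.266]
contact_force: [-0.0, 0.0, -0.9]
gripper_width: 0.0851
t43.28 tcp [0.5063 0.1472 0.2052] rot [-3.101 -1.406 -0.266] w0.0851 F [-0.   0.  -0.9]
q [ 0.276  0.374  2.256  3.754  0.968 -1.854]
tool x,y,z cols [[0.159, -0.224, 0.962], [-0.043, -0.975, -0.219], [0.986, -0.007, -0.164]]
```

View pics/t14.png

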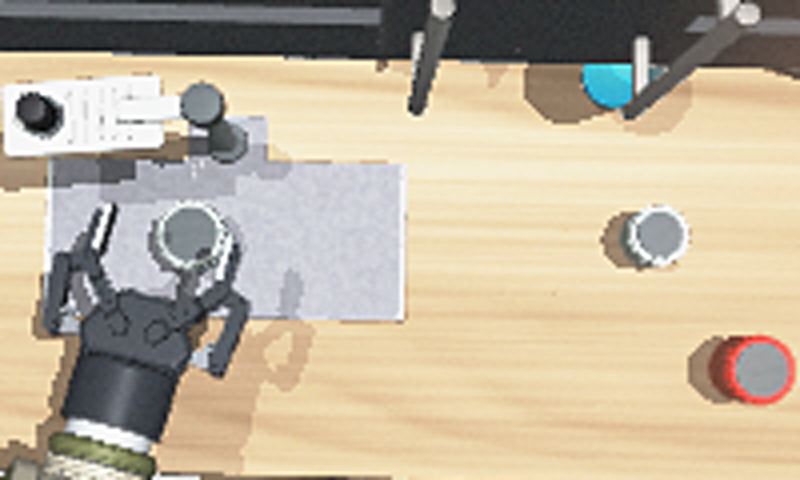

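View pics/s14.png

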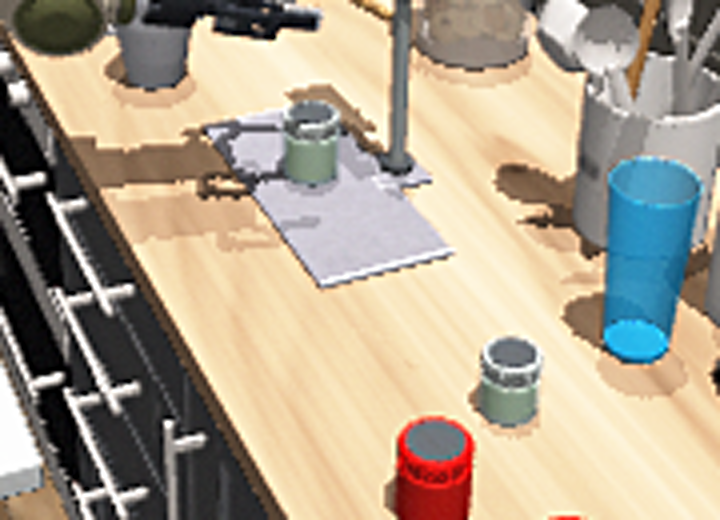

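The medium jar stands upright well inside the tray, at (190,232) in the top crop. The small jar hasn't moved since it was knocked. I go above it now.

```bash
python3 - <<'E'
from path import *
import h
print('A',h.back('top',[(394.5,208.4)],.058),'tumbler base',h.back('side',[(389,265.5)],0),'side lid A',h.back('side',[(230+512/4-.4,180+352/4-.4)],.058))
o=robot.get_obs(); R=Rn.from_euler('xyz',o['tcp_rot'])
cont([(.525,-.04,.21),(.518,-.25,.17),(.518,-.25,.043)],R,o['joint_positions'])
h.to([.525,-.04,.21],28); h.to([.518,-.25,.17],28,p=np.array([.525,-.04,.21]))
E
```

```text
A [[ 0.51774602 -0.24932186  0.058     ]] tumbler base [[ 0.66408044 -0.22043698  0.        ]] side lid A [[ 0.5168321  -0.25074419  0.058     ]]
[ 0.525 -0.04   0.21 ] q [-0.36  0.29  2.37  2.97  0.92 -1.49] max dq/step 0.12 min j5 0.92 err 0.0000 wrist [0.298 0.012 0.25 ] elb [0.16 0.06 0.62]
[ 0.518 -0.25   0.17 ] q [-0.93  0.48  2.23  2.33  1.09 -1.26] max dq/step 0.11 min j5 0.95 err 0.0000 wrist [ 0.291 -0.198  0.21 ] elb [ 0.21 -0.09  0.59]
[ 0.518 -0.25   0.043] q [-0.93  0.87  2.18  2.42  1.33 -1.51] max dq/step 0.08 min j5 1.14 err 0.0000 wrist [ 0.291 -0.198  0.083] elb [ 0.29 -0.2   0.48]
-> [ 0.525 -0.04   0.21 ] tool-frame total [0.0336 0.2963 0.0969] rows 7 per row [0.0048 0.0423 0.0138]
-> [ 0.518 -0.25   0.17 ] tool-frame total [-0.0529  0.344   0.0771] rows 8 per row [-0.0066  0.043   0.0096]
```

```bash
python3 -m creep '[[0.005,0.042,0.0138,0,-1],[0.005,0.042,0.0138,0,-1],[0.005,0.042,0.0138,0,-1],[0.005,0.042,0.0138,0,-1],[0.005,0.042,0.0138,0,-1],[0.005,0.042,0.0138,0,-1],[0.005,0.042,0.0138,0,-1],[-0.0066,0.043,0.0096,0,-1],[-0.0066,0.043,0.0096,0,-1],[-0.0066,0.043,0.0096,0,-1],[-0.0066,0.043,0.0096,0,-1],[-0.0066,0.043,0.0096,0,-1],[-0.0066,0.043,0.0096,0,-1],[-0.0066,0.043,0.0096,0,-1],[-0.0066,0.043,0.0096,0,-1],[0,0,0,0,-1]]' >/dev/null; python3 - <<'E'
from h import *
o,R=st(); to([.5175,-.2495,.1],12); to([.5175,-.2495,.043],12)
crop('top',335,175,435,255,7,'t15'); crop('side',280,200,400,300,6,'s15')
E
```

```text
t44.77 tcp [ 0.5179 -0.2528  0.1696] rot [-3.11  -1.399 -0.262] w0.0854 F [-0.  -0.4  0.1]
q [-0.941  0.486  2.236  2.331  1.092 -1.261]
tool x,y,z cols [[0.165, -0.228, 0.959], [-0.044, -0.974, -0.224], [0.985, -0.005, -0.171]]
-> [ 0.518 -0.25   0.1  ] tool-frame total [-0.1146 -0.0046  0.018 ] rows 6 per row [-0.0191 -0.0008  0.003 ]
-> [ 0.518 -0.25   0.043] tool-frame total [-0.2082 -0.0041  0.0343] rows 11 per row [-0.0189 -0.0004  0.0031]
```

View pics/t15.png

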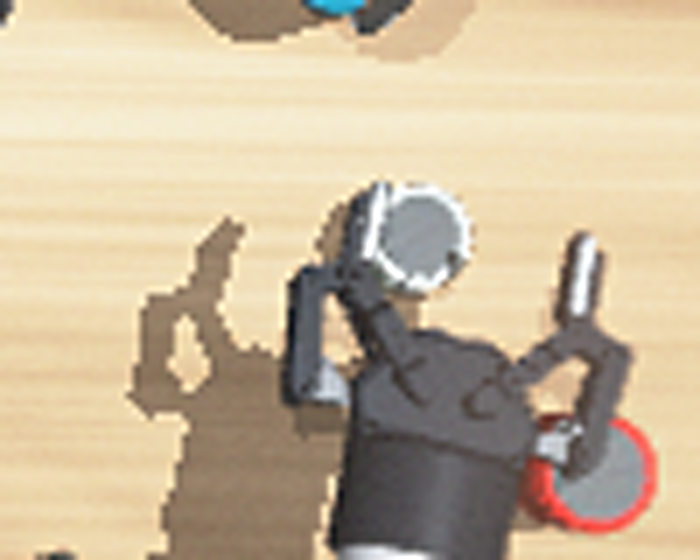

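View pics/s15.png

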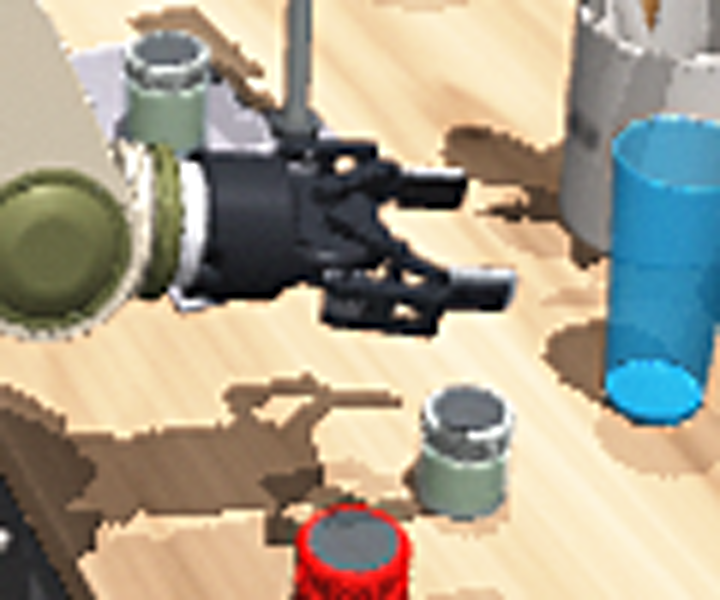

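```bash
python3 -m creep '[[-0.019,-0.001,0.003,0,-0.6],[-0.019,-0.001,0.003,0,-0.6],[-0.019,-0.001,0.003,0,-0.6],[-0.019,-0.001,0.003,0,-0.6],[-0.019,-0.001,0.003,0,-0.6],[-0.014,-0.001,0.002,0,-0.6],[0,0,0,0,-0.6]]' >/dev/null; python3 - <<'E'
from h import *
o,R=st(); to([.5175,-.2495,.043],12)
crop('top',335,175,435,255,7,'t16'); crop('wrist',0,0,640,400,1,'w16')
E
```

```text
t45.45 tcp [ 0.518  -0.2426  0.1031] rot [-3.103 -1.396 -0.262] w0.0682 F [0.2 0.2 0.5]
q [-0.926  0.686  2.237  2.401  1.232 -1.415]
tool x,y,z cols [[0.168, -0.222, 0.96], [-0.045, -0.975, -0.218], [0.985, -0.007, -0.173]]
-> [ 0.518 -0.25   0.043] tool-frame total [-0.0982  0.0121  0.0191] rows 6 per row [-0.0164  0.002   0.0032]
```

View pics/t16.png

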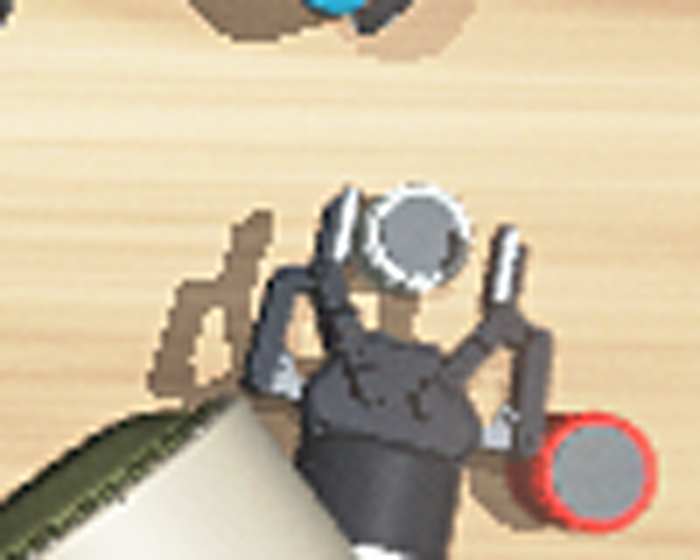

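View pics/w16.png

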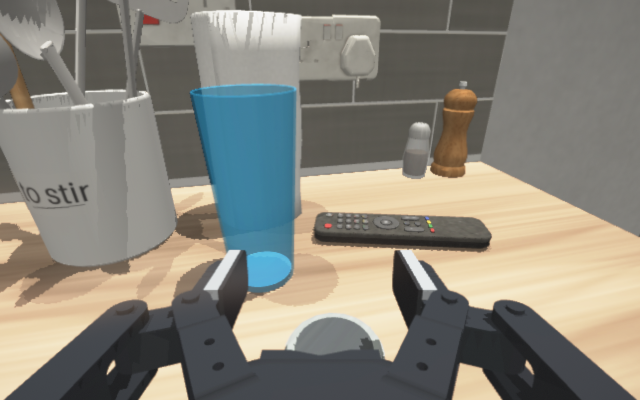

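```bash
python3 - <<'E'
from h import *
o,R=st()
im=vision.read_camera('wrist')
t=np.linspace(0,2*np.pi,60); c=np.array([.5175,-.2495]); 
for cc in ([.5175,-.2495],[.5175,-.252]):
    p=proj('wrist',np.c_[cc[0]+.025*np.cos(t),cc[1]+.025*np.sin(t),0*t+.058]); print(cc,'u range',p[:,0].min().round(1),p[:,0].max().round(1),'vmin',p[:,1].min().round(1))
    im2=im.copy(); cv2.polylines(im2,[p.round().astype(int).reshape(-1,1,2)],True,(255,0,0),1)
    crop('wrist',220,270,460,400,3,'w17_%d'%(abs(cc[1])*10000),im2)
E
```

```text
t45.55 tcp [ 0.5182 -0.2433  0.1047] rot [-3.112 -1.399 -0.254] w0.0683 F [ 0.5  0.4 -0.2]
q [-0.926  0.683  2.236  2.4    1.231 -1.414]
tool x,y,z cols [[0.166, -0.223, 0.961], [-0.043, -0.975, -0.218], [0.985, -0.005, -0.171]]
[0.5175, -0.2495] u range 283.2 382.3 vmin 313.4
[0.5175, -0.252] u range 288.2 387.0 vmin 312.6
```

View pics/w17_2495.png

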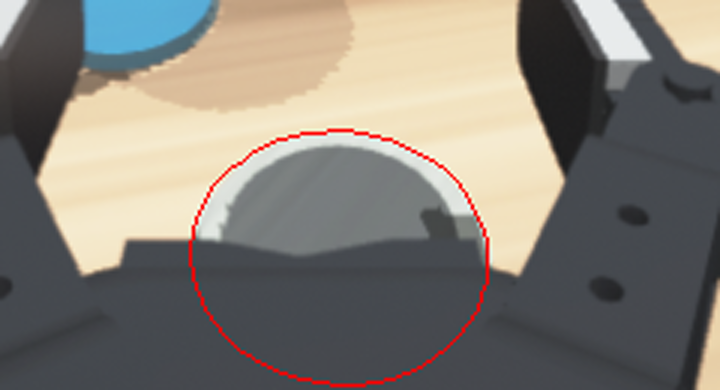

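The overlay fits the lid to under 1 mm. I narrow the jaws to about 62 mm so the knuckles clear the red jar, shift sideways, and descend slowly.

```bash
python3 -m creep '[[0,0.005,0,0,-0.45],[0,0.005,0,0,-0.45],[-0.016,0,0.0028,0,-0.45],[-0.016,0,0.0028,0,-0.45],[0,0,0,0,-0.45]]'; python3 - <<'E'
from h import *
o,R=st(); to([.517,-.249,.045],12)
crop('top',335,175,435,255,7,'t18'); crop('wrist',220,270,460,400,3,'w18')
E
```

```text
time: 46.02
tcp_pos: [0.5167, -0.2506, 0.0847]
tcp_rot: [-3.115, -1.399, -0.252]
contact_force: [-0.1, -0.0, 0.6]
gripper_width: 0.0616
t46.02 tcp [ 0.5167 -0.2506  0.0847] rot [-3.115 -1.399 -0.252] w0.0616 F [-0.1 -0.   0.6]
q [-0.942  0.746  2.219  2.396  1.267 -1.445]
tool x,y,z cols [[0.166, -0.224, 0.96], [-0.043, -0.974, -0.22], [0.985, -0.005, -0.171]]
-> [ 0.517 -0.249  0.045] tool-frame total [-0.0652 -0.0025  0.0112] rows 4 per row [-0.0163 -0.0006  0.0028]
```

View pics/t18.png

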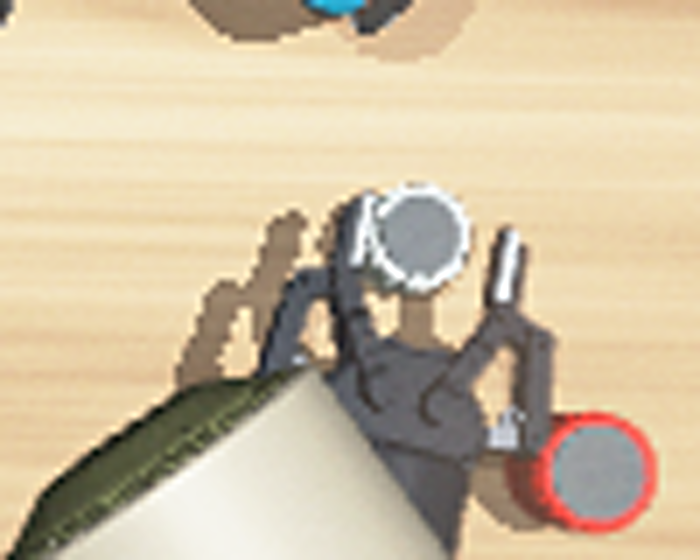

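View pics/w18.png

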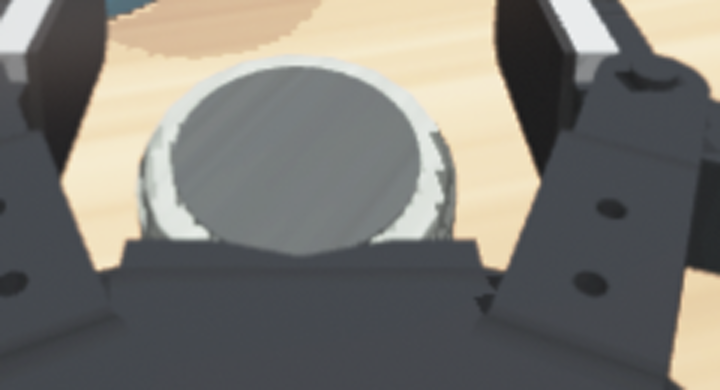

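```bash
python3 -m creep '[[0,-0.004,0,0,-0.42],[-0.012,0,0.0021,0,-0.42],[-0.012,0,0.0021,0,-0.42],[0,0,0,0,-0.42]]'; python3 - <<'E'
from h import *
o,R=st(); to([.517,-.2485,.040],10)
crop('top',335,175,435,255,7,'t19'); crop('wrist',160,200,480,400,2.5,'w19')
E
```

```text
time: 46.45
tcp_pos: [0.5173, -0.2478, 0.0696]
tcp_rot: [-3.114, -1.399, -0.253]
contact_force: [0.4, 1.1, -0.2]
gripper_width: 0.0607
t46.45 tcp [ 0.5173 -0.2478  0.0696] rot [-3.114 -1.399 -0.253] w0.0607 F [ 0.4  1.1 -0.2]
q [-0.936  0.792  2.212  2.41   1.295 -1.473]
tool x,y,z cols [[0.166, -0.224, 0.96], [-0.043, -0.975, -0.22], [0.985, -0.005, -0.171]]
-> [ 0.517 -0.248  0.04 ] tool-frame total [-0.0487  0.0015  0.0082] rows 3 per row [-0.0162  0.0005  0.0027]
```

View pics/t19.png

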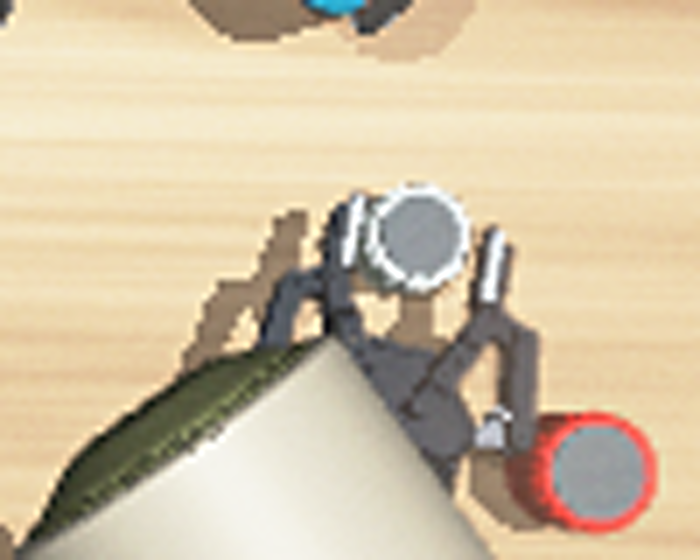

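View pics/w19.png

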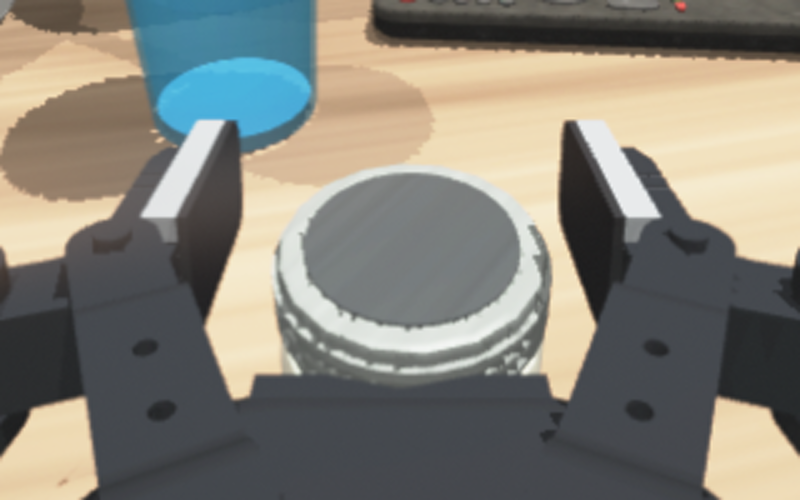

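```bash
python3 -m creep '[[-0.0162,0,0.0027,0,-0.42],[-0.0162,0,0.0027,0,-0.42],[0,0,0,0,-0.42]]'; python3 -m creep '[[-0.014,0,0.0024,0,-0.42],[0,0,0,0,-0.42]]';  python3 - <<'E'
from h import *
o,R=st(); print(o['tau'].round(1)); to([.517,-.2485,.040],10)
crop('side',250,190,410,310,5,'s20'); crop('top',335,175,435,255,7,'t20')
E
```

```text
time: 46.8
tcp_pos: [0.5172, -0.2477, 0.05]
tcp_rot: [-3.113, -1.398, -0.254]
contact_force: [0.4, 0.0, 0.1]
gripper_width: 0.0609
time: 46.97
tcp_pos: [0.5173, -0.2478, 0.0421]
tcp_rot: [-3.115, -1.399, -0.252]
contact_force: [0.9, -0.5, 0.6]
gripper_width: 0.0604
t46.97 tcp [ 0.5173 -0.2478  0.0421] rot [-3.115 -1.399 -0.252] w0.0604 F [ 0.9 -0.5  0.6]
q [-0.936  0.876  2.19   2.421  1.342 -1.516]
tool x,y,z cols [[0.166, -0.224, 0.96], [-0.043, -0.975, -0.22], [0.985, -0.005, -0.171]]
[ -0.2 -39.   -1.9   0.2   2.9  -0.2]
-> [ 0.517 -0.248  0.04 ] tool-frame total [-0.0035  0.0013  0.0004] rows 1 per row [-0.0035  0.0013  0.0004]
```

View pics/s20.png

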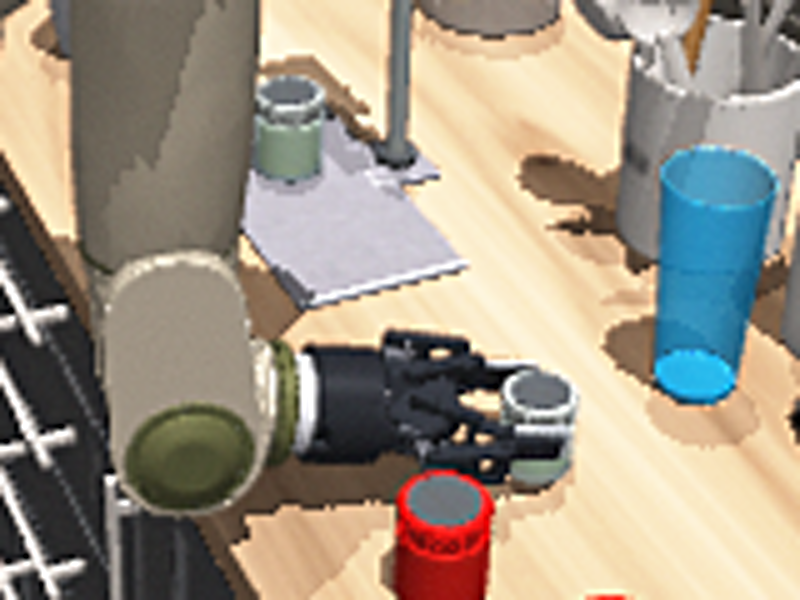

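View pics/t20.png

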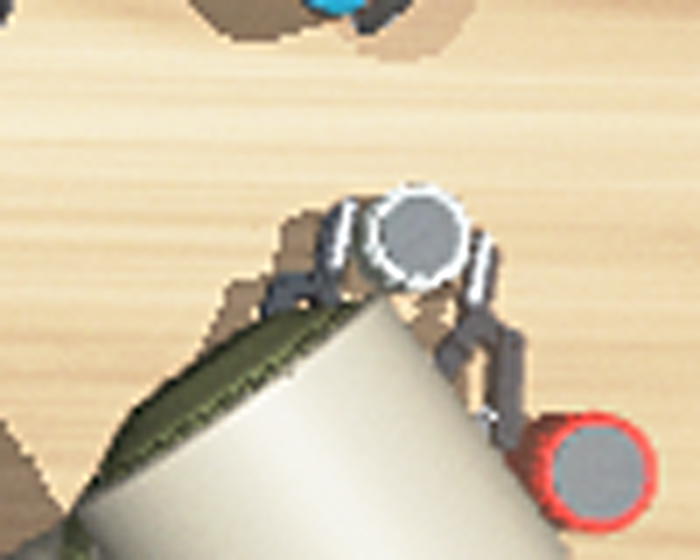

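```bash
python3 -m creep '[[-0.003,0,0.0005,0,-0.3],[0,0.0025,0,0,-0.25],[0,0,0,0,-0.2],[0,0,0,0,0],[0,0,0,0,0.5],[0,0,0,0,0.5],[0,0,0,0,0.5],[0,0,0,0,0.5]]' 55; python3 - <<'E'
from h import *
o,R=st(); print((R.T@[0,0,.1]/.6).round(4))
E
```

```text
time: 47.73
tcp_pos: [0.517, -0.2495, 0.0412]
tcp_rot: [-3.12, -1.401, -0.247]
contact_force: [-3.9, -0.5, 4.7]
gripper_width: 0.05
t47.73 tcp [ 0.517  -0.2495  0.0412] rot [-3.12  -1.401 -0.247] w0.0500 F [-3.9 -0.5  4.7]
q [-0.939  0.88   2.187  2.418  1.345 -1.517]
tool x,y,z cols [[0.164, -0.224, 0.961], [-0.041, -0.974, -0.221], [0.986, -0.004, -0.169]]
[ 0.1643 -0.0006 -0.0282]
```

```bash
python3 -m creep '[[0.012,0,-0.002,0,0.5],[0.02,0,-0.0034,0,0.5],[0.027,0,-0.0047,0,0.5],[0.027,0,-0.0047,0,0.5],[0.027,0,-0.0047,0,0.5],[0.027,0,-0.0047,0,0.5],[0.027,0,-0.0047,0,0.5],[0.027,0,-0.0047,0,0.5],[0,0,0,0,0.5]]'; python3 -c "
from h import *
st(); to([.53,-.04,.215],25); crop('side',270,150,430,290,4,'s21')"
```

```text
time: 48.48
tcp_pos: [0.517, -0.2495, 0.1614]
tcp_rot: [-3.133, -1.402, -0.234]
contact_force: [-0.1, 0.0, -1.8]
gripper_width: 0.0496
t48.48 tcp [ 0.517  -0.2495  0.1614] rot [-3.133 -1.402 -0.234] w0.0496 F [-0.1  0.  -1.8]
q [-0.94   0.511  2.242  2.34   1.118 -1.29 ]
tool x,y,z cols [[0.164, -0.223, 0.961], [-0.039, -0.975, -0.22], [0.986, -0.001, -0.168]]
-> [ 0.53  -0.04   0.215] tool-frame total [ 0.078  -0.3454 -0.071 ] rows 9 per row [ 0.0087 -0.0384 -0.0079]
```

View pics/s21.png

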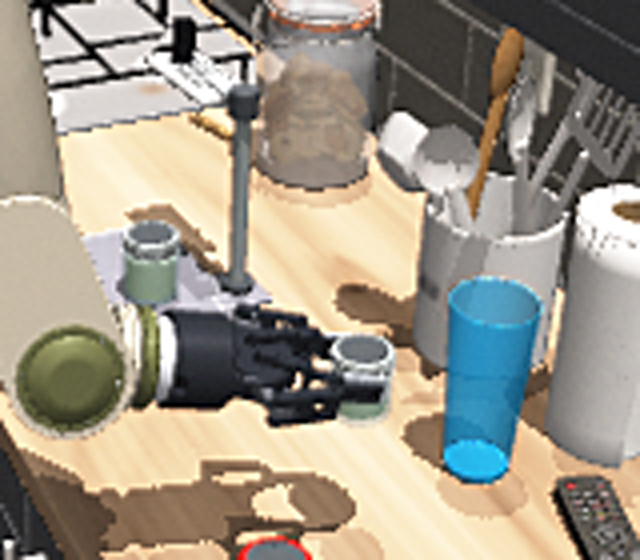

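The small jar is lifted and upright. I move to the open spot and invert it.

```bash
python3 -m creep '[[0.0087,-0.038,-0.008,0,0.5],[0.0087,-0.038,-0.008,0,0.5],[0.0087,-0.038,-0.008,0,0.5],[0.0087,-0.038,-0.008,0,0.5],[0.0087,-0.038,-0.008,0,0.5],[0.0087,-0.038,-0.008,0,0.5],[0.0087,-0.038,-0.008,0,0.5],[0.0087,-0.038,-0.008,0,0.5],[0.0087,-0.038,-0.008,0,0.5],[0,0,0,0,0.5]]' ; python3 -m creep '[[0,0,0,0.06,0.5],[0,0,0,0.13,0.5],[0,0,0,0.13,0.5],[0,0,0,0.13,0.5],[0,0,0,0.13,0.5],[0,0,0,0.13,0.5],[0,0,0,0.13,0.5],[0,0,0,0.13,0.5],[0,0,0,0.13,0.5],[0,0,0,0.13,0.5],[0,0,0,0.13,0.5],[0,0,0,0.13,0.5],[0,0,0,0.13,0.5],[0,0,0,0.13,0.5],[0,0,0,0.13,0.5],[0,0,0,0.13,0.5]]'
```

```text
time: 49.37
tcp_pos: [0.5286, -0.0384, 0.2127]
tcp_rot: [-3.123, -1.397, -0.239]
contact_force: [0.8, -1.1, -2.2]
gripper_width: 0.0496
time: 50.7
tcp_pos: [0.5287, -0.0425, 0.2118]
tcp_rot: [-1.745, 0.016, -1.799]
contact_force: [-0.3, 0.7, -1.8]
gripper_width: 0.05
```

```bash
python3 -m creep '[[0,0,0,0.13,0.5],[0,0,0,0.13,0.5],[0,0,0,0.13,0.5],[0,0,0,0.13,0.5],[0,0,0,0.13,0.5],[0,0,0,0.13,0.5],[0,0,0,0.13,0.5],[0,0,0,0.13,0.5],[0,0,0,0.13,0.5],[0,0,0,0.13,0.5],[0,0,0,0.13,0.5],[0,0,0,0.13,0.5],[0,0,0,0.13,0.5],[0,0,0,0.13,0.5],[0,0,0,0.13,0.5],[0,0,0,0.05,0.5],[0,0,0,0,0.5],[0,0,0,0,0.5],[0,0,0,0,0.5]]' >/dev/null; python3 push.py 0 0 0; python3 -c "
from h import *
crop('side',270,150,430,290,4,'s22')"
```

```text
t52.28 tcp [ 0.5289 -0.0424  0.2127] rot [3.083 1.398 2.856] w0.0498 F [ 0.4  0.2 -2.1]
q [-0.364  0.286  2.365  2.969  0.913  1.664]
tool x,y,z cols [[-0.165, 0.225, 0.96], [0.048, 0.974, -0.22], [-0.985, 0.01, -0.172]]
wrist [0.3   0.01  0.252] elev 10.7
pitch 9.9 yaw -12.9 y tilt deg 0.6
row [-0.  0.  0.]
```

View pics/s22.png

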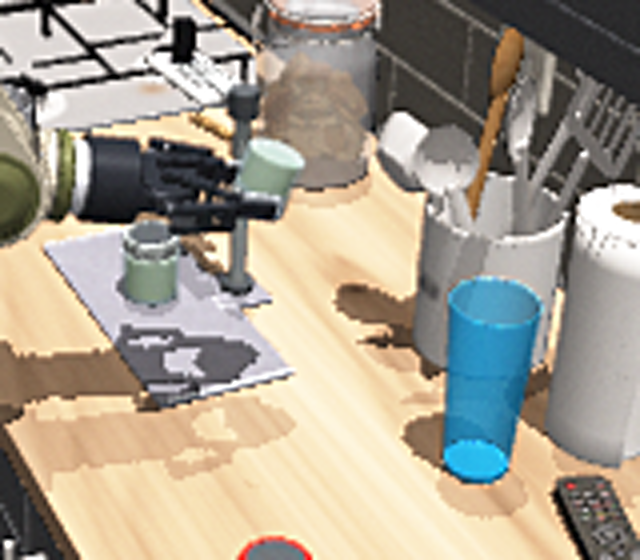

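The small jar is inverted, foot up at crop (275,165). The medium one stands on the tray. I turn it back.

```bash
python3 -m creep '[[0,0,0,-0.06,0.5],[0,0,0,-0.13,0.5],[0,0,0,-0.13,0.5],[0,0,0,-0.13,0.5],[0,0,0,-0.13,0.5],[0,0,0,-0.13,0.5],[0,0,0,-0.13,0.5],[0,0,0,-0.13,0.5],[0,0,0,-0.13,0.5],[0,0,0,-0.13,0.5],[0,0,0,-0.13,0.5],[0,0,0,-0.13,0.5],[0,0,0,-0.13,0.5],[0,0,0,-0.13,0.5],[0,0,0,-0.13,0.5],[0,0,0,-0.13,0.5],[0,0,0,-0.13,0.5]]' >/dev/null; python3 -m creep '[[0,0,0,-0.13,0.5],[0,0,0,-0.13,0.5],[0,0,0,-0.13,0.5],[0,0,0,-0.13,0.5],[0,0,0,-0.13,0.5],[0,0,0,-0.13,0.5],[0,0,0,-0.13,0.5],[0,0,0,-0.13,0.5],[0,0,0,-0.13,0.5],[0,0,0,-0.13,0.5],[0,0,0,-0.13,0.5],[0,0,0,-0.13,0.5],[0,0,0,-0.13,0.5],[0,0,0,-0.13,0.5],[0,0,0,-0.05,0.5],[0,0,0,0,0.5]]' >/dev/null; python3 push.py 0 0 0; python3 -c "
from h import *
to([.505,.03,.11],22)"
```

```text
t55.08 tcp [ 0.529  -0.0422  0.2132] rot [-3.131 -1.399 -0.236] w0.0499 F [-0.5 -0.1 -1. ]
q [-0.364  0.285  2.364  2.969  0.913 -1.486]
tool x,y,z cols [[0.166, -0.224, 0.96], [-0.04, -0.975, -0.22], [0.985, -0.002, -0.171]]
wrist [0.3   0.01  0.252] elev 10.8
pitch 9.8 yaw -12.9 y tilt deg -0.1
row [ 0. -0.  0.]
-> [0.505 0.03  0.11 ] tool-frame total [-0.1809 -0.108  -0.0356] rows 6 per row [-0.0301 -0.018  -0.0059]
```

```bash
python3 -m creep '[[-0.03,-0.0165,-0.006,0,0.5],[-0.03,-0.0165,-0.006,0,0.5],[-0.03,-0.0165,-0.006,0,0.5],[-0.03,-0.0165,-0.006,0,0.5],[-0.03,-0.0165,-0.006,0,0.5],[-0.03,-0.0165,-0.006,0,0.5],[0,0,0,0,0.5]]' ; python3 push.py 0 0 0; python3 -c "
from h import *
to([.505,.022,.055],12)"
```

```text
time: 55.67
tcp_pos: [0.5028, 0.0265, 0.1076]
tcp_rot: [-3.117, -1.394, -0.248]
contact_force: [0.5, 0.9, -3.0]
gripper_width: 0.0498
t55.67 tcp [0.5028 0.0265 0.1076] rot [-3.117 -1.394 -0.248] w0.0498 F [ 0.5  0.9 -3. ]
q [-0.142  0.657  2.407  3.225  1.316 -1.573]
tool x,y,z cols [[0.171, -0.222, 0.96], [-0.043, -0.975, -0.218], [0.984, -0.004, -0.176]]
wrist [0.274 0.078 0.147] elev -11.2
pitch 10.1 yaw -12.8 y tilt deg -0.2
row [ 0. -0.  0.]
-> [0.505 0.022 0.055] tool-frame total [-0.0853  0.0069  0.0207] rows 5 per row [-0.0171  0.0014  0.0041]
```

```bash
python3 -m creep '[[-0.017,0.0014,0.004,0,0.5],[-0.017,0.0014,0.004,0,0.5],[-0.017,0.0014,0.004,0,0.5],[-0.017,0.0014,0.004,0,0.5],[-0.015,0.0014,0.003,0,0.5],[0,0,0,0,0.5]]'; python3 -m creep '[[-0.005,0,0.0009,0,0.5],[0,0,0,0,0.5]]'; python3 -m creep '[[-0.0025,0,0.0004,0,0.5],[0,0,0,0,0.5]]'
```

```text
time: 56.17
tcp_pos: [0.506, 0.0198, 0.0592]
tcp_rot: [-3.114, -1.399, -0.254]
contact_force: [0.3, 0.6, -1.6]
gripper_width: 0.0499
time: 56.33
tcp_pos: [0.5059, 0.0202, 0.0573]
tcp_rot: [-3.116, -1.401, -0.251]
contact_force: [0.6, 0.7, -0.8]
gripper_width: 0.0498
time: 56.5
tcp_pos: [0.5058, 0.0205, 0.0557]
tcp_rot: [-3.117, -1.401, -0.25]
contact_force: [-0.2, -0.4, -1.7]
gripper_width: 0.0501
```

```bash
python3 -m creep '[[-0.005,0,0.0009,0,0.5],[-0.004,0,0.0007,0,0.5],[0,0,0,0,0.5]]'; python3 -m creep '[[-0.0025,0,0.0004,0,0.5],[0,0,0,0,0.5]]'; python3 -m creep '[[-0.0015,0,0.0003,0,0.5],[0,0,0,0,0.5]]'
```

```text
time: 56.75
tcp_pos: [0.5056, 0.0205, 0.0494]
tcp_rot: [-3.119, -1.399, -0.249]
contact_force: [-0.3, 0.5, -1.7]
gripper_width: 0.05
time: 56.92
tcp_pos: [0.5056, 0.0205, 0.048]
tcp_rot: [-3.119, -1.399, -0.248]
contact_force: [0.4, 0.3, -1.6]
gripper_width: 0.0497
time: 57.08
tcp_pos: [0.5056, 0.0205, 0.0473]
tcp_rot: [-3.119, -1.4, -0.249]
contact_force: [0.2, 0.3, -2.0]
gripper_width: 0.0496
```

```bash
python3 -m creep '[[-0.0013,0,0.0002,0,0.5],[0,0,0,0,0.5]]'; python3 -m creep '[[-0.0013,0,0.0002,0,0.5],[0,0,0,0,0.5]]'
```

```text
time: 57.25
tcp_pos: [0.5057, 0.0205, 0.0472]
tcp_rot: [-3.118, -1.402, -0.249]
contact_force: [-2.8, 0.7, 4.7]
gripper_width: 0.0501
time: 57.42
tcp_pos: [0.5057, 0.0205, 0.0471]
tcp_rot: [-3.118, -1.404, -0.249]
contact_force: [-7.1, 0.7, 10.3]
gripper_width: 0.0501
```

Touchdown at the expected 0.047. I release and rise.

```bash
python3 -m creep '[[0.001,0,0,0,0.3],[0,0,0,0,0],[0,0,0,0,-0.5],[0,0,0,0,-0.8],[0,0,0,0,-0.8],[0.01,0,-0.002,0,-0.8],[0.025,0,-0.004,0,-0.8],[0.035,0,-0.006,0,-0.8],[0.035,0,-0.006,0,-0.8],[0.035,0,-0.006,0,-0.8],[0.035,0,-0.006,0,-0.8],[0.035,0,-0.006,0,-0.8],[0,0,0,0,-1]]'; python3 - <<'E'
from h import *
o,R=st(); im=vision.read_camera('top'); crop('top',230,150,430,270,4,'t24',im); im=vision.read_camera('side'); crop('side',230,180,410,310,4,'s24',im)
E
```

```text
time: 58.5
tcp_pos: [0.506, 0.0201, 0.1784]
tcp_rot: [-3.115, -1.407, -0.251]
contact_force: [0.0, -1.1, 0.7]
gripper_width: 0.085
t58.50 tcp [0.506  0.0201 0.1784] rot [-3.115 -1.407 -0.251] w0.0850 F [ 0.  -1.1  0.7]
q [-0.162  0.397  2.415  3.211  1.078 -1.589]
tool x,y,z cols [[0.158, -0.224, 0.962], [-0.041, -0.975, -0.22], [0.987, -0.004, -0.163]]
```

View pics/t24.png

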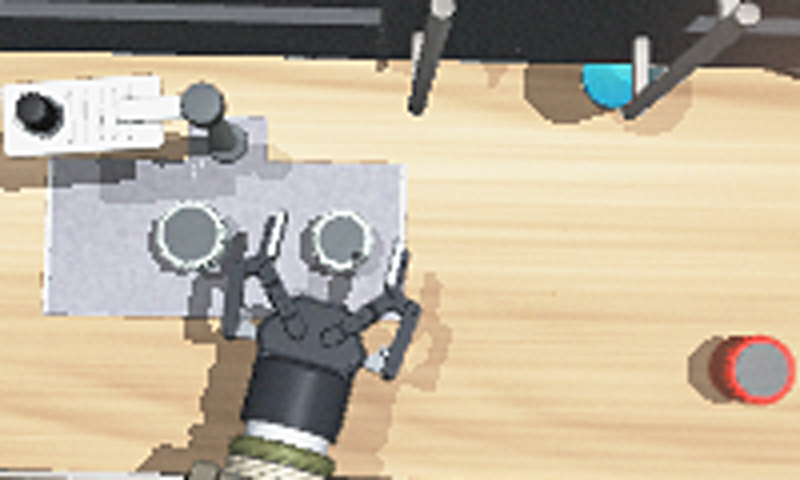

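View pics/s24.png

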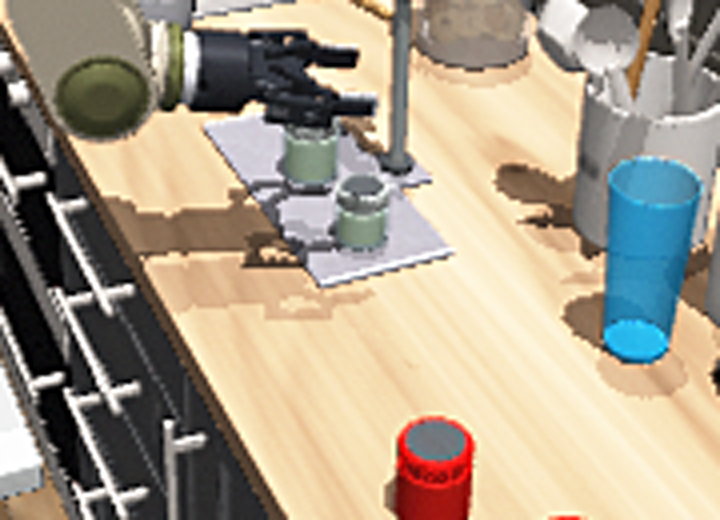

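Both jars are upright on the tray, with lids at (190,232) and (340,240) in the top crop. Now the light goes back: I measure the knob and plan the arc.

```bash
python3 - <<'E'
from path import *
import h
K=h.back('top',[(239.1,177.6)],.258)[0]; print('knob',K,'post top',h.back('top',[(230+203/4-.4,150+103/4-.4)],.21))
o=robot.get_obs(); R=Rn.from_euler('xyz',o['tcp_rot']); H=np.array([.596,.125])
arc=[np.r_[H+.119*np.array([-np.cos(t),np.sin(t)]),.247] for t in (1.53,1.2,.9,.6,.3,0)]
z=R.as_matrix()[:,2]; pre=arc[0]-.09*z+[0,0,.0]
print('pre',pre)
q=cont([(.52,.12,.27),pre]+arc+[arc[-1]+[0,0,.06],arc[-1]+[-.0,-.15,.06]],R,o['joint_positions'])
h.to([.52,.12,.27],28); h.to(pre,28,p=np.array([.52,.12,.27]))
E
```

```text
knob [0.58125568 0.23873242 0.258     ] post top [[0.5981482  0.12562215 0.21      ]]
pre [0.504668   0.26370714 0.26213839]
[0.52 0.12 0.27] q [ 0.18  0.19  2.22  3.75  0.75 -1.97] max dq/step 0.12 min j5 0.75 err 0.0000 wrist [0.293 0.172 0.31 ] elb [0.06 0.13 0.63]
[0.504668   0.26370714 0.26213839] q [ 0.57  0.35  2.01  4.23  0.92 -2.25] max dq/step 0.12 min j5 0.78 err 0.0000 wrist [0.278 0.316 0.302] elb [0.06 0.18 0.61]
[0.59114658 0.24390099 0.247     ] q [ 0.43  0.46  1.88  4.1   0.83 -2.2 ] max dq/step 0.05 min j5 0.83 err 0.0000 wrist [0.364 0.296 0.287] elb [0.13 0.19 0.59]
[0.55287943 0.23591265 0.247     ] q [ 0.45  0.41  1.98  4.09  0.86 -2.17] max dq/step 0.05 min j5 0.85 err 0.0000 wrist [0.326 0.288 0.287] elb [0.11 0.18 0.6 ]
[0.52202841 0.2182159  0.247     ] q [ 0.45  0.35  2.07  4.06  0.88 -2.13] max dq/step 0.05 min j5 0.87 err 0.0000 wrist [0.295 0.27  0.287] elb [0.09 0.17 0.61]
[0.49778506 0.19219245 0.247     ] q [ 0.41  0.29  2.17  3.99  0.89 -2.07] max dq/step 0.05 min j5 0.89 err 0.0000 wrist [0.271 0.244 0.287] elb [0.07 0.16 0.62]
[0.48231496 0.1601669  0.247     ] q [ 0.34  0.23  2.26  3.89  0.88 -2.  ] max dq/step 0.05 min j5 0.88 err 0.0000 wrist [0.255 0.212 0.287] elb [0.06 0.14 0.63]
[0.477 0.125 0.247] q [ 0.23  0.18  2.33  3.75  0.85 -1.92] max dq/step 0.07 min j5 0.85 err 0.0000 wrist [0.25  0.177 0.287] elb [0.05 0.13 0.63]
[0.477 0.125 0.307] q [ 0.23  0.02  2.27  3.9   0.68 -2.12] max dq/step 0.11 min j5 0.68 err 0.0000 wrist [0.25  0.177 0.347] elb [-0.02  0.12  0.64]
[ 0.477 -0.025  0.307] q [-0.37 -0.12  2.4   2.86  0.55 -1.35] max dq/step 0.24 min j5 0.54 err 0.0000 wrist [0.25  0.027 0.347] elb [-0.01  0.13  0.63]
-> [0.52 0.12 0.27] tool-frame total [ 0.1529 -0.1684 -0.0402] rows 5 per row [ 0.0306 -0.0337 -0.008 ]
-> [0.505 0.264 0.262] tool-frame total [-0.027  -0.2277 -0.0751] rows 6 per row [-0.0045 -0.0379 -0.0125]
```

```bash
python3 -m creep '[[0.03,-0.034,-0.008,0,-1],[0.03,-0.034,-0.008,0,-1],[0.03,-0.034,-0.008,0,-1],[0.03,-0.034,-0.008,0,-1],[0.03,-0.034,-0.008,0,-1],[-0.0045,-0.038,-0.0125,0,-1],[-0.0045,-0.038,-0.0125,0,-1],[-0.0045,-0.038,-0.0125,0,-1],[-0.0045,-0.038,-0.0125,0,-1],[-0.0045,-0.038,-0.0125,0,-1],[-0.0045,-0.038,-0.0125,0,-1],[0,0,0,0,-1]]' >/dev/null; python3 push.py 0 0 0; python3 - <<'E'
from h import *
crop('wrist',0,0,640,400,1,'w25'); print(proj('wrist',[[.591,.244,.258],[.591,.244,.213],[.581,.239,.258]]).round(1).tolist())
E
```

```text
t59.60 tcp [0.5047 0.2679 0.2575] rot [-3.134 -1.398 -0.23 ] w0.0852 F [-0.2  0.7 -0.6]
q [ 0.58   0.366  2.005  4.229  0.927 -2.245]
tool x,y,z cols [[0.168, -0.221, 0.961], [-0.039, -0.975, -0.217], [0.985, -0.001, -0.172]]
wrist [0.276 0.32  0.296] elev 13.5
pitch 9.9 yaw -12.7 y tilt deg -0.1
row [ 0. -0.  0.]
[[324.5, 193.0], [324.1, 247.6], [335.3, 198.3]]
```

View pics/w25.png

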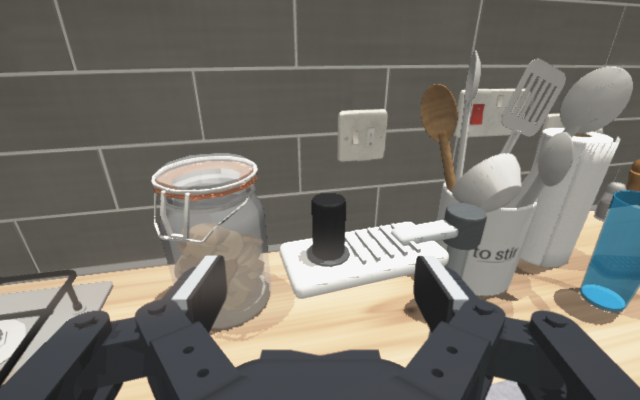

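```bash
python3 - <<'E'
from h import *
print(back('wrist',[(329,200)],.258)); to([.585,.243,.247],16)
E
```

```text
[[0.57932306 0.24374423 0.258     ]]
-> [0.585 0.243 0.247] tool-frame total [0.0068 0.0083 0.14  ] rows 6 per row [0.0011 0.0014 0.0233]
```

```bash
python3 -m creep '[[0.001,0.001,0.023,0,-1],[0.001,0.001,0.023,0,-1],[0.001,0.001,0.023,0,-1],[0.001,0.001,0.023,0,-1],[0.001,0.001,0.023,0,-1],[0.001,0.001,0.02,0,-1],[0,0,0,0,-1]]'; python3 -c "
from h import *
st(); crop('wrist',120,120,520,400,2,'w26'); crop('top',220,155,320,235,7,'t26')"
```

```text
time: 60.23
tcp_pos: [0.5848, 0.2418, 0.2491]
tcp_rot: [-3.118, -1.4, -0.252]
contact_force: [0.6, -0.1, -0.4]
gripper_width: 0.0853
t60.23 tcp [0.5848 0.2418 0.2491] rot [-3.118 -1.4   -0.252] w0.0853 F [ 0.6 -0.1 -0.4]
q [ 0.437  0.451  1.897  4.105  0.834 -2.202]
tool x,y,z cols [[0.164, -0.226, 0.96], [-0.042, -0.974, -0.223], [0.985, -0.004, -0.17]]
```

View pics/w26.png

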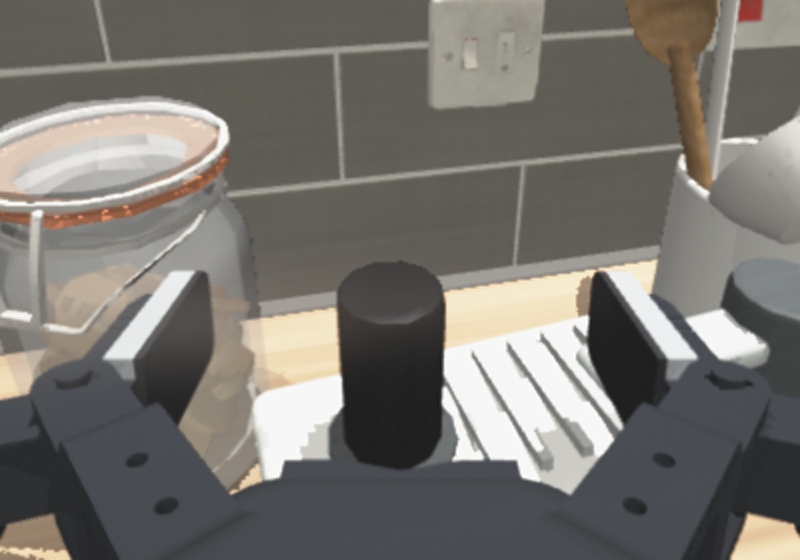

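View pics/t26.png

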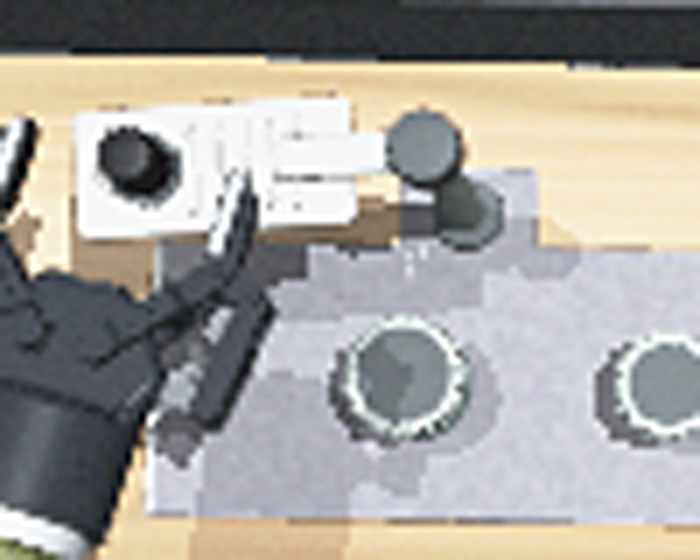

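The knob is centred between the pads at crop (390,370), so I close on it.

```bash
python3 -m creep '[[0,0,0,0,-0.5],[0,0,0,0,0],[0,0,0,0,0.5],[0,0,0,0,1],[0,0,0,0,1],[0,0,0,0,1],[0,0,0,0,1],[0,0,0,0,1],[0,0,0,0,1]]' 25; python3 arc.py 0.75 9; python3 -c "
from h import *
crop('wrist',120,120,520,400,2,'w27')"
```

```text
time: 61.08
tcp_pos: [0.5825, 0.2443, 0.2495]
tcp_rot: [-3.12, -1.4, -0.245]
contact_force: [-1.1, 4.5, -0.0]
gripper_width: 0.0231
t61.08 tcp [0.5825 0.2443 0.2495] rot [-3.12  -1.4   -0.245] w0.0231 F [-1.1  4.5 -0. ]
q [ 0.442  0.449  1.9    4.105  0.834 -2.203]
tool x,y,z cols [[0.165, -0.222, 0.961], [-0.041, -0.975, -0.218], [0.985, -0.004, -0.17]]
theta 1.458 r 0.1201
[-0.002, 0.006, -0.014]
[-0.002, 0.007, -0.014]
[-0.002, 0.008, -0.013]
[-0.002, 0.009, -0.013]
[-0.002, 0.01, -0.012]
[-0.002, 0.011, -0.011]
[-0.002, 0.012, -0.01]
[-0.002, 0.013, -0.009]
[-0.001, 0.013, -0.008]
```

View pics/w27.png

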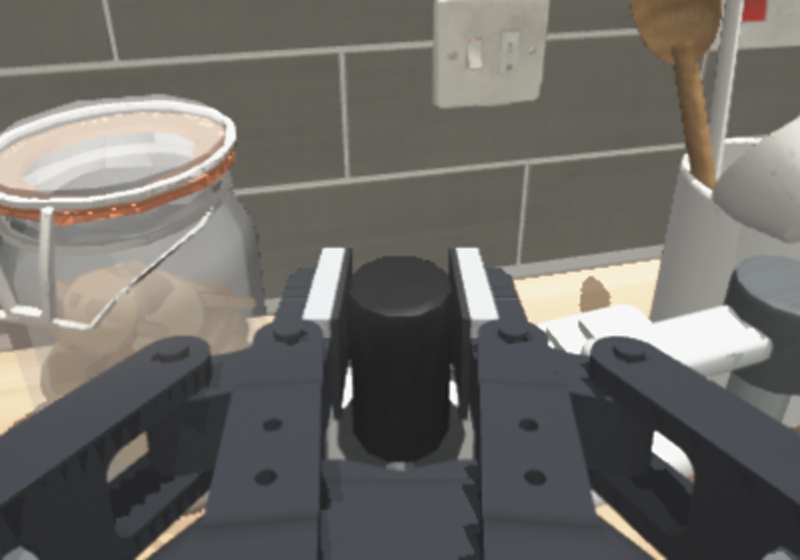

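```bash
python3 -m creep '[[-0.002,0.006,-0.014,0,1],[-0.002,0.007,-0.014,0,1],[-0.002,0.008,-0.013,0,1],[-0.002,0.009,-0.013,0,1],[-0.002,0.01,-0.012,0,1],[-0.002,0.011,-0.011,0,1],[-0.002,0.012,-0.01,0,1],[-0.002,0.013,-0.009,0,1],[-0.001,0.013,-0.008,0,1],[0,0,0,0,1]]'; python3 arc.py 0.0 9
```

```text
time: 61.97
tcp_pos: [0.5064, 0.2106, 0.2494]
tcp_rot: [-3.14, -1.398, -0.211]
contact_force: [-35.8, 35.7, 7.4]
gripper_width: 0.0225
t61.97 tcp [0.5064 0.2106 0.2494] rot [-3.14  -1.398 -0.211] w0.0225 F [-35.8  35.7   7.4]
q [ 0.441  0.311  2.129  4.027  0.879 -2.103]
tool x,y,z cols [[0.168, -0.208, 0.964], [-0.036, -0.978, -0.205], [0.985, -0.0, -0.172]]
theta 0.763 r 0.1239
[-0.0, 0.018, -0.003]
[-0.001, 0.015, -0.007]
[-0.001, 0.016, -0.006]
[-0.001, 0.016, -0.004]
[-0.0, 0.017, -0.003]
[-0.0, 0.017, -0.001]
[-0.0, 0.017, -0.0]
[0.0, 0.017, 0.001]
[0.0, 0.017, 0.003]
```

The force has built up radially: the knob sits deeper in the pads than I assumed, so I've been pressing inward. I ease outward.

```bash
python3 -m creep '[[-0.001,-0.0035,-0.0056,0,1],[0,0,0,0,1]]'; python3 -m creep '[[-0.0005,-0.002,-0.003,0,1],[0,0,0,0,1]]'
```

```text
time: 62.13
tcp_pos: [0.5053, 0.2102, 0.2494]
tcp_rot: [-3.125, -1.399, -0.236]
contact_force: [-12.8, 13.5, 1.6]
gripper_width: 0.0229
time: 62.3
tcp_pos: [0.5047, 0.2099, 0.2494]
tcp_rot: [-3.12, -1.399, -0.247]
contact_force: [-1.5, 0.8, -0.8]
gripper_width: 0.0231
```

```bash
sed -i 's/H=np.array(\[.596,.125\])/H=np.array([.589,.1245])/' arc.py; python3 arc.py 0.4 5
```

```text
t62.30 tcp [0.5047 0.2099 0.2494] rot [-3.12  -1.399 -0.247] w0.0231 F [-1.5  0.8 -0.8]
q [ 0.45   0.314  2.126  4.053  0.893 -2.112]
tool x,y,z cols [[0.166, -0.224, 0.96], [-0.042, -0.975, -0.22], [0.985, -0.004, -0.171]]
theta 0.792 r 0.12
[-0.001, 0.014, -0.008]
[-0.001, 0.014, -0.007]
[-0.001, 0.015, -0.006]
[-0.001, 0.015, -0.004]
[-0.001, 0.015, -0.003]
```

```bash
python3 -m creep '[[-0.001,0.014,-0.008,0,1],[-0.001,0.014,-0.007,0,1],[0,0,0,0,1]]'; python3 -m creep '[[-0.001,0.015,-0.006,0,1],[-0.001,0.015,-0.004,0,1],[0,0,0,0,1]]'; python3 arc.py 0 6
```

```text
time: 62.55
tcp_pos: [0.4911, 0.1957, 0.2494]
tcp_rot: [-3.126, -1.398, -0.238]
contact_force: [-10.2, 8.8, -0.4]
gripper_width: 0.023
time: 62.8
tcp_pos: [0.4812, 0.1792, 0.2495]
tcp_rot: [-3.124, -1.399, -0.241]
contact_force: [-14.5, 8.1, 3.3]
gripper_width: 0.0232
t62.80 tcp [0.4812 0.1792 0.2495] rot [-3.124 -1.399 -0.241] w0.0232 F [-14.5   8.1   3.3]
q [ 0.395  0.246  2.23   3.969  0.889 -2.047]
tool x,y,z cols [[0.166, -0.222, 0.961], [-0.041, -0.975, -0.219], [0.985, -0.003, -0.171]]
theta 0.469 r 0.1209
[-0.0, 0.016, -0.002]
[-0.0, 0.016, -0.002]
[-0.0, 0.016, -0.001]
[0.0, 0.016, 0.0]
[0.0, 0.016, 0.002]
[0.001, 0.015, 0.003]
```

```bash
python3 -m creep '[[0,0.015,-0.005,0,1],[0,0.016,-0.003,0,1],[0,0,0,0,1]]'; python3 -m creep '[[0,0.016,-0.0015,0,1],[0,0.016,0,0,1],[0,0,0,0,1]]'; python3 arc.py 0 2;  python3 -c "
from h import *
crop('wrist',120,120,520,400,2,'w28'); crop('top',220,155,340,240,6,'t28'); print(proj('top',[[.596,.125,.2]]))"
```

```text
time: 63.05
tcp_pos: [0.4722, 0.1617, 0.2496]
tcp_rot: [-3.126, -1.397, -0.241]
contact_force: [-15.4, 5.1, 0.1]
gripper_width: 0.0229
time: 63.3
tcp_pos: [0.4675, 0.143, 0.2499]
tcp_rot: [-3.124, -1.398, -0.244]
contact_force: [-11.4, 2.7, -0.4]
gripper_width: 0.0228
t63.30 tcp [0.4675 0.143  0.2499] rot [-3.124 -1.398 -0.244] w0.0228 F [-11.4   2.7  -0.4]
q [ 0.3    0.182  2.319  3.847  0.867 -1.972]
tool x,y,z cols [[0.167, -0.224, 0.96], [-0.041, -0.975, -0.22], [0.985, -0.003, -0.172]]
theta 0.151 r 0.1229
[0.001, 0.015, 0.006]
[0.001, 0.015, 0.003]
[[280.87835848 176.58596698]]
```

View pics/t28.png

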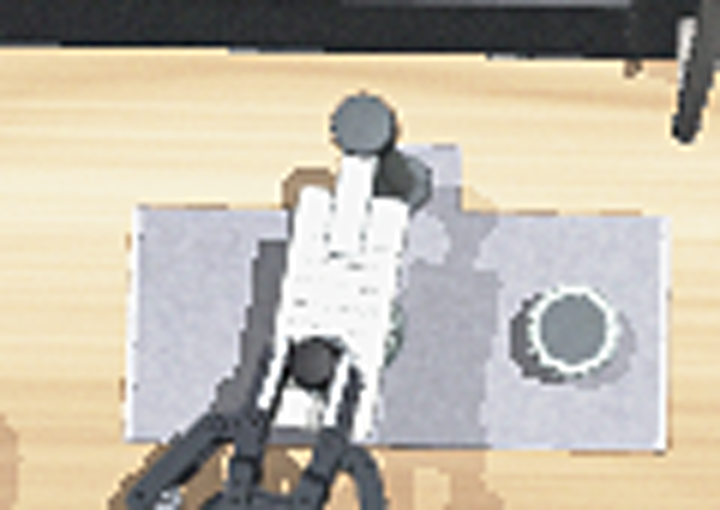

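```bash
python3 -m creep '[[0,0.014,0,0,1],[0,0.0138,0.0015,0,1],[0,0,0,0,1],[0,0,0,0,1]]';  python3 -c "
from h import *
st(); im=vision.read_camera('top'); crop('top',220,155,340,240,6,'t29',im)"
```

```text
time: 63.73
tcp_pos: [0.465, 0.1269, 0.25]
tcp_rot: [-3.121, -1.399, -0.248]
contact_force: [-7.2, 0.7, -0.8]
gripper_width: 0.0231
t63.73 tcp [0.465  0.1269 0.25  ] rot [-3.121 -1.399 -0.248] w0.0231 F [-7.2  0.7 -0.8]
q [ 0.248  0.16   2.35   3.78   0.856 -1.932]
tool x,y,z cols [[0.166, -0.225, 0.96], [-0.042, -0.974, -0.221], [0.985, -0.004, -0.171]]
```

View pics/t29.png

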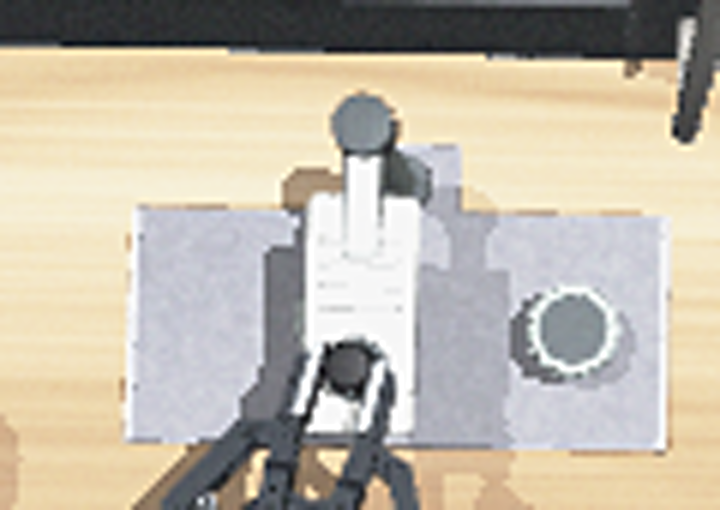

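```bash
python3 -c "
from h import *
k=back('top',[(220+347/6-.4,155+367/6-.4)],.258)[0];h_=back('top',[(220+363/6-.4,155+125/6-.4)],.213)[0];print(k,h_,np.arctan2(k[1]-h_[1],h_[0]-k[0]))
e=back('top',[(220+305/6-.4,155+260/6-.4),(220+303/6-.4,155+340/6-.4),(220+419/6-.4,155+210/6-.4),(220+414/6-.4,155+420/6-.4)],.213);print(e)
p=proj('top',[[.594,.1245,.213],[.442,.1245,.213],[.562,.1525,.213],[.442,.1525,.213],[.562,.0965,.213],[.442,.0965,.213]]);print(((p-[219.6,154.6])*6).round())"
```

```text
[0.47411022 0.12469093 0.258     ] [0.59739582 0.12603089 0.213     ] -0.01086832712470936
[[0.528938   0.15257221 0.213     ]
 [0.48914208 0.1521204  0.213     ]
 [0.55522394 0.09669778 0.213     ]
 [0.45091769 0.09594681 0.213     ]]
[[366. 132.]
 [356. 437.]
 [308. 194.]
 [299. 436.]
 [420. 197.]
 [412. 438.]]
```

The light angle measures about -0.01 rad, so it is centred. I open and rise straight off the knob.

```bash
python3 -m creep '[[0,0,0,0,0.4],[0,0,0,0,0.2],[0,0,0,0,0],[0,0,0,0,0],[0,0,0,0,0],[0.012,0,-0.002,0,0],[0.025,0,-0.0043,0,0],[0.025,0,-0.0043,0,0],[0.025,0,-0.0043,0,0],[0.025,0,-0.0043,0,0],[0.02,0,-0.0035,0,0],[0,0,0,0,0]]'; python3 -c "
from h import *
st(); im=vision.read_camera('top'); crop('top',220,155,340,240,6,'t30',im); cv2.imwrite('pics/s30.png',vision.read_camera('side')[:,:,::-1])"
```

```text
time: 64.78
tcp_pos: [0.4656, 0.1271, 0.3341]
tcp_rot: [-3.104, -1.405, -0.263]
contact_force: [0.5, 0.5, 0.2]
gripper_width: 0.0427
t64.78 tcp [0.4656 0.1271 0.3341] rot [-3.104 -1.405 -0.263] w0.0427 F [0.5 0.5 0.2]
q [ 0.247 -0.057  2.259  4.002  0.632 -2.234]
tool x,y,z cols [[0.16, -0.224, 0.961], [-0.043, -0.975, -0.22], [0.986, -0.006, -0.165]]
```

View pics/t30.png

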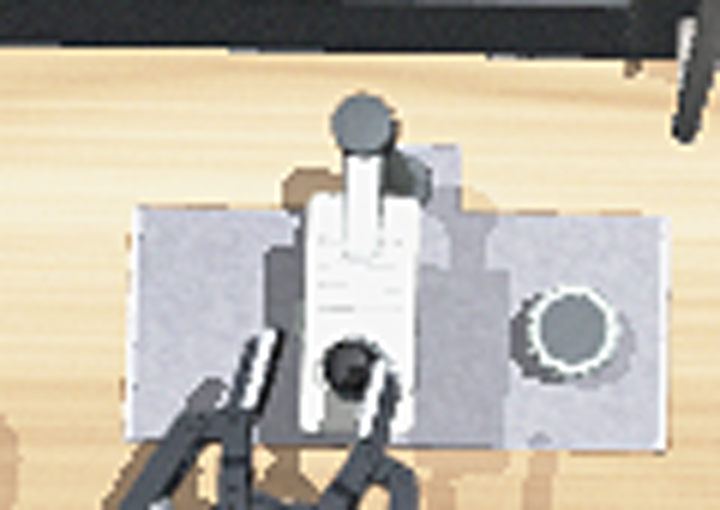

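View pics/s30.png

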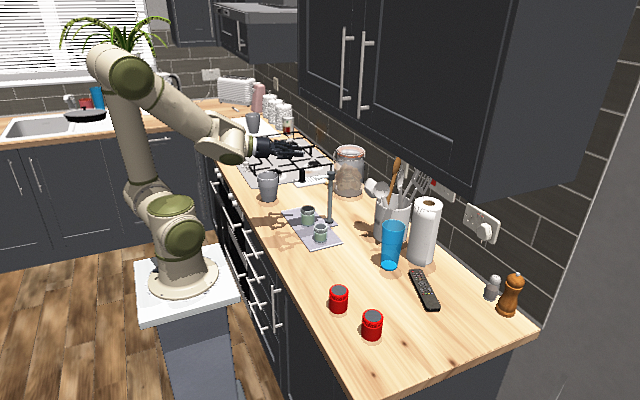

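```bash
python3 -c "
from h import *
im=cv2.imread('pics/s30.png')[:,:,::-1]; crop('side',250,130,410,280,5,'s30c',im)"
```

```text
(no output)
```

View pics/s30c.png

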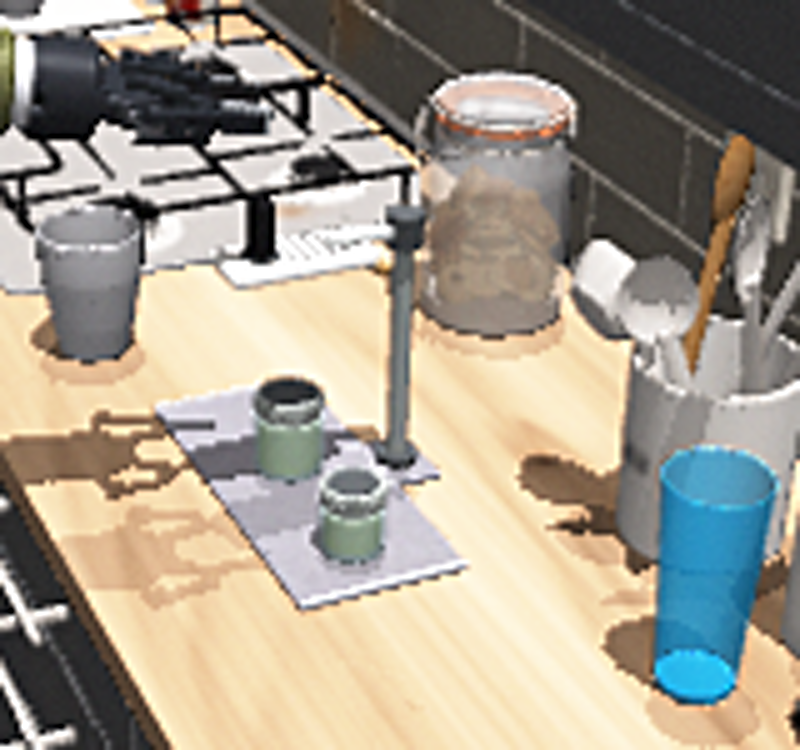

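Both jars are upright on the tray at (290,430) and (352,515). The light is centred above them, the mug and tumbler are undisturbed, and the gripper is clear of everything. I hand in.

```bash
python3 -c "
from plant import close_job
print(close_job())"
```

```text
the job is handed in; nothing more can be done
None
```

The job is done and handed in at about 65 s of robot time, with no verdict reported. Only the medium and small jars were there; the large one was absent.

- **Light out:** I swung it left to about 1.53 rad, clear of the tray.
- **Medium jar:** I first set it down once on a clear bit of counter to regrip it. Then I lifted it, turned it upside down (lid about 20° off straight down), turned it back and set it on the tray.
- **Small jar:** It was knocked a few centimetres aside partway through, so I measured its position again. Then it got the same turn over and back, and went onto the tray.
- **Light back:** I returned it to about -0.01 rad by my top-camera measurement, over the middle of the tray.

**Last checks:** the side view showed both jars upright and well inside the tray. The light was centred, and the mug, tumbler and red jars were where they had been. The gripper was open about 80 mm above the knob and touching nothing.

**What was not clean:**
- **Tilting:** the rows have no tilt, so I levelled the tool by pushing against the arm's reach limit. While I did that, joint 3 read about 0.186–0.188, against the listed limit of 0.19 (rounded to two decimals).
- **Wrist force:** on the way back with the light, it briefly reached about 50 N because the knob sat deeper in the pads than I had assumed. I eased it off straight away.

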